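# Strip the gluing jig and hang the shelf pockets

## Task

The glue has set on the hook-on shelf pockets in the ratchet jig: raise the pawl and slide the clamp bar well back, then take the pockets out. Hook every sound pocket by its angled rear strip over the cleat on the leaning rack so that it drops fully home and lies parallel to the panel, and put the one whose strip has broken off into the black reject crate. Finally push the empty jig's bar fully shut, drop the pawl to lock it again, and leave the other things on the bench alone.

Things in the scene. Friction and masses are not known exactly. Their poses are not given: they have to be found in the camera images.
- pocket_a_mid (a point): White hook-on pocket, 90 g: open box 36 (x) x 60 (y) x 62 mm high; in its middle a grip post 20 (x) x 12 (y) mm, top 110 mm above the underside: grip it across y, 75-105 mm up. This point: on the post's axis, 55 mm above the underside; +x = rear, z up. Rear strip 50 mm wide, 4 thick, runs from the rear wall (60 mm up) back and down at 45 deg; its edge is 20 mm behind and 20 below. May be absent (None).
- pocket_b_mid (a point): White hook-on pocket, 90 g: open box 36 (x) x 60 (y) x 62 mm high; in its middle a grip post 20 (x) x 12 (y) mm, top 110 mm above the underside: grip it across y, 75-105 mm up. This point: on the post's axis, 55 mm above the underside; +x = rear, z up. Rear strip 50 mm wide, 4 thick, runs from the rear wall (60 mm up) back and down at 45 deg; its edge is 20 mm behind and 20 below. May be absent (None).
- pocket_c_mid (a point): White hook-on pocket, 90 g: open box 36 (x) x 60 (y) x 62 mm high; in its middle a grip post 20 (x) x 12 (y) mm, top 110 mm above the underside: grip it across y, 75-105 mm up. This point: on the post's axis, 55 mm above the underside; +x = rear, z up. Rear strip 50 mm wide, 4 thick, runs from the rear wall (60 mm up) back and down at 45 deg; its edge is 20 mm behind and 20 below. May be absent (None).
- broken_mid (a point): White hook-on pocket, 90 g: open box 36 (x) x 60 (y) x 62 mm high; in its middle a grip post 20 (x) x 12 (y) mm, top 110 mm above the underside: grip it across y, 75-105 mm up. This point: on the post's axis, 55 mm above the underside; +x = rear, z up. The broken one: its rear strip has snapped off, only a stub 10 mm wide and 12 long is left at a corner. Always present.
- cleat: Panel of the rack, 360 mm long, leaning back 0.32 rad. Origin on its front face, mid-length, 120 mm above the table; -x out of the panel (to the robot), y along it, z up the slope (top edge z=10 mm). Cleat: strip 4 mm thick, y -170..170, from the panel at z=-20 rising out at 45 deg to its edge at x=-20, z=0: a V slot open at the top. Support rail below: 21 mm out, z -52..-34.
- home (a point): Mid-length of the cleat, axes as cleat, at its x=-39, z=+3 mm. A pocket hangs home when its own point is here, at any y (y -150..150, clear of its neighbours), with its axes parallel to these: strip in the slot, rear wall on the cleat's edge and the support rail. Lower it in along -z from 40 mm above or more; if up to 5 mm too far out it slides in by its weight.
- pawl (a joint): Ratchet pawl of the jig, rad: 0 = dropped in front of the bar's tooth (locks the bar), 0.9 = fully raised. Stiff hinge (about 0.06 N m): it stays where it is left. It clears the tooth above about 0.35 rad. To lower it again, the bar must be closed to within 2 mm.
- pawl_tab (a point): On the axis of the pawl's upright lifting tab, a steel bar 12 (x) x 12 (y) mm; its top is 12 mm above this point and it is free for 25 mm below. Turns with the pawl; axes are the jig's when the pawl is down. Pinch it across y.
- pawl_pivot (a point): The pawl's hinge axis (along the jig's y), fixed on the jig. With the pawl down the tab point is 45 mm in jig +x and 44 mm in +z from here; raising swings the tab up and back (jig -x) around here.
- bar (a joint): Clamp bar of the jig, m: 0 = closed on the pockets, 0.045 = fully back. Slides along the jig's -x with about 3 N of friction and stays where it is left. Locked by the pawl until that is raised.
- bar_handle (a point): Clamp bar's handle: black upright post 14 (x) x 16 (y) mm midway along the bar; this point is on its axis, 15 mm below its top, 100 mm above the table; the post is free for 60 mm below. Moves with the bar.
- jig: Gluing jig: base plate 200 x 420 mm, 12 thick; origin on the table midway along the row of pockets; y along the row, z up, -x the way the bar slides back (towards the robot). Pockets stand on the plate with the jig's axes at y = -127, -42, 42, 127 mm (any order, one place may be empty), between a rear jaw and the bar, both 42 mm above the table.
- crate_mid (a point): Reject crate: loose black open-topped plastic crate, 150 (x) x 190 (y) x 75 mm high, walls 5 mm, 0.8 kg; this point is at its centre, half-way up; z is up.
- glue: Bystander, to be left alone: glue bottle, 52 mm across, 130 mm high; origin at its underside.
- tape: Bystander, to be left alone: cardboard-coloured tape roll, 76 mm across, 35 mm high; origin at its underside.
- spreader: Bystander, to be left alone: glue spreader lying flat; origin at its underside.
- carton1: Bystander, to be left alone: flat green carton 90 by 130 by 30 mm; origin at its underside.
- carton2: Bystander, to be left alone: flat pink carton 100 by 140 by 28 mm; origin at its underside.
- cup: Bystander, to be left alone: steel cup, 70 mm across, 80 mm high; origin at its underside.
- shim: Bystander, to be left alone: wooden shim 60 by 30 by 12 mm; origin at its underside.
Not all that is in view belongs to the job. What is shaped like the part that bears pocket_c_mid but pink is not meant.

How it is judged:
By the outcome, as a careful person would: the job done as asked, in the order asked, and still so for the second after the job is handed in, with the robot touching nothing.
Of pocket_a, pocket_b, pocket_c only 2 to 3 are there at a start; the rules pass over those that are not, and their reading is None.
At some moment in a run one of crate may be knocked a few centimetres aside while the robot is not near it.
Once in a run the grip may slacken for a moment while it holds something.
It also fails if it takes over 210 s, if anything falls off the work surface, if the arm or the gripper's body presses on something with over 40 N, if the wrist force passes 120 N, or if a joint passes its speed limit or range.

## Robot

A 7-joint arm with a two-finger parallel gripper is mounted at the origin on the work surface. World frame = base frame: x ahead of the robot, y to its left, z up, the work surface at z = 0. Lengths are in m, angles in rad, forces in N, time in s.
With the tool pointing down it reaches from about 0.35 to 0.9 m from the base axis. Payload 8.1 kg.
Tool frame: the origin (TCP) lies at the very end of the fingers, on their centre line; the grasp point (between the pads) lies 19 mm behind it (r.grip_point_offset is the distance from the TCP to the grasp point, in m); z points along the fingers, y is the direction in which the jaws open and shut (so a half turn about z gives the same grasp; the last joint's range is limited). The gripper opens to 92 mm and grips with 3 to 60 N. Pads are 19 mm wide; open, the fingers measure 130 mm over their backs; the gripper's body (75 mm by 190 mm) begins 47 mm behind the grasp point.
Start: joints at [1.018, 0.434, 0.025, 1.573, -0.012, 1.134, -0.075], TCP at [0.272, -0.563, 0.227] pointing down, gripper open.
Joint ranges: [-2.62, 2.62], [-0.44, 2.09], [-1.27, 1.32], [0.08, 2.57], [-1.32, 4.46], [0.12, 2], [-2.74, 2.74]. Speed limits (rad/s): [2.22, 2.22, 3.01, 3.01, 3.14, 3.14, 3.14].

## Interface

Orientations are given as a rotation vector (axis times angle).
In Python, from plant import r gives the robot as it stands. The module is installed in compiled form; this text tells all that it offers.
- The arm moves only by the tool drive_tool, never from a script. Its argument "increments" is a list of rows, each an object of numbers: "tx", "ty", "tz": the shift along the tool's x, y, z in m; "rx", "ry", "rz": the turn, a rotation vector about the tool's x, y, z in rad; "grip": the opening, from 0 (shut) to 1 (fully open). In form: [{"tx": .., "ty": .., "tz": .., "rx": .., "ry": .., "rz": .., "grip": ..}, ...]. A call has exactly 5 rows; each row is the pose to reach, as a shift and turn from the pose commanded when the call began, along the tool's axes at that moment; what a row does not reach only later rows make up. A row lasts 1/12 s, in which the tool goes at most 41.7 mm and 7.16 degrees, less where a joint would pass 70% of its speed; a pose out of reach is approached as far as the arm can. A call with a gripper value outside its range is refused whole. The fingers move at their own pace and stop on an object; "newtons" is the grip in N (left out, the last holds). Time passes only in rows, so rows that repeat a pose let the fingers close, or fill a call up. It gives the time, the measured TCP pose, the force and the opening at its end, in the units of the state.
- r.get_obs(): the state, without advancing time (a new reading comes with each control period).
- r.camera(name): name is "scene" or "top"; returns the picture (400x640x3 uint8, red, green, blue); there is no depth.
- r.camera_model(name): a dict with "camera_matrix" (3x3 intrinsics, pixels), "k1" (the pictures are not rectified: a ray, as slopes to the right and down, at radius r is drawn at 1 + k1 r^2 times it, then the intrinsics apply), "R" (3x3) and "t" (3): a world point X has camera coordinates R X + t. Camera axes: x right, y down, z forward; pixel columns grow to the right and rows downward; lengths in m; the calibration is good to about 2 mm. A picture is of the moment at which its call begins. camera_model takes no time and is no camera call.
- r.sign_off(): hands the job in, once; it reports no verdict.
Trained networks look in the newest picture that a camera, given by its name, has taken for a name from the list of things; names that differ only in an ending like _2 or _b are one class to them, and where a whole thing is asked for, a point or a joint stands for the part that bears it (a point fixed in the world has none). Each returns a list of dicts, best first, with "confidence" (0 to 1); they miss things now and then, are a little off and sometimes report something else, mostly with a low value. They report only what shows in the picture. A call takes as long as a camera call. They do not tell look-alikes from the thing itself.
- r.cut_out(camera, label): "mask" (400x640 bool, what is visible of it) and "uv" ([column, row] in pixels, amid what is visible of it).
The state is a dict: "time": time; "joint_pos": joint angles; "qvel": joint speeds; "tau": joint torques, N m; "tcp_pos": TCP position; "ee_rot": TCP orientation; "contact_force": force on the tool from outside, world axes, zero at the start; "moment": the same for the moment, N m; "finger_gap": finger opening in m.
Only numpy, scipy, OpenCV 4.12 (cv2) and the standard library are available. Lean on these libraries where they do the work, as an engineer would, in place of code of your own. Each camera call takes 0.05 s, during which the arm holds its last target.

## Working session

There is one attempt and no reset: what is moved stays moved. The work goes in short steps, Python scripts to look and compute and a tool call to move; the robot and the scene stay as the last step left them, time stands still between calls to the robot, and variables do not carry over. Pictures are saved under pics/ and viewed, and the job is handed in when it is done.

Besides the shell and the picture viewer there is one more tool, called after "Emit:" by a JSON object that holds its "name" and its "arguments", one argument or row to a line. drive_tool: Moves the arm, as the interface text tells. Its arguments: {"type":"object","properties":{"increments":{"type":"array","items":{"type":"object","properties":{"tx":{"type":"number"},"ty":{"type":"number"},"tz":{"type":"number"},"rx":{"type":"number"},"ry":{"type":"number"},"rz":{"type":"number"},"grip":{"type":"number"}}}},"newtons":{"type":"number"}},"required":["increments"]}

```bash
mkdir -p pics; cat > h.py <<'E'
import numpy as np, cv2
from plant import r
from scipy.spatial.transform import Rotation as Ro
np.set_printoptions(precision=4,suppress=True)
def proj(cam,X):
    m=r.camera_model(cam);X=np.atleast_2d(X)
    c=X@np.array(m["R"]).T+np.array(m["t"]);s=c[:,:2]/c[:,2:]
    s=s*(1+m["k1"]*(s**2).sum(1,keepdims=True))
    K=np.array(m["camera_matrix"]);return s@K[:2,:2].T+K[:2,2]
def ray(cam,uv):
    m=r.camera_model(cam);K=np.array(m["camera_matrix"])
    d=np.linalg.solve(K[:2,:2],np.array(uv,float)-K[:2,2]);s=d.copy()
    for _ in range(30): s=d/(1+m["k1"]*(s@s))
    R=np.array(m["R"]);t=np.array(m["t"])
    return -R.T@t, R.T@np.append(s,1)
def atz(cam,uv,z):
    o,d=ray(cam,uv);return o+d*(z-o[2])/d[2]
def tri(uv1,uv2):
    o1,d1=ray("scene",uv1);o2,d2=ray("top",uv2)
    A=np.stack([d1,-d2],1);s,_,_,_=np.linalg.lstsq(A,o2-o1,rcond=None)
    p=o1+d1*s[0];q=o2+d2*s[1];return (p+q)/2,np.linalg.norm(p-q)
def snap(cam,name):
    im=r.camera(cam);cv2.imwrite("pics/"+name+".png",im[:,:,::-1]);return im
def crop(im,name,u0,u1,v0,v1,k):
    c=cv2.resize(im[v0:v1,u0:u1],None,fx=k,fy=k,interpolation=cv2.INTER_CUBIC);cv2.imwrite("pics/"+name+".png",c[:,:,::-1])
def st():
    o=r.get_obs();print("t",o["time"],"tcp",np.array(o["tcp_pos"]),"rot",np.array(o["ee_rot"]),"F",np.array(o["contact_force"]),"gap",o["finger_gap"],"q",np.array(o["joint_pos"]))
    return o
E
python3 - <<'E'
from h import *
st()
for c in("scene","top"):
    m=r.camera_model(c);print(c,m["camera_matrix"],m["k1"],-np.array(m["R"]).T@np.array(m["t"]));print(np.array(m["R"]))
    snap(c,c+"0")
E
```

```text
t 0.0 tcp [ 0.2714 -0.5624  0.2259] rot [-3.061  -0.7001  0.0008] F [-0.7279 -0.1602  0.034 ] gap 0.09206029375613933 q [ 1.0184  0.4353  0.025   1.5741 -0.0116  1.134  -0.0751]
scene [[443.6771   0.     329.2057]
 [  0.     443.6771 208.8835]
 [  0.       0.       1.    ]] -0.1221313389461713 [ 1.2282 -0.1461  1.06  ]
[[ 0.1022  0.9946 -0.0165]
 [ 0.8017 -0.0922 -0.5906]
 [-0.5889  0.0471 -0.8068]]
top [[363.3      0.     319.0375]
 [  0.     363.3    200.0115]
 [  0.       0.       1.    ]] 0.021969653664375522 [ 0.4493 -0.0836  1.0991]
[[ 0.0009 -1.     -0.0078]
 [-0.996  -0.0001 -0.0899]
 [ 0.0899  0.0079 -0.9959]]
```

View pics/scene0.png

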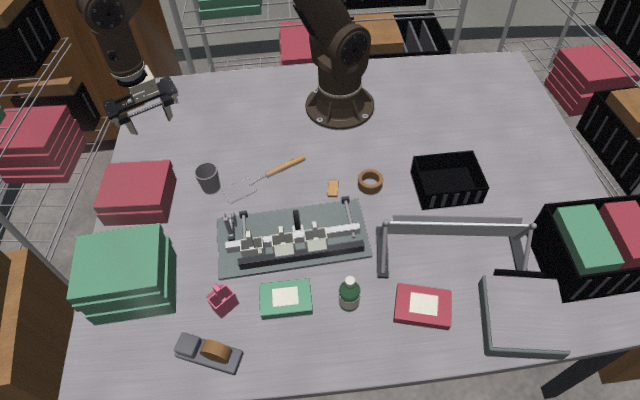

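View pics/top0.png

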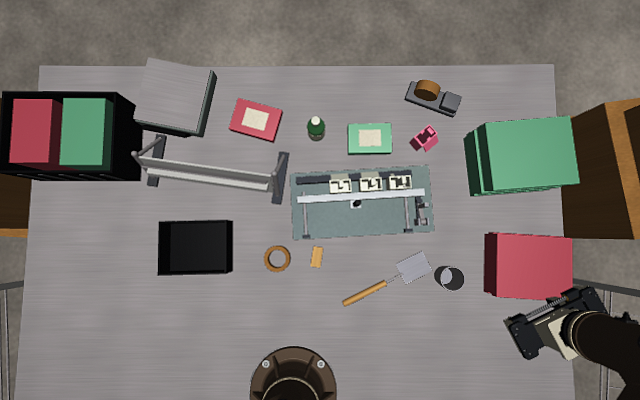

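```bash
python3 - <<'E'
from h import *
a=cv2.imread("pics/scene0.png")[:,:,::-1];b=cv2.imread("pics/top0.png")[:,:,::-1]
crop(a,"s1",210,375,185,285,4.8);crop(b,"t1",280,440,155,245,5);crop(b,"t2",120,300,120,220,4.4);crop(a,"s2",370,545,205,285,4.5)
for l in ["pocket_a_mid","broken_mid","pawl_tab","bar_handle","jig","cleat","crate_mid"]:
  for c in ("scene","top"):
    print(l,c,[(round(d["confidence"],2),np.round(d["uv"],1).tolist(),int(d["mask"].sum())) for d in r.cut_out(c,l)])
E
```

```text
pocket_a_mid scene []
pocket_a_mid top [(0.86, [371.4, 183.5], 444), (0.17, [318.5, 126.3], 330)]
broken_mid scene [(0.9, [254.1, 245.1], 470), (0.32, [458.3, 225.1], 2568)]
broken_mid top [(0.8, [398.8, 181.8], 366), (0.36, [446.4, 277.3], 613)]
pawl_tab scene []
pawl_tab top [(0.42, [422.2, 212.5], 114)]
bar_handle scene [(0.73, [298.0, 229.4], 868), (0.66, [421.7, 306.6], 2300)]
bar_handle top [(0.75, [361.8, 196.3], 1239)]
jig scene [(0.93, [294.7, 235.1], 7736)]
jig top [(0.87, [355.3, 208.8], 7991)]
cleat scene [(0.57, [458.1, 224.1], 2593), (0.33, [295.4, 236.9], 7817)]
cleat top [(0.72, [208.5, 174.5], 2432), (0.36, [360.0, 198.4], 1083)]
crate_mid scene [(0.64, [445.8, 183.0], 3721)]
crate_mid top [(0.63, [195.5, 242.8], 4085)]
```

View pics/s1.png

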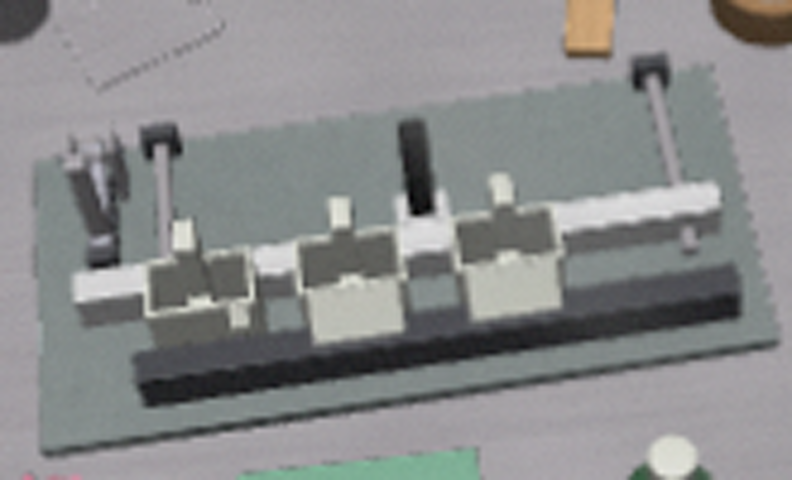

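View pics/t1.png

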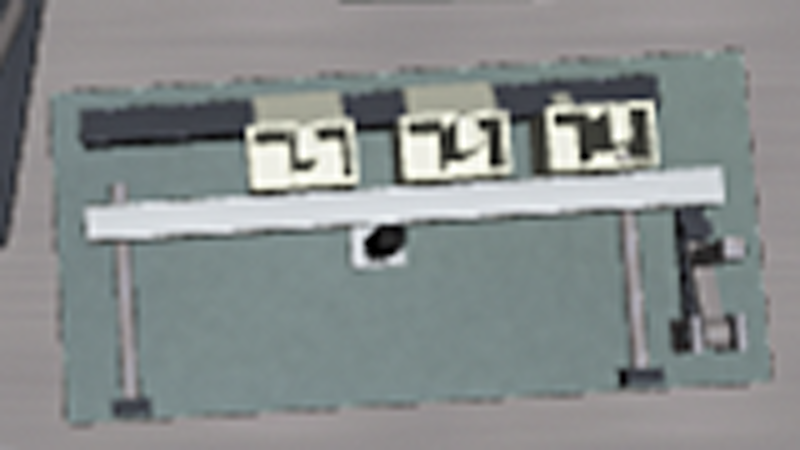

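View pics/t2.png

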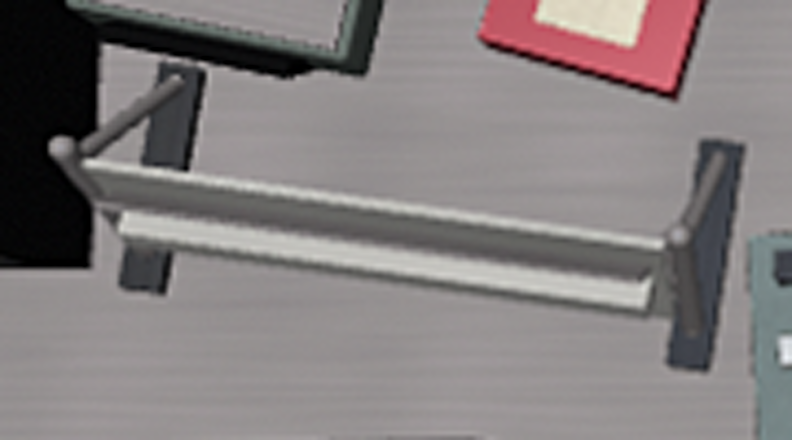

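View pics/s2.png

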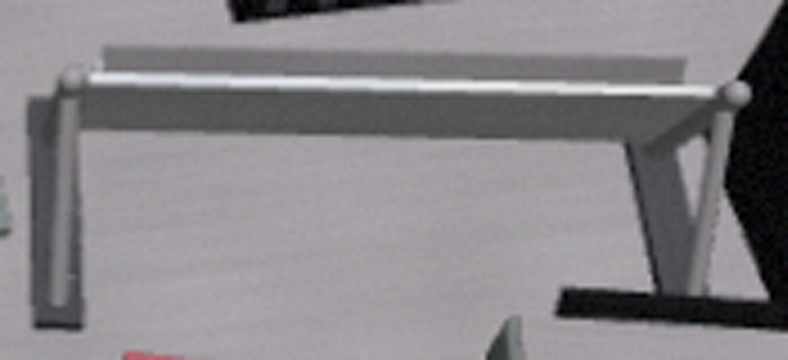

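```bash
python3 - <<'E'
from h import *
T=lambda u,v:(280+u/5-.4,155+v/5-.4)
S=lambda u,v:(210+u/4.8-.4,185+v/4.8-.4)
C=[atz("top",T(*p),.012) for p in [(50,93),(742,50),(772,378),(68,420)]]
for c in C: print(c)
C2=[atz("scene",S(*p),.012) for p in [(778,342),(45,452),(38,160),(712,67)]]
print("scene corners(rear+y, rear-y, front-y, front+y)");[print(c) for c in C2]
yaw=lambda v:np.degrees(np.arctan2(-v[0],v[1]))
print(yaw(C[0]-C[1]),yaw(C[3]-C[2]),yaw(C2[0]-C2[1]),yaw(C2[3]-C2[2]),np.linalg.norm(C[0]-C[1]),np.linalg.norm(C2[0]-C2[1]))
print("plate centre",sum(C)/4,sum(C2)/4)
for p in [(184,228),(340,205),(500,182)]: print("post",atz("scene",S(*p),.122))
print("handle",atz("scene",S(412,124),.115),atz("top",T(392,232),.115))
# pocket box tops z=.074
for p in [(302,153),(454,146),(602,136)]: print("boxtop",atz("top",T(*p),.074))
R=lambda u,v:(120+u/4.4-.4,120+v/4.4-.4)
print("pawl tab top guess",atz("top",T(735,248),.12),atz("scene",S(75,152),.12))
E
```

```text
[0.6289 0.0141 0.012 ]
[ 0.6548 -0.4038  0.012 ]
[ 0.4576 -0.4163  0.012 ]
[0.4321 0.0018 0.012 ]
scene corners(rear+y, rear-y, front-y, front+y)
[0.6338 0.0136 0.012 ]
[ 0.6591 -0.4002  0.012 ]
[ 0.4585 -0.4126  0.012 ]
[0.4351 0.0039 0.012 ]
3.5458048022027606 3.4804869156843474 3.4960403922881045 3.21860954603831 0.41864995455583304 0.41457800178548154
plate centre [ 0.5434 -0.2011  0.012 ] [ 0.5466 -0.1988  0.012 ]
post [ 0.5927 -0.3043  0.122 ]
post [ 0.5873 -0.221   0.122 ]
post [ 0.5821 -0.1351  0.122 ]
handle [ 0.5333 -0.18    0.115 ] [ 0.5355 -0.1817  0.115 ]
boxtop [ 0.5841 -0.1351  0.074 ]
boxtop [ 0.5881 -0.2214  0.074 ]
boxtop [ 0.5938 -0.3053  0.074 ]
pawl tab top guess [ 0.5264 -0.3655  0.12  ] [ 0.5348 -0.3649  0.12  ]
```

```bash
python3 - <<'E'
from h import *
a=cv2.imread("pics/scene0.png")[:,:,::-1];b=cv2.imread("pics/top0.png")[:,:,::-1]
x=cv2.resize(a[205:250,212:252],None,fx=9,fy=9,interpolation=cv2.INTER_CUBIC)
y=cv2.resize(b[190:235,400:440],None,fx=9,fy=9,interpolation=cv2.INTER_CUBIC)
cv2.imwrite("pics/pawl.png",np.hstack([x,y])[:,:,::-1])
E
```

```text
(no output)
```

View pics/pawl.png

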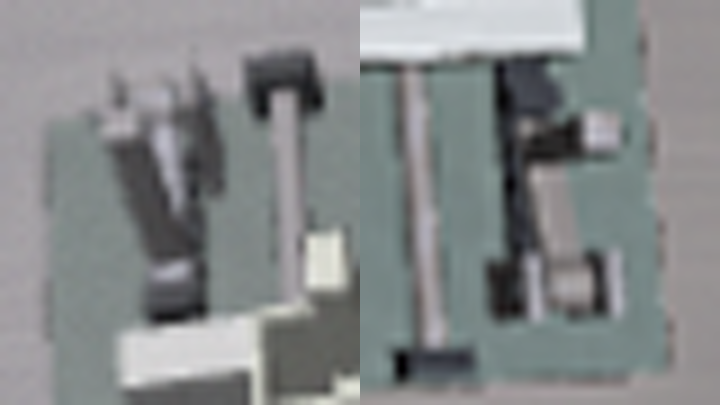

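```bash
python3 - <<'E'
from h import *
P,e=tri((212+118/9-.4,205+128/9-.4),(400+240/9-.4,190+132/9-.4));print(P,e)
J=np.array([.5853,-.178,0]);w=.0607;X=np.array([np.cos(w),np.sin(w),0]);Y=np.array([-np.sin(w),np.cos(w),0])
d=P-J;print("jig",d@X,d@Y,P[2])
for z in(.05,.06,.07):
  p=atz("top",(400+215/9-.4,190+283/9-.4),z);print(z,p,(p-J)@X,(p-J)@Y)
p=atz("scene",(212+160/9,205+100/9),.06);print(p,(p-J)@X,(p-J)@Y)
E
```

```text
[ 0.5279 -0.3706  0.0994] 0.00025941515350722357
jig -0.0690000565142514 -0.18878020950297555 0.09937323151028993
0.05 [ 0.4834 -0.3755  0.05  ] -0.11367114804088091 -0.1909174550391776
0.06 [ 0.4831 -0.3727  0.06  ] -0.11382661110454795 -0.18812111102340578
0.07 [ 0.4828 -0.3699  0.07  ] -0.11398207416821496 -0.18532476700763387
[ 0.4914 -0.366   0.06  ] -0.10509983975565754 -0.1819469546156266
```

```bash
cat > rack.py <<'E'
from h import *
def rackR(yaw):
    return Ro.from_euler("z",yaw).as_matrix()@Ro.from_euler("y",.32).as_matrix()
E
python3 - <<'E'
from rack import *
from scipy.optimize import least_squares
T=lambda u,v:(120+u/4.4-.4,120+v/4.4-.4)
S=lambda u,v:(370+u/4.5-.4,205+v/4.5-.4)
# (cam, uv, line model pts)
obs=[("top",T(85,160),(0,.18,.01)),("top",T(672,245),(0,-.18,.01)),("top",T(118,240),(-.0214,.17,-.0014)),("top",T(642,308),(-.0214,-.17,-.0014)),
("scene",S(712,92),(0,.18,.01)),("scene",S(685,62),(-.02,.17,0)),("scene",S(103,47),(-.02,-.17,0)),("scene",S(85,77),(0,-.18,.01))]
def f(p,full=False):
    R=rackR(p[2]);o=np.array([p[0],p[1],.12])
    return np.concatenate([proj(c,R@np.array(m)+o)[0]-uv for c,uv,m in obs])
s=least_squares(f,[.62,.2,-.1]);print(s.x,s.fun.reshape(-1,2))
R=rackR(s.x[2]);o=np.array([s.x[0],s.x[1],.12])
for c,n,(u0,u1,v0,v1) in (("top","t2o",(120,300,120,220)),("scene","s2o",(370,545,205,285))):
    im=cv2.imread(f"pics/{c}0.png");k=4.4
    im=cv2.resize(im[v0:v1,u0:u1],None,fx=k,fy=k,interpolation=cv2.INTER_CUBIC)
    for L,col in (([(0,-.18,.01),(0,.18,.01)],(0,0,255)),([(-.02,-.17,0),(-.02,.17,0)],(0,255,0)),([(0,-.17,-.02),(0,.17,-.02)],(255,0,0)),([(-.021,-.18,-.034),(-.021,.18,-.034)],(255,0,255))):
        q=(proj(c,np.array(L)@R.T+o)-[u0,v0]+.4)*k
        cv2.line(im,tuple(int(a) for a in q[0]),tuple(int(a) for a in q[1]),col,1)
    cv2.imwrite(f"pics/{n}.png",im)
E
```

```text
[ 0.6227  0.2319 -0.1421] [[ 0.5399  1.8808]
 [-1.1828  1.3033]
 [-4.1811 -6.8596]
 [ 0.8309 -4.6323]
 [-1.4705 -2.3179]
 [-1.3864 -2.0116]
 [-1.2753 -1.5207]
 [-0.704  -1.9571]]
```

View pics/t2o.png

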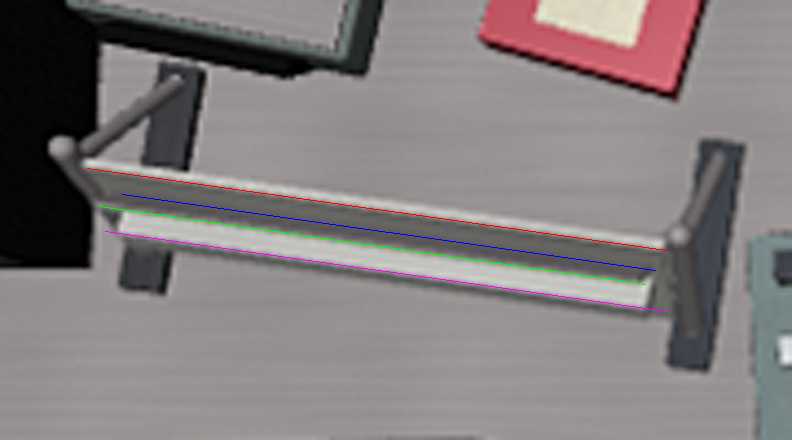

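View pics/s2o.png

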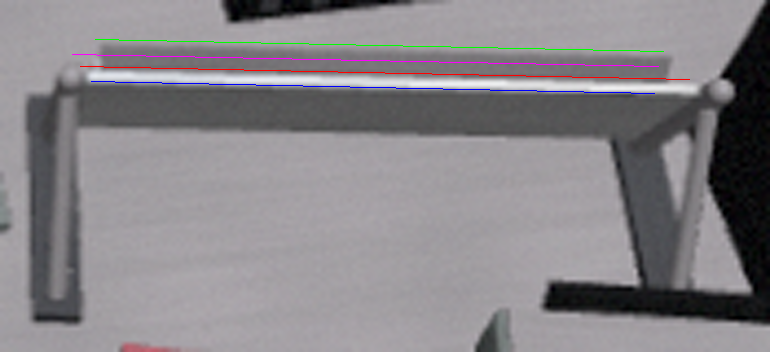

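```bash
python3 - <<'E'
from rack import *
from scipy.optimize import least_squares
T=lambda u,v:(120+u/4.4-.4,120+v/4.4-.4)
S=lambda u,v:(370+u/4.5-.4,205+v/4.5-.4)
obs=[("top",T(85,168),(0,.18,.01)),("top",T(665,250),(0,-.18,.01)),("top",T(122,213),(-.02,.17,0)),("top",T(647,282),(-.02,-.17,0)),("top",T(118,240),(-.021,.17,-.052)),("top",T(642,312),(-.021,-.17,-.052)),
("scene",S(712,85),(0,.18,.01)),("scene",S(685,60),(-.02,.17,0)),("scene",S(103,46),(-.02,-.17,0)),("scene",S(90,71),(0,-.18,.01))]
def f(p,full=False):
    R=rackR(p[2]);o=np.array([p[0],p[1],.12])
    return np.concatenate([proj(c,R@np.array(m)+o)[0]-uv for c,uv,m in obs])
for oo in (obs,obs[:6],obs[6:]):
    obs=oo;s=least_squares(f,[.62,.2,-.1],loss="soft_l1");print(s.x);
    if len(oo)==10: 
        print(s.fun.reshape(-1,2));x=s.x
R=rackR(x[2]);o=np.array([x[0],x[1],.12])
for c,n,(u0,u1,v0,v1) in (("top","t3o",(120,300,120,220)),("scene","s3o",(370,545,205,285))):
    im=cv2.imread(f"pics/{c}0.png");k=4.4
    im=cv2.resize(im[v0:v1,u0:u1],None,fx=k,fy=k,interpolation=cv2.INTER_CUBIC)
    for L,col in (([(0,-.18,.01),(0,.18,.01)],(0,0,255)),([(-.02,-.17,0),(-.02,.17,0)],(0,255,0)),([(-.021,-.17,-.052),(-.021,.17,-.052)],(255,0,255))):
        q=(proj(c,np.array(L)@R.T+o)-[u0,v0]+.4)*k
        cv2.line(im,tuple(int(a) for a in q[0]),tuple(int(a) for a in q[1]),col,1)
    cv2.imwrite(f"pics/{n}.png",im)
E
```

```text
[ 0.6252  0.2345 -0.1412]
[[-0.3996 -0.801 ]
 [-0.5356 -0.8161]
 [-6.0623 -2.2876]
 [-1.1886 -0.3892]
 [ 2.3239  0.7239]
 [ 1.6848  1.1447]
 [-0.2133 -0.1112]
 [-0.1524 -0.9262]
 [-0.1113 -0.5572]
 [-0.6315  0.138 ]]
[ 0.6239  0.2334 -0.1376]
[ 0.6263  0.2349 -0.1433]
```

View pics/t3o.png

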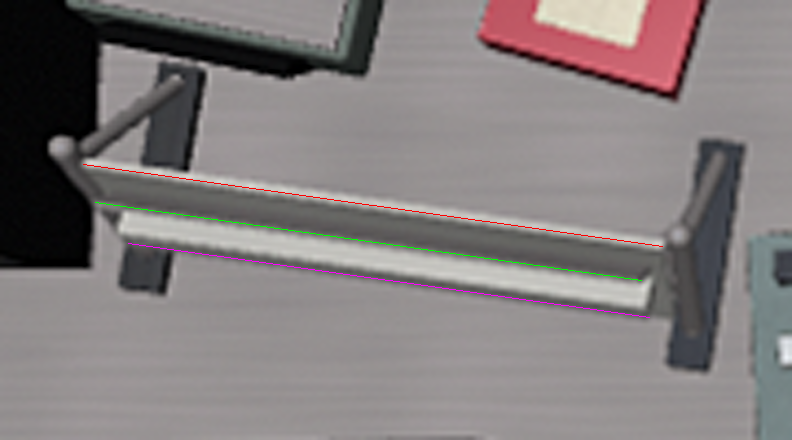

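View pics/s3o.png

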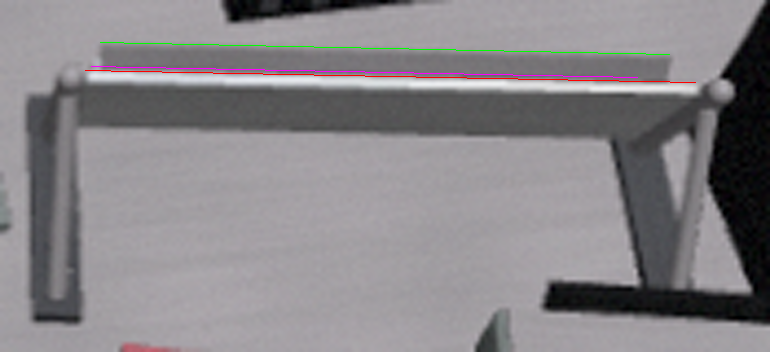

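```bash
cat > plan.py <<'E'
from rack import *
J=np.array([.5853,-.178,0]);W=.0607
JR=Ro.from_euler("z",W).as_matrix()
D=np.diag([1.,-1,-1])
def go(p,R,show=True):
    """needed shift/turn in tool axes from now"""
    o=r.get_obs();R0=Ro.from_rotvec(o["ee_rot"]).as_matrix()
    d=R0.T@(np.array(p)-o["tcp_pos"]);w=Ro.from_matrix(R0.T@R).as_rotvec()
    print("t",round(o["time"],2),"shift mm",np.round(d*1000,1),"turn",np.round(w,4),"F",np.round(o["contact_force"],1),"gap",round(o["finger_gap"]*1000,1))
def jig(x,y,z,pitch=0): # pos in jig frame and rot tilted 
    return J+JR@np.array([x,y,z]), JR@Ro.from_euler("y",pitch).as_matrix()@D
def cleat(y,dx,dz,o=(.6245,.234),yaw=-.141,up=.018):
    """TCP so that pocket point is at home + (dx,dz); up: TCP above pocket point"""
    R=rackR(yaw);return np.array([o[0],o[1],.12])+R@np.array([-.039+dx,y,.003+dz+up]),R@D
E
python3 - <<'E'
from plan import *
go(*jig(-.069,-.189,.17))
E
```

```text
t 0.8 shift mm [314.2 -61.6  56.7] turn [0.0001 0.     0.389 ] F [-0.6 -0.2 -0.1] gap 91.7
```

Emit:
{"name": "drive_tool", "arguments": {
  "increments": [
    {"tx": 0.035, "ty": -0.007, "tz": 0.005, "rz": 0.08, "grip": 0.4},
    {"tx": 0.07, "ty": -0.014, "tz": 0.01, "rz": 0.16, "grip": 0.4},
    {"tx": 0.105, "ty": -0.02, "tz": 0.015, "rz": 0.24, "grip": 0.4},
    {"tx": 0.14, "ty": -0.027, "tz": 0.02, "rz": 0.32, "grip": 0.4},
    {"tx": 0.175, "ty": -0.035, "tz": 0.025, "rz": 0.389, "grip": 0.4}
  ],
  "newtons": 30
}}

```text
$.increments[0]: bad value
```

```bash
python3 -c "
from plan import *
go(*jig(-.069,-.189,.17));st()"
```

```text
t 0.8 shift mm [314.2 -61.6  56.7] turn [0.0001 0.     0.389 ] F [-0.6 -0.2 -0.1] gap 91.7
t 0.8 tcp [ 0.2717 -0.5629  0.2268] rot [ 3.0624  0.7005 -0.    ] F [-0.6153 -0.1968 -0.1381] gap 0.0917490177295731 q [ 1.0184  0.4345  0.025   1.5732 -0.0116  1.134  -0.0751]
```

Emit:
{"name": "drive_tool", "arguments": {
  "increments": [
    {"tx": 0.035, "ty": -0.007, "tz": 0.005, "rx": 0, "ry": 0, "rz": 0.08, "grip": 0.4},
    {"tx": 0.07, "ty": -0.014, "tz": 0.01, "rx": 0, "ry": 0, "rz": 0.16, "grip": 0.4},
    {"tx": 0.105, "ty": -0.02, "tz": 0.015, "rx": 0, "ry": 0, "rz": 0.24, "grip": 0.4},
    {"tx": 0.14, "ty": -0.027, "tz": 0.02, "rx": 0, "ry": 0, "rz": 0.32, "grip": 0.4},
    {"tx": 0.175, "ty": -0.035, "tz": 0.025, "rx": 0, "ry": 0, "rz": 0.389, "grip": 0.4}
  ],
  "newtons": 30
}}

```text
time: 1.22
tcp_pos: [0.4153, -0.4543, 0.2016]
ee_rot: [3.14, 0.088, 0.001]
contact_force: [0.8, 0.5, 0.1]
finger_gap: 0.0627
```

```bash
python3 -c "
from plan import *
go(*jig(-.069,-.189,.17));st()"
```

```text
t 1.22 shift mm [117.1 -77.1  31.7] turn [ 0.0004 -0.0004 -0.0046] F [0.8 0.5 0.1] gap 62.7
t 1.2167 tcp [ 0.4153 -0.4543  0.2016] rot [3.14   0.0882 0.0006] F [0.8491 0.5284 0.0762] gap 0.06269873674021319 q [ 0.6962  0.4387  0.0678  1.6339 -0.0328  1.0696 -0.7413]
```

Emit:
{"name": "drive_tool", "arguments": {
  "increments": [
    {"tx": 0.03, "ty": -0.019, "tz": 0.008, "rx": 0, "ry": 0, "rz": 0, "grip": 0.4},
    {"tx": 0.06, "ty": -0.038, "tz": 0.016, "rx": 0, "ry": 0, "rz": 0, "grip": 0.4},
    {"tx": 0.09, "ty": -0.057, "tz": 0.024, "rx": 0, "ry": 0, "rz": 0, "grip": 0.4},
    {"tx": 0.115, "ty": -0.077, "tz": 0.03, "rx": 0, "ry": 0, "rz": 0, "grip": 0.4},
    {"tx": 0.115, "ty": -0.077, "tz": 0.03, "rx": 0, "ry": 0, "rz": 0, "grip": 0.4}
  ]
}}

```text
time: 1.63
tcp_pos: [0.5302, -0.3634, 0.1701]
ee_rot: [-3.135, -0.111, -0.003]
contact_force: [1.0, 1.1, 0.2]
finger_gap: 0.037
```

```bash
python3 - <<'E'
from plan import *
go(*jig(-.069,-.189,.17));a=snap("scene","sA");b=snap("top","tA")
x=cv2.resize(a[170:260,200:270],None,fx=5,fy=5,interpolation=cv2.INTER_CUBIC)
y=cv2.resize(b[150:240,380:450],None,fx=5,fy=5,interpolation=cv2.INTER_CUBIC)
cv2.imwrite("pics/pA.png",np.hstack([x,y])[:,:,::-1])
E
```

```text
t 1.63 shift mm [-2.8  7.2  0.1] turn [-0.0049 -0.002   0.0099] F [1.  1.1 0.2] gap 37.0
```

View pics/pA.png

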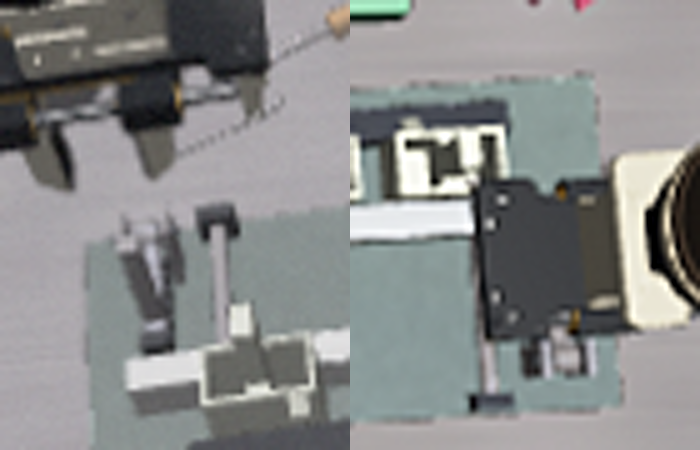

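Emit:
{"name": "drive_tool", "arguments": {
  "increments": [
    {"tx": -0.001, "ty": 0.003, "tz": 0.0, "rx": 0, "ry": 0, "rz": 0.0, "grip": 0.4},
    {"tx": -0.002, "ty": 0.006, "tz": 0.02, "rx": 0, "ry": 0, "rz": 0.0, "grip": 0.4},
    {"tx": -0.002, "ty": 0.006, "tz": 0.04, "rx": 0, "ry": 0, "rz": 0, "grip": 0.4},
    {"tx": -0.002, "ty": 0.006, "tz": 0.06, "rx": 0, "ry": 0, "rz": 0, "grip": 0.4},
    {"tx": -0.002, "ty": 0.006, "tz": 0.06, "rx": 0, "ry": 0, "rz": 0, "grip": 0.4}
  ]
}}

```text
time: 2.15
tcp_pos: [0.519, -0.3784, 0.1084]
ee_rot: [-3.138, -0.09, 0.008]
contact_force: [-0.9, 0.6, -0.5]
finger_gap: 0.0368
```

```bash
python3 - <<'E'
from plan import *
a=snap("scene","sB");b=snap("top","tB")
go(*jig(-.069,-.189,.069))
x=cv2.resize(a[170:260,200:270],None,fx=5,fy=5,interpolation=cv2.INTER_CUBIC)
cv2.imwrite("pics/pB.png",x[:,:,::-1])
E
```

```text
t 2.25 shift mm [ 7.2 -7.7 42.9] turn [ 0.0001  0.0012 -0.0023] F [ 0.  -0.4  0.3] gap 36.9
```

View pics/pB.png

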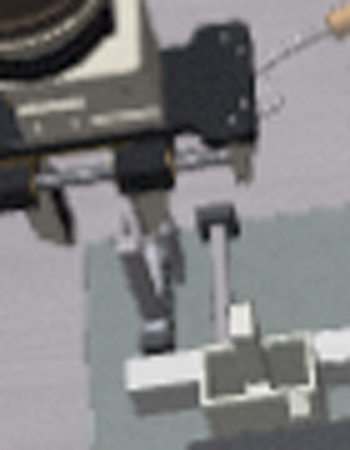

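Emit:
{"name": "drive_tool", "arguments": {
  "increments": [
    {"tx": 0.007, "ty": -0.008, "tz": 0.0, "rx": 0, "ry": 0, "rz": 0.0, "grip": 0.4},
    {"tx": 0.007, "ty": -0.008, "tz": 0.0, "rx": 0, "ry": 0, "rz": 0.0, "grip": 0.4},
    {"tx": 0.007, "ty": -0.008, "tz": 0.0, "rx": 0, "ry": 0, "rz": 0, "grip": 0.4},
    {"tx": 0.007, "ty": -0.008, "tz": 0.01, "rx": 0, "ry": 0, "rz": 0, "grip": 0.4},
    {"tx": 0.007, "ty": -0.008, "tz": 0.01, "rx": 0, "ry": 0, "rz": 0, "grip": 0.4}
  ]
}}

```text
time: 2.67
tcp_pos: [0.5285, -0.3688, 0.1005]
ee_rot: [-3.14, -0.096, 0.002]
contact_force: [0.1, 0.4, -1.1]
finger_gap: 0.0367
```

```bash
python3 - <<'E'
from plan import *
a=snap("scene","sC");b=snap("top","tC")
go(*jig(-.069,-.189,.069))
x=cv2.resize(a[170:260,200:270],None,fx=6,fy=6,interpolation=cv2.INTER_CUBIC)
cv2.imwrite("pics/pC.png",x[:,:,::-1])
E
```

```text
t 2.77 shift mm [-0.7  1.8 32.2] turn [-0.0005  0.0011 -0.0001] F [ 0.1 -0.2 -0.1] gap 36.6
```

View pics/pC.png

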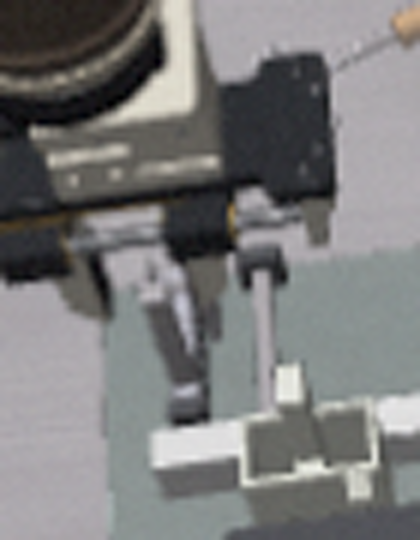

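Emit:
{"name": "drive_tool", "arguments": {
  "increments": [
    {"tx": -0.001, "ty": 0.001, "tz": 0.016, "rx": 0, "ry": 0, "rz": 0.0, "grip": 0.4},
    {"tx": -0.001, "ty": 0.001, "tz": 0.031, "rx": 0, "ry": 0, "rz": 0.0, "grip": 0.4},
    {"tx": -0.001, "ty": 0.001, "tz": 0.031, "rx": 0, "ry": 0, "rz": 0, "grip": 0.4},
    {"tx": -0.001, "ty": 0.001, "tz": 0.031, "rx": 0, "ry": 0, "rz": 0, "grip": 0.0},
    {"tx": -0.001, "ty": 0.001, "tz": 0.031, "rx": 0, "ry": 0, "rz": 0, "grip": 0}
  ],
  "newtons": 15
}}

```text
time: 3.18
tcp_pos: [0.5285, -0.3705, 0.0714]
ee_rot: [3.14, 0.095, 0.001]
contact_force: [0.1, 0.0, 0.1]
finger_gap: 0.0276
```

Emit:
{"name": "drive_tool", "arguments": {
  "increments": [
    {"tx": 0, "ty": 0, "tz": 0, "rx": 0, "ry": 0, "rz": 0, "grip": 0},
    {"tx": 0, "ty": 0, "tz": 0, "rx": 0, "ry": 0, "rz": 0, "grip": 0},
    {"tx": 0, "ty": 0, "tz": 0, "rx": 0, "ry": 0, "rz": 0, "grip": 0},
    {"tx": 0, "ty": 0, "tz": 0, "rx": 0, "ry": 0, "rz": 0, "grip": 0},
    {"tx": 0, "ty": 0, "tz": 0, "rx": 0, "ry": 0, "rz": 0, "grip": 0}
  ]
}}

```text
time: 3.6
tcp_pos: [0.5287, -0.3684, 0.0715]
ee_rot: [-3.138, -0.097, -0.001]
contact_force: [-1.0, 6.5, 4.7]
finger_gap: 0.012
```

```bash
python3 - <<'E'
from plan import *
a=snap("scene","sD")
go(*jig(-.069,-.189,.069))
def arc(th): # TCP: grasp 19mm below tab point level(tcp .018 below tab pt); pivot (-.114,-.189,.043)
    v=np.array([.045,0,.0438-.018]);c,s=np.cos(th),np.sin(th)
    return jig(-.114+c*v[0]-s*v[2],-.189,.0435+s*v[0]+c*v[2],-th)
for th in(.0,.2,.4,.5,.6,.7): print(th);go(*arc(th))
x=cv2.resize(a[170:260,200:270],None,fx=6,fy=6,interpolation=cv2.INTER_CUBIC)
cv2.imwrite("pics/pD.png",x[:,:,::-1])
E
```

```text
t 3.65 shift mm [-1.   2.3  2.6] turn [-0.0018 -0.0006  0.0013] F [-1.6  5.3  5.3] gap 11.6
0.0
t 3.65 shift mm [-1.   2.3  2.3] turn [-0.0018 -0.0006  0.0013] F [-1.6  5.3  5.3] gap 11.6
0.2
t 3.65 shift mm [-7.   2.3 -6.2] turn [-0.0019  0.1994  0.0011] F [-1.6  5.3  5.3] gap 11.6
0.4
t 3.65 shift mm [-14.6   2.3 -13.2] turn [-0.002   0.3994  0.0009] F [-1.6  5.3  5.3] gap 11.6
0.5
t 3.65 shift mm [-18.9   2.3 -16.2] turn [-0.0021  0.4994  0.0008] F [-1.6  5.3  5.3] gap 11.6
0.6
t 3.65 shift mm [-23.4   2.3 -18.7] turn [-0.0021  0.5994  0.0007] F [-1.6  5.3  5.3] gap 11.6
0.7
t 3.65 shift mm [-28.2   2.3 -20.7] turn [-0.0021  0.6994  0.0006] F [-1.6  5.3  5.3] gap 11.6
```

View pics/pD.png

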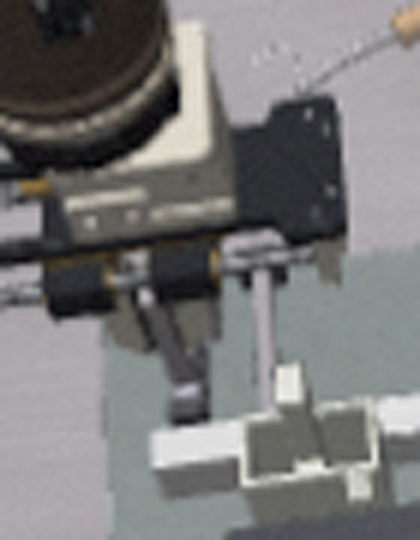

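Emit:
{"name": "drive_tool", "arguments": {
  "increments": [
    {"tx": -0.0033, "ty": 0, "tz": -0.0053, "rx": 0, "ry": 0.12, "rz": 0, "grip": 0},
    {"tx": -0.0075, "ty": 0, "tz": -0.01, "rx": 0, "ry": 0.24, "rz": 0, "grip": 0},
    {"tx": -0.012, "ty": 0, "tz": -0.014, "rx": 0, "ry": 0.36, "rz": 0, "grip": 0},
    {"tx": -0.017, "ty": 0, "tz": -0.018, "rx": 0, "ry": 0.48, "rz": 0, "grip": 0},
    {"tx": -0.0224, "ty": 0, "tz": -0.021, "rx": 0, "ry": 0.6, "rz": 0, "grip": 0}
  ]
}}

```text
time: 4.07
tcp_pos: [0.5129, -0.3694, 0.0908]
ee_rot: [-3.023, -0.101, -0.772]
contact_force: [6.8, 7.0, 3.4]
finger_gap: 0.0119
```

Emit:
{"name": "drive_tool", "arguments": {
  "increments": [
    {"tx": 0, "ty": 0, "tz": 0, "rx": 0, "ry": 0, "rz": 0, "grip": 0},
    {"tx": 0, "ty": 0, "tz": 0, "rx": 0, "ry": 0, "rz": 0, "grip": 0},
    {"tx": 0, "ty": 0, "tz": 0, "rx": 0, "ry": 0, "rz": 0, "grip": 0},
    {"tx": 0, "ty": 0, "tz": 0, "rx": 0, "ry": 0, "rz": 0, "grip": 0},
    {"tx": 0, "ty": 0, "tz": 0, "rx": 0, "ry": 0, "rz": 0, "grip": 0}
  ]
}}

```text
time: 4.48
tcp_pos: [0.5101, -0.3694, 0.0872]
ee_rot: [-3.023, -0.098, -0.758]
contact_force: [-1.9, 3.6, 3.2]
finger_gap: 0.0121
```

```bash
python3 - <<'E'
from plan import *
a=snap("scene","sE")
st()
x=cv2.resize(a[170:260,200:270],None,fx=6,fy=6,interpolation=cv2.INTER_CUBIC)
cv2.imwrite("pics/pE.png",x[:,:,::-1])
E
```

```text
t 4.5333 tcp [ 0.5103 -0.3694  0.0871] rot [-3.0228 -0.0978 -0.7581] F [-2.6104  3.9529  3.7625] gap 0.01261100104677045 q [ 1.0902  0.536  -0.4615  2.0124 -0.3945  0.3137 -0.4231]
```

View pics/pE.png

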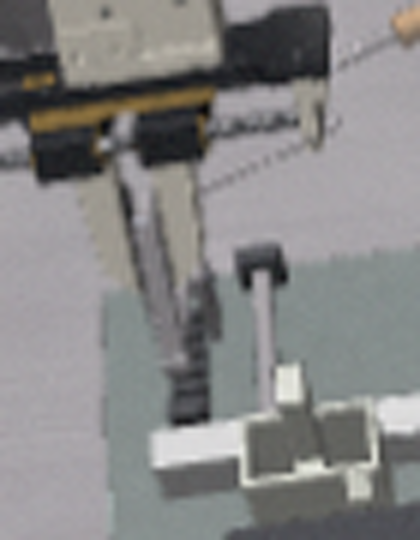

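Emit:
{"name": "drive_tool", "arguments": {
  "increments": [
    {"tx": 0, "ty": 0, "tz": 0, "rx": 0, "ry": 0, "rz": 0, "grip": 0.35},
    {"tx": 0, "ty": 0, "tz": 0, "rx": 0, "ry": 0, "rz": 0, "grip": 0.35},
    {"tx": 0, "ty": 0, "tz": 0, "rx": 0, "ry": 0, "rz": 0, "grip": 0.35},
    {"tx": 0, "ty": 0, "tz": -0.025, "rx": 0, "ry": 0, "rz": 0, "grip": 0.35},
    {"tx": 0, "ty": 0, "tz": -0.055, "rx": 0, "ry": 0, "rz": 0, "grip": 0.35}
  ]
}}

```text
time: 4.95
tcp_pos: [0.4839, -0.3707, 0.134]
ee_rot: [-3.02, -0.097, -0.755]
contact_force: [0.5, 0.3, 1.9]
finger_gap: 0.0318
```

Emit:
{"name": "drive_tool", "arguments": {
  "increments": [
    {"tx": 0, "ty": 0, "tz": -0.02, "rx": 0, "ry": -0.12, "rz": 0, "grip": 0.4},
    {"tx": 0, "ty": 0, "tz": -0.03, "rx": 0, "ry": -0.24, "rz": 0, "grip": 0.4},
    {"tx": 0.0, "ty": 0, "tz": -0.03, "rx": 0, "ry": -0.36, "rz": 0, "grip": 0.4},
    {"tx": 0, "ty": 0, "tz": -0.03, "rx": 0, "ry": -0.48, "rz": 0, "grip": 0.4},
    {"tx": 0, "ty": 0, "tz": -0.03, "rx": 0, "ry": -0.49, "rz": 0, "grip": 0.4}
  ]
}}

```text
time: 5.37
tcp_pos: [0.474, -0.3722, 0.1636]
ee_rot: [-3.136, -0.109, 0.002]
contact_force: [0.3, 1.4, -0.8]
finger_gap: 0.0363
```

```bash
python3 - <<'E'
from plan import *
a=snap("scene","sF");b=snap("top","tF")
st()
go(*jig(-.051,0,.17))
x=cv2.resize(a[170:280,200:380],None,fx=4.4,fy=4.4,interpolation=cv2.INTER_CUBIC)
cv2.imwrite("pics/pF.png",x[:,:,::-1])
E
```

```text
t 5.4667 tcp [ 0.4734 -0.3713  0.1616] rot [-3.1319 -0.1111 -0.0033] F [ 0.8967 -0.3704 -0.4436] gap 0.03659016930929402 q [ 0.6464  0.462  -0.0928  1.7027  0.0406  0.9816 -0.9592]
t 5.47 shift mm [  74.3 -185.5   -6.8] turn [-0.0077 -0.0024  0.0102] F [ 0.9 -0.4 -0.4] gap 36.6
```

View pics/pF.png

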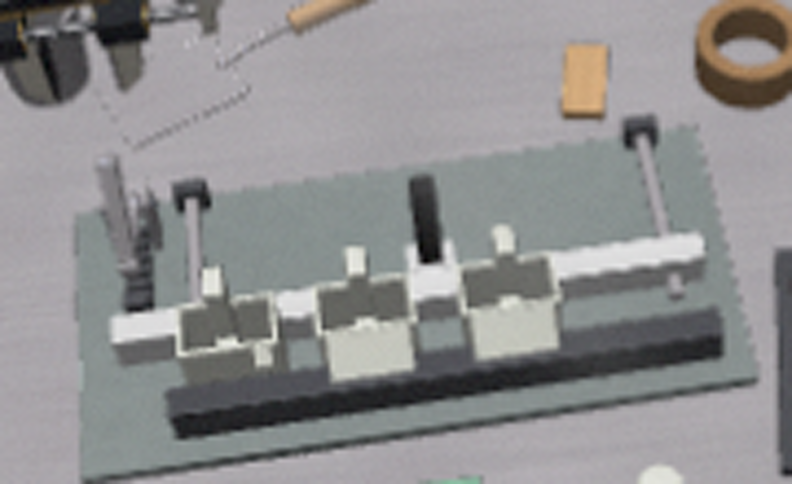

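Emit:
{"name": "drive_tool", "arguments": {
  "increments": [
    {"tx": 0.015, "ty": -0.04, "tz": -0.006, "rx": 0, "ry": 0, "rz": 0, "grip": 0.45},
    {"tx": 0.033, "ty": -0.08, "tz": -0.006, "rx": 0, "ry": 0, "rz": 0, "grip": 0.45},
    {"tx": 0.05, "ty": -0.12, "tz": -0.006, "rx": 0, "ry": 0, "rz": 0.0, "grip": 0.45},
    {"tx": 0.066, "ty": -0.16, "tz": -0.006, "rx": 0, "ry": 0, "rz": 0.0, "grip": 0.45},
    {"tx": 0.074, "ty": -0.186, "tz": -0.006, "rx": 0, "ry": 0, "rz": 0.005, "grip": 0.45}
  ]
}}

```text
time: 5.88
tcp_pos: [0.5317, -0.1803, 0.1691]
ee_rot: [-3.13, -0.095, -0.005]
contact_force: [0.5, -0.0, 0.6]
finger_gap: 0.0412
```

Emit:
{"name": "drive_tool", "arguments": {
  "increments": [
    {"tx": 0, "ty": 0, "tz": 0, "rx": 0, "ry": 0, "rz": 0, "grip": 0.45},
    {"tx": 0, "ty": 0, "tz": 0, "rx": 0, "ry": 0, "rz": 0, "grip": 0.45},
    {"tx": 0, "ty": 0, "tz": 0, "rx": 0, "ry": 0, "rz": 0, "grip": 0.45},
    {"tx": 0, "ty": 0, "tz": 0.03, "rx": 0, "ry": 0, "rz": 0, "grip": 0.45},
    {"tx": 0, "ty": 0, "tz": 0.04, "rx": 0, "ry": 0, "rz": 0, "grip": 0.45}
  ]
}}

```text
time: 6.3
tcp_pos: [0.5296, -0.1845, 0.1271]
ee_rot: [-3.132, -0.089, 0.001]
contact_force: [-0.9, 0.2, -0.8]
finger_gap: 0.0415
```

```bash
python3 - <<'E'
from plan import *
a=snap("scene","sG")
go(*jig(-.051,0,.08));st()
x=cv2.resize(a[150:260,200:380],None,fx=4.4,fy=4.4,interpolation=cv2.INTER_CUBIC)
cv2.imwrite("pics/pG.png",x[:,:,::-1])
E
```

```text
t 6.35 shift mm [ 6.2 -2.  45.7] turn [-0.0093  0.0035 -0.0032] F [-1.8  0.1 -1.2] gap 41.4
t 6.35 tcp [ 0.5285 -0.1839  0.1257] rot [-3.1311 -0.09    0.0059] F [-1.8157  0.1188 -1.2196] gap 0.04135025875394654 q [ 0.3463  0.4454 -0.1385  1.839   0.0675  0.868  -1.3362]
```

View pics/pG.png

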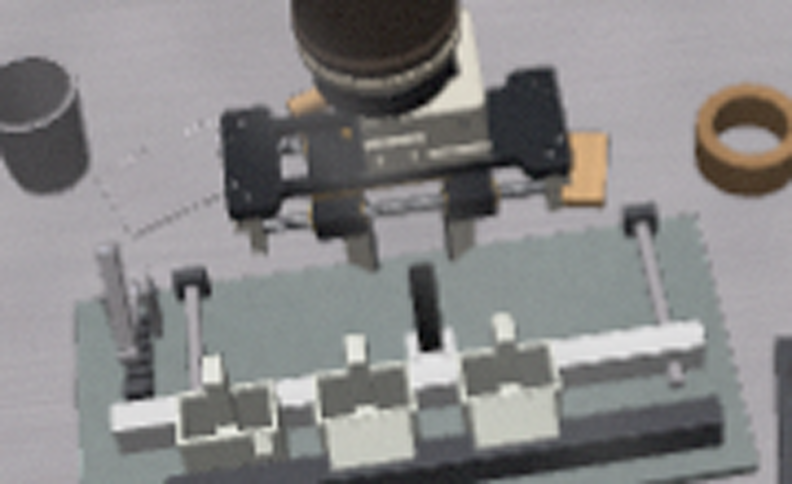

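Emit:
{"name": "drive_tool", "arguments": {
  "increments": [
    {"tx": 0.005, "ty": -0.002, "tz": 0, "rx": -0.008, "ry": 0, "rz": 0, "grip": 0.45},
    {"tx": 0.005, "ty": -0.002, "tz": 0.015, "rx": -0.008, "ry": 0, "rz": 0, "grip": 0.45},
    {"tx": 0.005, "ty": -0.002, "tz": 0.03, "rx": -0.008, "ry": 0, "rz": 0, "grip": 0.45},
    {"tx": 0.005, "ty": -0.002, "tz": 0.044, "rx": -0.008, "ry": 0, "rz": 0, "grip": 0.45},
    {"tx": 0.005, "ty": -0.002, "tz": 0.044, "rx": -0.008, "ry": 0, "rz": 0, "grip": 0.45}
  ]
}}

```text
time: 6.77
tcp_pos: [0.5357, -0.1797, 0.084]
ee_rot: [-3.14, -0.094, 0.001]
contact_force: [-0.4, -0.6, 0.0]
finger_gap: 0.0413
```

Emit:
{"name": "drive_tool", "arguments": {
  "increments": [
    {"tx": 0, "ty": 0, "tz": 0, "rx": 0, "ry": 0, "rz": 0, "grip": 0},
    {"tx": 0, "ty": 0, "tz": 0, "rx": 0, "ry": 0, "rz": 0, "grip": 0},
    {"tx": 0, "ty": 0, "tz": 0, "rx": 0, "ry": 0, "rz": 0, "grip": 0},
    {"tx": 0, "ty": 0, "tz": 0, "rx": 0, "ry": 0, "rz": 0, "grip": 0},
    {"tx": 0, "ty": 0, "tz": 0, "rx": 0, "ry": 0, "rz": 0, "grip": 0}
  ]
}}

```text
time: 7.18
tcp_pos: [0.5372, -0.1803, 0.0863]
ee_rot: [3.139, 0.095, 0.005]
contact_force: [0.5, -2.4, 4.3]
finger_gap: 0.0157
```

```bash
python3 - <<'E'
from plan import *
a=snap("scene","sG2")
go(*jig(-.051,0,.08))
x=cv2.resize(a[150:260,200:380],None,fx=4.4,fy=4.4,interpolation=cv2.INTER_CUBIC)
cv2.imwrite("pics/pG2.png",x[:,:,::-1])
E
```

```text
t 7.23 shift mm [-2.9  0.7  6.3] turn [ 0.001  -0.0033 -0.0004] F [-1.3 -1.9  4.9] gap 15.7
```

View pics/pG2.png

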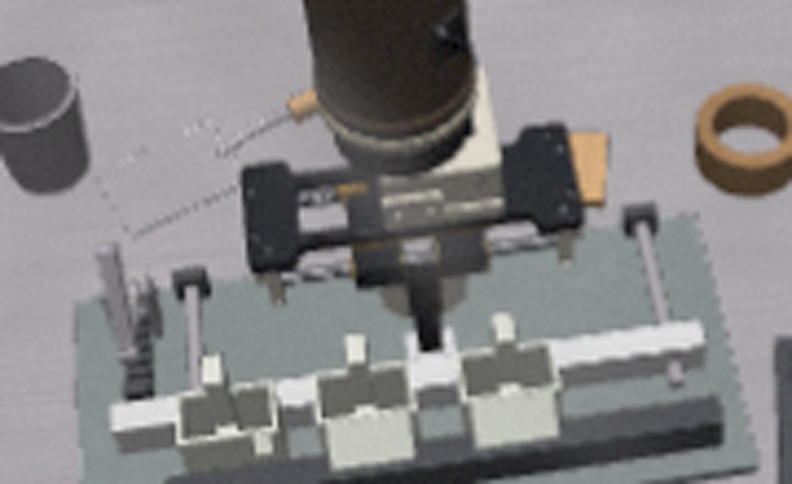

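Gripped on the handle (gap 15.7 mm). Pull back 43 mm.

Emit:
{"name": "drive_tool", "arguments": {
  "increments": [
    {"tx": -0.01, "ty": 0, "tz": 0, "rx": 0, "ry": 0, "rz": 0, "grip": 0},
    {"tx": -0.02, "ty": 0, "tz": 0, "rx": 0, "ry": 0, "rz": 0, "grip": 0},
    {"tx": -0.03, "ty": 0, "tz": 0, "rx": 0, "ry": 0, "rz": 0, "grip": 0},
    {"tx": -0.04, "ty": 0, "tz": 0, "rx": 0, "ry": 0, "rz": 0, "grip": 0},
    {"tx": -0.045, "ty": 0, "tz": 0, "rx": 0, "ry": 0, "rz": 0, "grip": 0}
  ]
}}

```text
time: 7.65
tcp_pos: [0.4919, -0.183, 0.0863]
ee_rot: [3.139, 0.094, 0.007]
contact_force: [19.1, -2.6, -8.9]
finger_gap: 0.0157
```

Emit:
{"name": "drive_tool", "arguments": {
  "increments": [
    {"tx": 0, "ty": 0, "tz": 0, "rx": 0, "ry": 0, "rz": 0, "grip": 0},
    {"tx": 0, "ty": 0, "tz": 0, "rx": 0, "ry": 0, "rz": 0, "grip": 0},
    {"tx": 0, "ty": 0, "tz": 0, "rx": 0, "ry": 0, "rz": 0, "grip": 0},
    {"tx": 0, "ty": 0, "tz": 0, "rx": 0, "ry": 0, "rz": 0, "grip": 0.45},
    {"tx": 0, "ty": 0, "tz": 0, "rx": 0, "ry": 0, "rz": 0, "grip": 0.45}
  ]
}}

```text
time: 8.07
tcp_pos: [0.4906, -0.1818, 0.0851]
ee_rot: [-3.139, -0.095, -0.0]
contact_force: [0.4, -1.4, 0.5]
finger_gap: 0.0252
```

Emit:
{"name": "drive_tool", "arguments": {
  "increments": [
    {"tx": 0, "ty": 0, "tz": 0, "rx": 0, "ry": 0, "rz": 0, "grip": 0.45},
    {"tx": 0, "ty": 0, "tz": 0, "rx": 0, "ry": 0, "rz": 0, "grip": 0.45},
    {"tx": 0, "ty": 0, "tz": -0.03, "rx": 0, "ry": 0, "rz": 0, "grip": 0.45},
    {"tx": 0, "ty": 0, "tz": -0.06, "rx": 0, "ry": 0, "rz": 0, "grip": 0.45},
    {"tx": 0, "ty": 0, "tz": -0.085, "rx": 0, "ry": 0, "rz": 0, "grip": 0.45}
  ]
}}

```text
time: 8.48
tcp_pos: [0.4912, -0.1819, 0.1714]
ee_rot: [-3.139, -0.096, -0.001]
contact_force: [0.4, -0.2, -0.1]
finger_gap: 0.0415
```

```bash
python3 - <<'E'
from plan import *
a=snap("scene","sH");b=snap("top","tH")
st()
go(*jig(0,-.042,.17))
crop(a,"pH",200,380,150,280,4.4)
E
```

```text
t 8.5833 tcp [ 0.4937 -0.1826  0.174 ] rot [3.1385 0.0957 0.0118] F [ 0.1663 -0.3646 -1.274 ] gap 0.04150265746378848 q [ 0.368   0.333  -0.1473  1.8776  0.0595  0.9275 -1.3166]
t 8.58 shift mm [91.7 43.   4.8] turn [ 0.0019 -0.0075  0.0002] F [ 0.2 -0.4 -1.3] gap 41.5
```

View pics/pH.png

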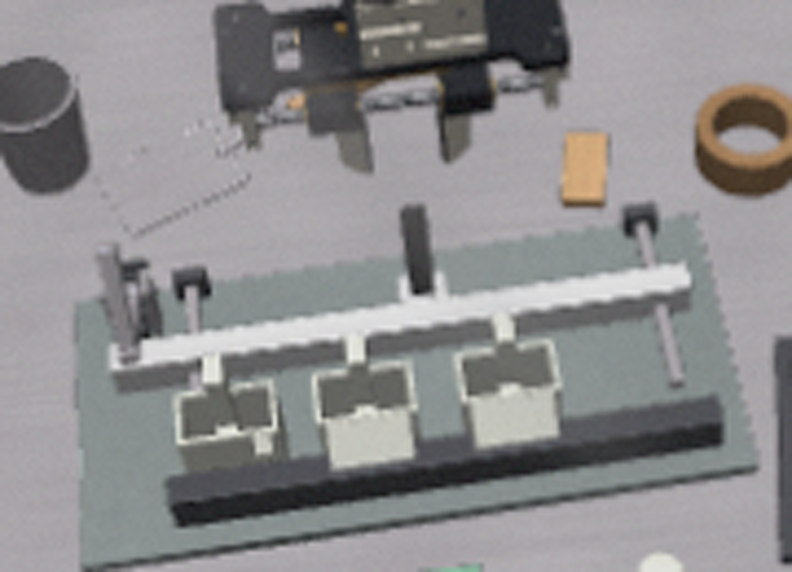

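```bash
python3 - <<'E'
from plan import *
S=lambda u,v:(200+u/4.4-.4,150+v/4.4-.4)
for p in [(212,360),(356,341),(504,319)]:
    q=atz("scene",S(*p),.122);print(q,JR.T@(q-J))
a=cv2.imread("pics/sH.png")[:,:,::-1];crop(a,"pH2",230,335,205,265,7.5)
b=cv2.imread("pics/tH.png")[:,:,::-1];crop(b,"pH3",320,425,160,220,7.5)
E
```

```text
[ 0.5906 -0.3047  0.122 ] [-0.0024 -0.1268  0.122 ]
[ 0.5867 -0.2208  0.122 ] [-0.0012 -0.0428  0.122 ]
[ 0.5809 -0.1341  0.122 ] [-0.0017  0.0441  0.122 ]
```

View pics/pH2.png

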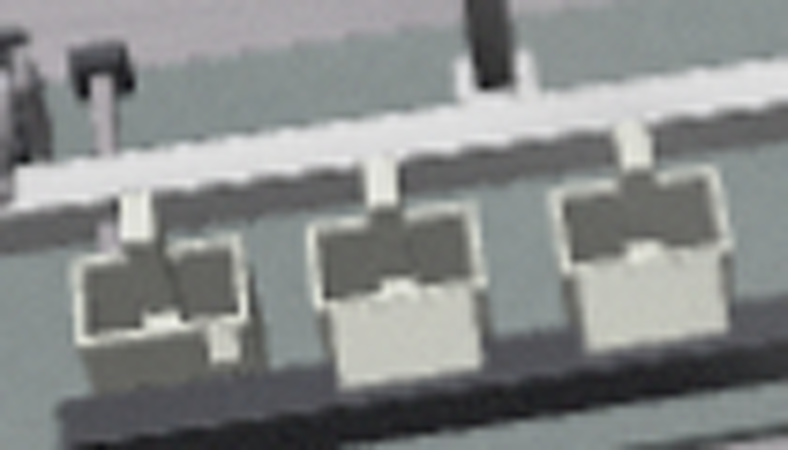

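View pics/pH3.png

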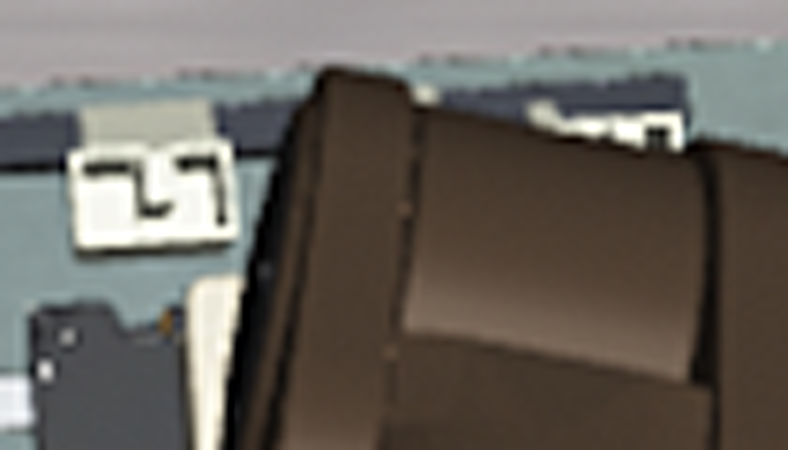

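```bash
python3 - <<'E'
from plan import *
go(*jig(-.001,.043,.14))
E
```

```text
t 8.58 shift mm [ 90.5 -42.1  34.6] turn [ 0.0019 -0.0075  0.0002] F [ 0.2 -0.4 -1.3] gap 41.5
```

Emit:
{"name": "drive_tool", "arguments": {
  "increments": [
    {"tx": 0.025, "ty": -0.012, "tz": 0, "rx": 0, "ry": 0, "rz": 0, "grip": 0.5},
    {"tx": 0.05, "ty": -0.024, "tz": 0, "rx": 0, "ry": 0, "rz": 0, "grip": 0.5},
    {"tx": 0.075, "ty": -0.034, "tz": 0.01, "rx": 0, "ry": 0, "rz": 0, "grip": 0.5},
    {"tx": 0.092, "ty": -0.042, "tz": 0.02, "rx": 0, "ry": 0, "rz": 0, "grip": 0.5},
    {"tx": 0.092, "ty": -0.042, "tz": 0.028, "rx": 0, "ry": 0, "rz": 0, "grip": 0.5}
  ]
}}

```text
time: 9.0
tcp_pos: [0.5835, -0.1311, 0.1409]
ee_rot: [-3.138, -0.102, -0.004]
contact_force: [0.2, 0.5, 0.8]
finger_gap: 0.0463
```

Emit:
{"name": "drive_tool", "arguments": {
  "increments": [
    {"tx": 0, "ty": 0, "tz": 0, "rx": 0, "ry": 0, "rz": 0, "grip": 0.5},
    {"tx": 0, "ty": 0, "tz": 0, "rx": 0, "ry": 0, "rz": 0, "grip": 0.5},
    {"tx": 0, "ty": 0, "tz": 0, "rx": 0, "ry": 0, "rz": 0, "grip": 0.5},
    {"tx": 0, "ty": 0, "tz": 0, "rx": 0, "ry": 0, "rz": 0, "grip": 0.5},
    {"tx": 0, "ty": 0, "tz": 0, "rx": 0, "ry": 0, "rz": 0, "grip": 0.5}
  ]
}}

```text
time: 9.42
tcp_pos: [0.5806, -0.1355, 0.1432]
ee_rot: [3.14, 0.094, 0.004]
contact_force: [-0.4, -0.2, -0.1]
finger_gap: 0.0461
```

```bash
python3 - <<'E'
from plan import *
a=snap("scene","sI")
go(*jig(-.001,.043,.085))
crop(a,"pI",230,380,130,260,5)
E
```

```text
t 9.47 shift mm [ 0.9 -0.2 58.1] turn [ 0.0003 -0.0024 -0.0008] F [ 0.   0.3 -0.8] gap 45.6
```

View pics/pI.png

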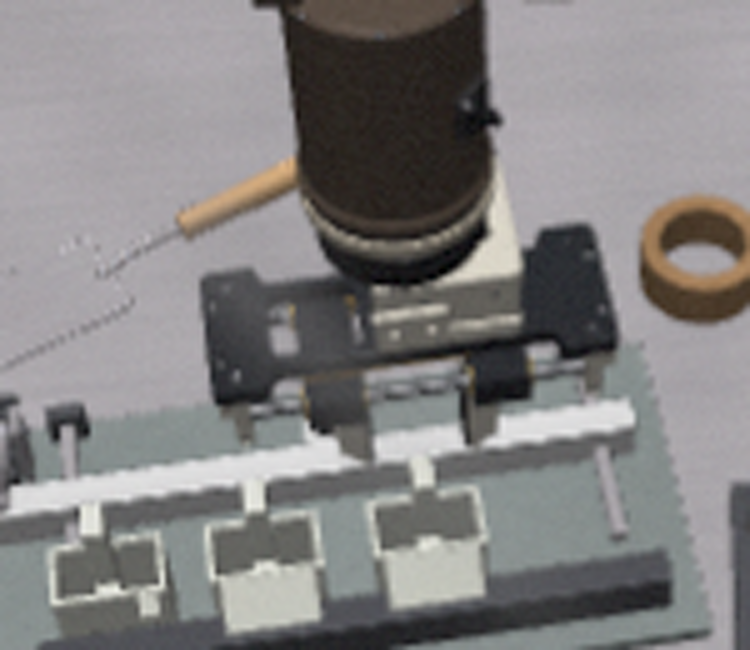

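Emit:
{"name": "drive_tool", "arguments": {
  "increments": [
    {"tx": 0.001, "ty": 0, "tz": 0.02, "rx": 0, "ry": 0, "rz": 0, "grip": 0.5},
    {"tx": 0.001, "ty": 0, "tz": 0.04, "rx": 0, "ry": 0, "rz": 0, "grip": 0.5},
    {"tx": 0.001, "ty": 0, "tz": 0.057, "rx": 0, "ry": 0, "rz": 0, "grip": 0.5},
    {"tx": 0.001, "ty": 0, "tz": 0.057, "rx": 0, "ry": 0, "rz": 0, "grip": 0.5},
    {"tx": 0.001, "ty": 0, "tz": 0.057, "rx": 0, "ry": 0, "rz": 0, "grip": 0.2}
  ]
}}

```text
time: 9.88
tcp_pos: [0.5814, -0.1348, 0.0853]
ee_rot: [-3.14, -0.095, -0.0]
contact_force: [0.2, 0.1, 0.4]
finger_gap: 0.0427
```

Emit:
{"name": "drive_tool", "arguments": {
  "increments": [
    {"tx": 0, "ty": 0, "tz": 0, "rx": 0, "ry": 0, "rz": 0, "grip": 0},
    {"tx": 0, "ty": 0, "tz": 0, "rx": 0, "ry": 0, "rz": 0, "grip": 0},
    {"tx": 0, "ty": 0, "tz": 0, "rx": 0, "ry": 0, "rz": 0, "grip": 0},
    {"tx": 0, "ty": 0, "tz": 0, "rx": 0, "ry": 0, "rz": 0, "grip": 0},
    {"tx": 0, "ty": 0, "tz": 0, "rx": 0, "ry": 0, "rz": 0, "grip": 0}
  ],
  "newtons": 40
}}

```text
time: 10.3
tcp_pos: [0.5823, -0.1347, 0.0861]
ee_rot: [3.14, 0.096, 0.004]
contact_force: [0.0, 0.0, 2.6]
finger_gap: 0.0114
```

```bash
python3 - <<'E'
from plan import *
a=snap("scene","sJ")
go(*jig(-.001,.043,.085))
st()
crop(a,"pJ",230,380,130,260,5)
E
```

```text
t 10.35 shift mm [-0.6  0.3  1.1] turn [ 0.0002 -0.0026  0.    ] F [-0.9  0.2  4.6] gap 11.9
t 10.35 tcp [ 0.5823 -0.1348  0.0861] rot [3.14   0.0954 0.004 ] F [-0.8828  0.2118  4.643 ] gap 0.011917964489161314 q [ 0.2389  0.5425 -0.1437  1.7867  0.1013  0.817  -1.4637]
```

View pics/pJ.png

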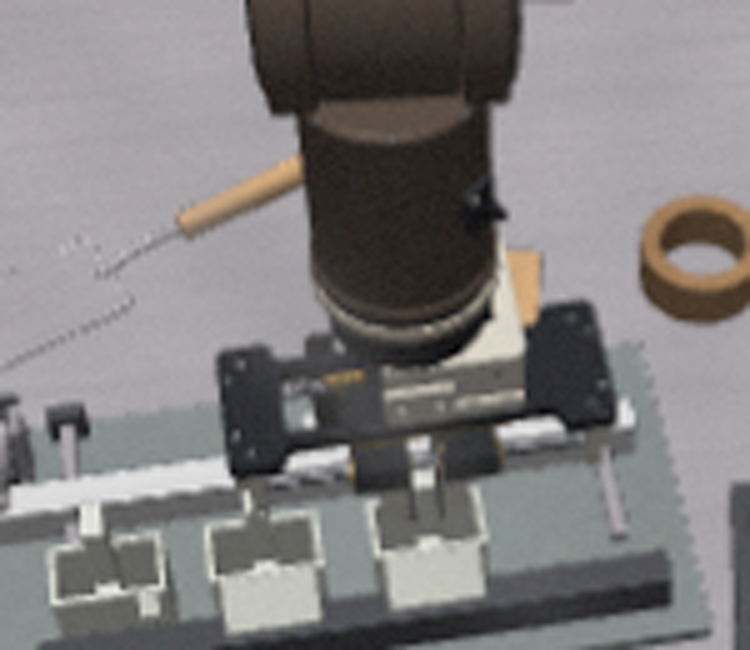

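Emit:
{"name": "drive_tool", "arguments": {
  "increments": [
    {"tx": 0, "ty": 0, "tz": -0.025, "rx": 0, "ry": 0, "rz": 0, "grip": 0},
    {"tx": 0, "ty": 0, "tz": -0.055, "rx": 0, "ry": 0, "rz": 0, "grip": 0},
    {"tx": 0, "ty": 0, "tz": -0.085, "rx": 0, "ry": 0, "rz": 0, "grip": 0},
    {"tx": 0, "ty": 0, "tz": -0.12, "rx": 0, "ry": 0, "rz": 0, "grip": 0},
    {"tx": 0, "ty": 0, "tz": -0.15, "rx": 0, "ry": 0, "rz": 0, "grip": 0}
  ]
}}

```text
time: 10.77
tcp_pos: [0.5816, -0.1346, 0.2376]
ee_rot: [-3.14, -0.096, -0.004]
contact_force: [0.1, 0.2, -0.8]
finger_gap: 0.0115
```

```bash
python3 - <<'E'
from plan import *
go(*cleat(.07,-.008,.08,up=.0191))
go(*cleat(.07,-.002,.0,up=.0191))
E
```

```text
t 10.77 shift mm [  67.  -436.4    6.1] turn [ 0.0321 -0.3211  0.2002] F [ 0.1  0.2 -0.8] gap 11.5
t 10.77 shift mm [  47.8 -440.3   83.9] turn [ 0.0321 -0.3211  0.2002] F [ 0.1  0.2 -0.8] gap 11.5
```

Emit:
{"name": "drive_tool", "arguments": {
  "increments": [
    {"tx": 0.0, "ty": -0.03, "tz": -0.01, "rx": 0.0, "ry": 0.0, "rz": 0.0, "grip": 0},
    {"tx": 0.0, "ty": -0.065, "tz": -0.015, "rx": 0.006, "ry": -0.06, "rz": 0.04, "grip": 0},
    {"tx": 0.0, "ty": -0.1, "tz": -0.015, "rx": 0.012, "ry": -0.12, "rz": 0.08, "grip": 0},
    {"tx": 0.005, "ty": -0.135, "tz": -0.015, "rx": 0.018, "ry": -0.18, "rz": 0.12, "grip": 0},
    {"tx": 0.01, "ty": -0.17, "tz": -0.015, "rx": 0.024, "ry": -0.24, "rz": 0.16, "grip": 0}
  ]
}}

```text
time: 11.18
tcp_pos: [0.5811, 0.0372, 0.2513]
ee_rot: [-3.099, 0.158, 0.375]
contact_force: [0.9, 0.4, -1.4]
finger_gap: 0.0118
```

```bash
python3 - <<'E'
from plan import *
go(*cleat(.07,-.008,.08,up=.0191))
E
```

```text
t 11.18 shift mm [  17.9 -270.5   17. ] turn [ 0.0067 -0.0789  0.0383] F [ 0.9  0.4 -1.4] gap 11.8
```

Emit:
{"name": "drive_tool", "arguments": {
  "increments": [
    {"tx": 0.0, "ty": -0.035, "tz": 0, "rx": 0.002, "ry": -0.02, "rz": 0.01, "grip": 0},
    {"tx": 0.0, "ty": -0.07, "tz": 0, "rx": 0.004, "ry": -0.04, "rz": 0.02, "grip": 0},
    {"tx": 0.0, "ty": -0.105, "tz": 0, "rx": 0.006, "ry": -0.06, "rz": 0.03, "grip": 0},
    {"tx": 0.0, "ty": -0.14, "tz": 0, "rx": 0.006, "ry": -0.08, "rz": 0.04, "grip": 0},
    {"tx": 0.0, "ty": -0.175, "tz": 0, "rx": 0.006, "ry": -0.08, "rz": 0.04, "grip": 0}
  ]
}}

```text
time: 11.6
tcp_pos: [0.599, 0.2109, 0.2506]
ee_rot: [-3.073, 0.219, 0.498]
contact_force: [0.0, -0.5, -1.1]
finger_gap: 0.0118
```

Emit:
{"name": "drive_tool", "arguments": {
  "increments": [
    {"tx": 0.004, "ty": -0.03, "tz": 0, "rx": 0, "ry": 0, "rz": 0, "grip": 0},
    {"tx": 0.008, "ty": -0.06, "tz": 0, "rx": 0, "ry": 0, "rz": 0, "grip": 0},
    {"tx": 0.012, "ty": -0.085, "tz": 0, "rx": 0, "ry": 0, "rz": 0, "grip": 0},
    {"tx": 0.014, "ty": -0.09, "tz": 0, "rx": 0, "ry": 0, "rz": 0, "grip": 0},
    {"tx": 0.014, "ty": -0.09, "tz": 0, "rx": 0, "ry": 0, "rz": 0, "grip": 0}
  ]
}}

```text
time: 12.02
tcp_pos: [0.624, 0.2993, 0.2457]
ee_rot: [-3.072, 0.211, 0.497]
contact_force: [0.2, -0.9, -0.5]
finger_gap: 0.0118
```

Emit:
{"name": "drive_tool", "arguments": {
  "increments": [
    {"tx": 0, "ty": 0, "tz": 0, "rx": 0, "ry": 0, "rz": 0, "grip": 0},
    {"tx": 0, "ty": 0, "tz": 0, "rx": 0, "ry": 0, "rz": 0, "grip": 0},
    {"tx": 0, "ty": 0, "tz": 0, "rx": 0, "ry": 0, "rz": 0, "grip": 0},
    {"tx": 0, "ty": 0, "tz": 0, "rx": 0, "ry": 0, "rz": 0, "grip": 0},
    {"tx": 0, "ty": 0, "tz": 0, "rx": 0, "ry": 0, "rz": 0, "grip": 0}
  ]
}}

```text
time: 12.43
tcp_pos: [0.6249, 0.296, 0.2474]
ee_rot: [-3.072, 0.218, 0.494]
contact_force: [0.4, 0.7, -0.4]
finger_gap: 0.0115
```

```bash
python3 - <<'E'
from plan import *
a=snap("scene","sK");b=snap("top","tK")
go(*cleat(.07,-.008,.08,up=.0191))
crop(a,"pK",390,550,150,280,5);crop(b,"pK2",120,300,110,250,4.2)
E
```

```text
t 12.53 shift mm [ 1.  -8.1 16. ] turn [ 0.0002 -0.001  -0.0004] F [-0.5  0.1  0.2] gap 12.1
```

View pics/pK.png

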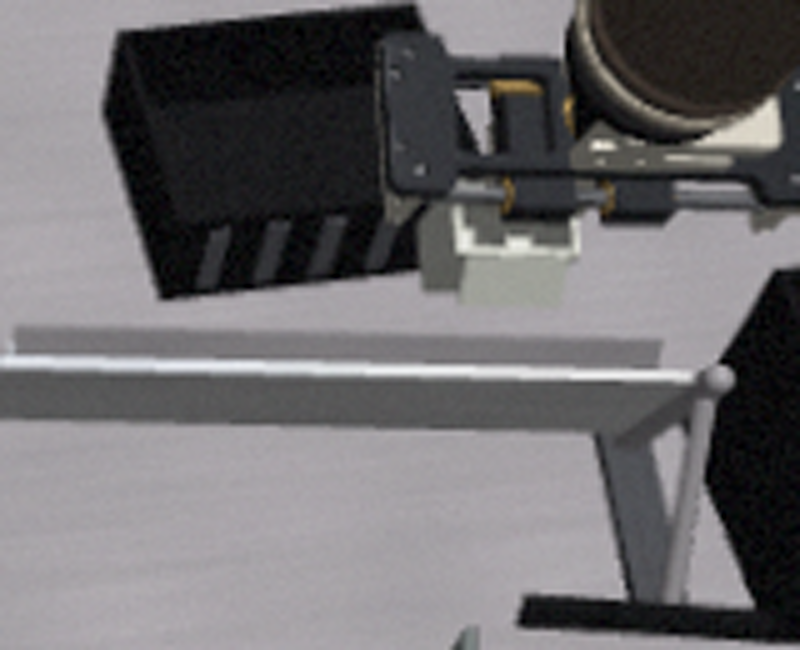

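View pics/pK2.png

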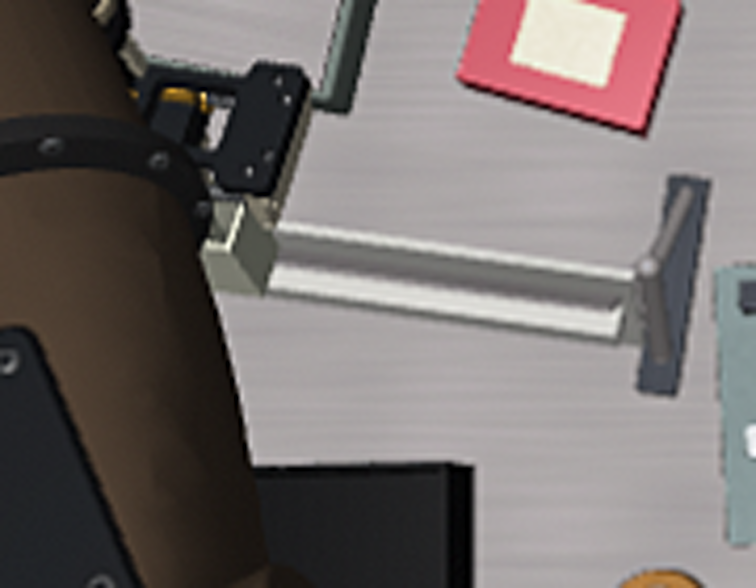

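```bash
cat >> plan.py <<'E'
def pock(up=.0191,dx=0,o=None):
    o=o or r.get_obs();R=Ro.from_rotvec(o["ee_rot"]).as_matrix()@D
    P=np.array(o["tcp_pos"])+R@np.array([dx,0,-up]);return P,R
EDGES=[[(.038,-.025,-.015),(.038,.025,-.015)],[(.018,-.03,.007),(.018,.03,.007)],[(-.018,-.03,.007),(-.018,.03,.007)],[(.018,-.03,.007),(-.018,-.03,.007)],[(.018,.03,.007),(-.018,.03,.007)],[(.018,-.03,-.055),(.018,-.03,.007)],[(-.018,-.03,-.055),(-.018,-.03,.007)],[(-.018,-.03,-.055),(.018,-.03,-.055)],[(-.018,.03,-.055),(-.018,.03,.007)],[(-.018,.03,-.055),(-.018,-.03,-.055)]]
def over(cam,im,name,box,k,P,R,edges=EDGES):
    u0,u1,v0,v1=box;q=cv2.resize(im[v0:v1,u0:u1],None,fx=k,fy=k,interpolation=cv2.INTER_CUBIC)[:,:,::-1].copy()
    for e in edges:
        a=(proj(cam,np.array(e)@R.T+P)-[u0,v0]+.5)*k
        cv2.line(q,tuple(int(x) for x in a[0]),tuple(int(x) for x in a[1]),(0,0,255),1)
    cv2.imwrite("pics/"+name+".png",q)
E
python3 - <<'E'
from plan import *
P,R=pock()
a=cv2.imread("pics/sK.png")[:,:,::-1];b=cv2.imread("pics/tK.png")[:,:,::-1]
over("scene",a,"oK",(450,530,170,230),8,P,R);over("top",b,"oK2",(150,210,140,200),8,P,R)
E
```

```text
(no output)
```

View pics/oK.png

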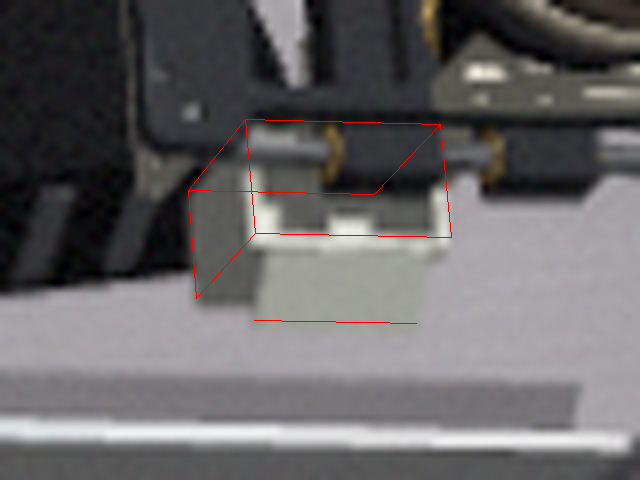

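View pics/oK2.png

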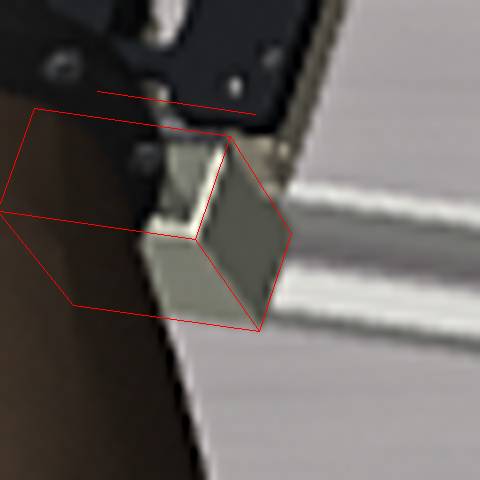

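Emit:
{"name": "drive_tool", "arguments": {
  "increments": [
    {"tx": 0.003, "ty": -0.004, "tz": 0.01, "rx": 0, "ry": 0, "rz": 0, "grip": 0},
    {"tx": 0.006, "ty": -0.008, "tz": 0.025, "rx": 0, "ry": 0, "rz": 0, "grip": 0},
    {"tx": 0.006, "ty": -0.008, "tz": 0.04, "rx": 0, "ry": 0, "rz": 0, "grip": 0},
    {"tx": 0.006, "ty": -0.008, "tz": 0.05, "rx": 0, "ry": 0, "rz": 0, "grip": 0},
    {"tx": 0.006, "ty": -0.008, "tz": 0.05, "rx": 0, "ry": 0, "rz": 0, "grip": 0}
  ]
}}

```text
time: 12.95
tcp_pos: [0.6141, 0.3061, 0.1948]
ee_rot: [-3.074, 0.216, 0.501]
contact_force: [-0.6, 0.1, -1.2]
finger_gap: 0.0118
```

Emit:
{"name": "drive_tool", "arguments": {
  "increments": [
    {"tx": 0, "ty": 0, "tz": 0, "rx": 0, "ry": 0, "rz": 0, "grip": 0},
    {"tx": 0, "ty": 0, "tz": 0, "rx": 0, "ry": 0, "rz": 0, "grip": 0},
    {"tx": 0, "ty": 0, "tz": 0, "rx": 0, "ry": 0, "rz": 0, "grip": 0},
    {"tx": 0, "ty": 0, "tz": 0, "rx": 0, "ry": 0, "rz": 0, "grip": 0},
    {"tx": 0, "ty": 0, "tz": 0, "rx": 0, "ry": 0, "rz": 0, "grip": 0}
  ]
}}

```text
time: 13.37
tcp_pos: [0.6163, 0.3063, 0.1982]
ee_rot: [-3.072, 0.217, 0.493]
contact_force: [-0.4, -0.2, -0.9]
finger_gap: 0.0119
```

```bash
python3 - <<'E'
from plan import *
a=snap("scene","sL")
go(*cleat(.07,-.0025,.0,up=.0191));P,R=pock()
over("scene",a,"oL",(450,530,180,240),8,P,R)
E
```

```text
t 13.42 shift mm [ 0.4  0.4 46.2] turn [ 0.     -0.0013  0.0002] F [ 0.2 -0.7 -1.2] gap 11.9
```

View pics/oL.png

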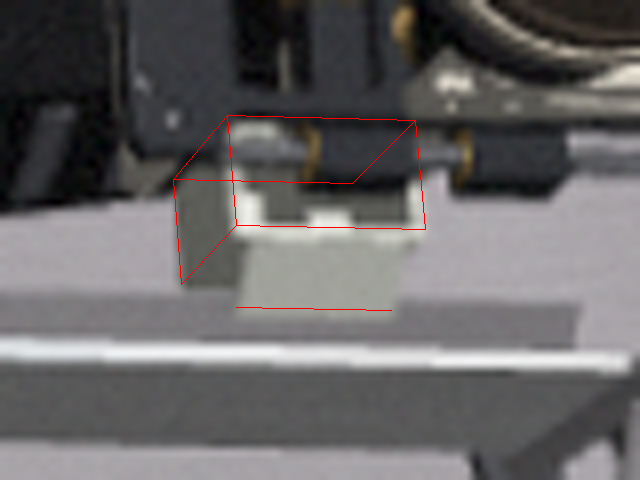

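Emit:
{"name": "drive_tool", "arguments": {
  "increments": [
    {"tx": 0, "ty": 0, "tz": 0.01, "rx": 0, "ry": 0, "rz": 0, "grip": 0},
    {"tx": 0, "ty": 0, "tz": 0.02, "rx": 0, "ry": 0, "rz": 0, "grip": 0},
    {"tx": 0, "ty": 0, "tz": 0.03, "rx": 0, "ry": 0, "rz": 0, "grip": 0},
    {"tx": 0, "ty": 0, "tz": 0.036, "rx": 0, "ry": 0, "rz": 0, "grip": 0},
    {"tx": 0, "ty": 0, "tz": 0.036, "rx": 0, "ry": 0, "rz": 0, "grip": 0}
  ]
}}

```text
time: 13.83
tcp_pos: [0.6031, 0.3075, 0.1612]
ee_rot: [-3.074, 0.216, 0.5]
contact_force: [-0.7, -0.3, -1.1]
finger_gap: 0.0117
```

Emit:
{"name": "drive_tool", "arguments": {
  "increments": [
    {"tx": 0, "ty": 0, "tz": 0.002, "rx": 0, "ry": 0, "rz": 0, "grip": 0},
    {"tx": 0, "ty": 0, "tz": 0.004, "rx": 0, "ry": 0, "rz": 0, "grip": 0},
    {"tx": 0, "ty": 0, "tz": 0.004, "rx": 0, "ry": 0, "rz": 0, "grip": 0},
    {"tx": 0, "ty": 0, "tz": 0.004, "rx": 0, "ry": 0, "rz": 0, "grip": 0},
    {"tx": 0, "ty": 0, "tz": 0.004, "rx": 0, "ry": 0, "rz": 0, "grip": 0}
  ]
}}

```text
time: 14.25
tcp_pos: [0.6037, 0.308, 0.1599]
ee_rot: [-3.072, 0.217, 0.494]
contact_force: [0.3, -0.1, -0.1]
finger_gap: 0.0116
```

```bash
python3 - <<'E'
from plan import *
a=snap("scene","sM");b=snap("top","tM")
go(*cleat(.07,-.0025,.0,up=.0191));P,R=pock()
over("scene",a,"oM",(450,530,180,240),8,P,R)
E
```

```text
t 14.35 shift mm [0.5 0.4 6. ] turn [ 0.0002 -0.001   0.0002] F [ 0.3 -0.4 -1.2] gap 12.0
```

View pics/oM.png

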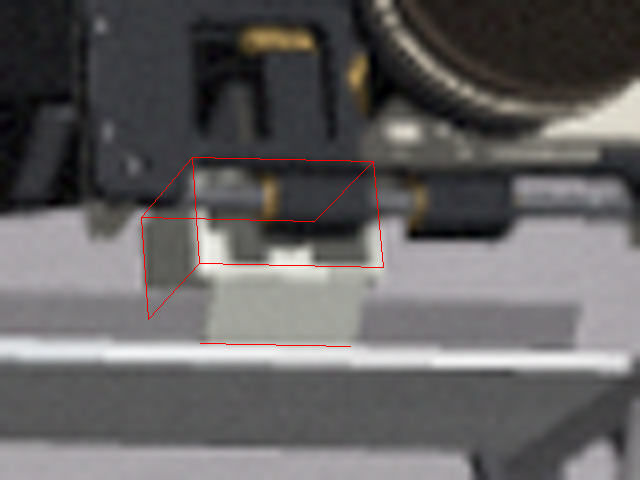

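Emit:
{"name": "drive_tool", "arguments": {
  "increments": [
    {"tx": 0, "ty": 0, "tz": 0.002, "rx": 0, "ry": 0, "rz": 0, "grip": 0},
    {"tx": 0, "ty": 0, "tz": 0.004, "rx": 0, "ry": 0, "rz": 0, "grip": 0},
    {"tx": 0, "ty": 0, "tz": 0.004, "rx": 0, "ry": 0, "rz": 0, "grip": 0},
    {"tx": 0, "ty": 0, "tz": 0.004, "rx": 0, "ry": 0, "rz": 0, "grip": 0},
    {"tx": 0, "ty": 0, "tz": 0.004, "rx": 0, "ry": 0, "rz": 0, "grip": 0}
  ]
}}

```text
time: 14.77
tcp_pos: [0.6021, 0.3082, 0.1558]
ee_rot: [-3.072, 0.216, 0.495]
contact_force: [-0.2, 0.6, -0.8]
finger_gap: 0.0116
```

```bash
python3 - <<'E'
from plan import *
a=snap("scene","sN")
go(*cleat(.07,-.0025,.0,up=.0191))
E
```

```text
t 14.82 shift mm [0.7 0.3 1.6] turn [ 0.0006 -0.0004  0.0003] F [ 0.2 -0.3 -1. ] gap 12.0
```

Emit:
{"name": "drive_tool", "arguments": {
  "increments": [
    {"tx": 0, "ty": 0, "tz": 0.001, "rx": 0, "ry": 0, "rz": 0, "grip": 0},
    {"tx": 0, "ty": 0, "tz": 0.002, "rx": 0, "ry": 0, "rz": 0, "grip": 0},
    {"tx": 0, "ty": 0, "tz": 0.002, "rx": 0, "ry": 0, "rz": 0, "grip": 0},
    {"tx": 0, "ty": 0, "tz": 0.002, "rx": 0, "ry": 0, "rz": 0, "grip": 0},
    {"tx": 0, "ty": 0, "tz": 0.002, "rx": 0, "ry": 0, "rz": 0, "grip": 0}
  ]
}}

```text
time: 15.23
tcp_pos: [0.6025, 0.3082, 0.1545]
ee_rot: [-3.072, 0.217, 0.492]
contact_force: [4.8, -0.2, 5.2]
finger_gap: 0.0119
```

```bash
python3 - <<'E'
from plan import *
a=snap("scene","sN")
go(*cleat(.07,-.0025,.0,up=.0191))
E
```

```text
t 15.28 shift mm [-0.   0.4  0.5] turn [-0.0004 -0.0024 -0.0001] F [ 5.3 -0.1  5.1] gap 12.1
```

Emit:
{"name": "drive_tool", "arguments": {
  "increments": [
    {"tx": 0, "ty": 0, "tz": 0, "rx": 0, "ry": 0, "rz": 0, "grip": 0.2},
    {"tx": 0, "ty": 0, "tz": 0, "rx": 0, "ry": 0, "rz": 0, "grip": 0.3},
    {"tx": 0, "ty": 0, "tz": 0, "rx": 0, "ry": 0, "rz": 0, "grip": 0.35},
    {"tx": 0, "ty": 0, "tz": 0, "rx": 0, "ry": 0, "rz": 0, "grip": 0.4},
    {"tx": 0, "ty": 0, "tz": 0, "rx": 0, "ry": 0, "rz": 0, "grip": 0.4}
  ]
}}

```text
time: 15.7
tcp_pos: [0.601, 0.3083, 0.1535]
ee_rot: [-3.073, 0.216, 0.497]
contact_force: [0.1, -0.3, 0.5]
finger_gap: 0.0356
```

Emit:
{"name": "drive_tool", "arguments": {
  "increments": [
    {"tx": 0, "ty": 0, "tz": 0, "rx": 0, "ry": 0, "rz": 0, "grip": 0.4},
    {"tx": 0, "ty": 0, "tz": -0.01, "rx": 0, "ry": 0, "rz": 0, "grip": 0.4},
    {"tx": 0, "ty": 0, "tz": -0.03, "rx": 0, "ry": 0, "rz": 0, "grip": 0.4},
    {"tx": 0, "ty": 0, "tz": -0.06, "rx": 0, "ry": 0, "rz": 0, "grip": 0.4},
    {"tx": 0, "ty": 0, "tz": -0.09, "rx": 0, "ry": 0, "rz": 0, "grip": 0.4}
  ]
}}

```text
time: 16.12
tcp_pos: [0.6295, 0.304, 0.2407]
ee_rot: [-3.073, 0.216, 0.497]
contact_force: [1.2, 0.0, -0.0]
finger_gap: 0.0365
```

```bash
python3 - <<'E'
from plan import *
a=snap("scene","sO");b=snap("top","tO")
go(*jig(-.001,-.043,.17))
R=rackR(-.141);P=np.array([.6245,.234,.12])+R@np.array([-.039,.07,.003])
over("scene",a,"oO",(450,530,180,240),8,P,R);over("top",b,"oO2",(130,230,120,190),7.5,P,R)
E
```

```text
t 16.22 shift mm [ 50.  527.1  60.5] turn [-0.0359  0.3102 -0.2005] F [-0.5 -0.2  0.3] gap 36.9
```

View pics/oO.png

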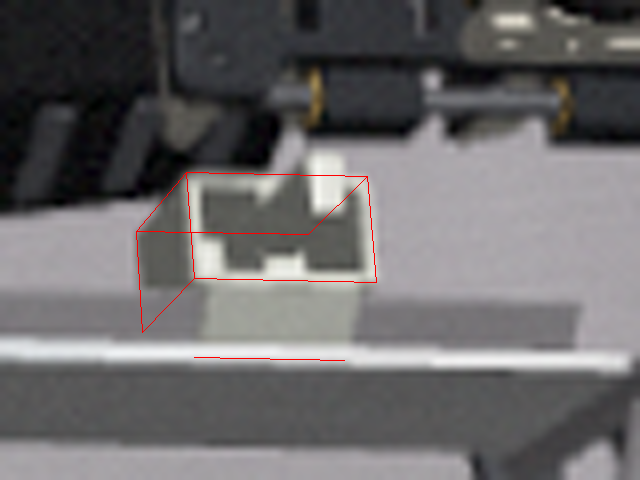

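View pics/oO2.png

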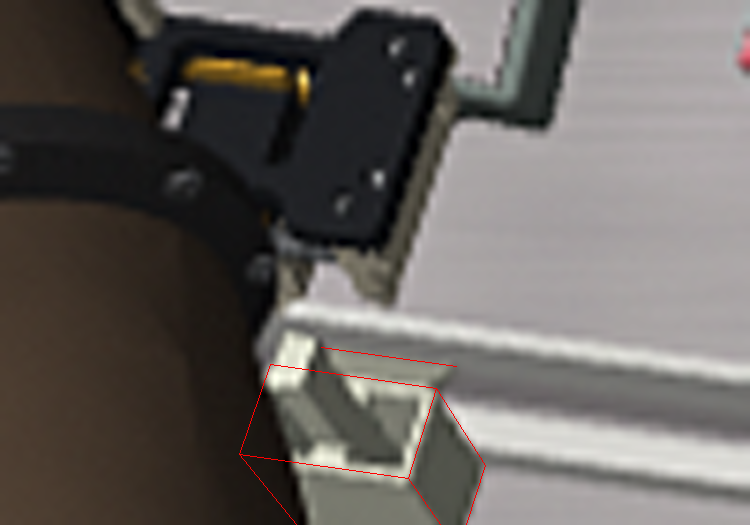

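Emit:
{"name": "drive_tool", "arguments": {
  "increments": [
    {"tx": 0.0, "ty": 0.035, "tz": 0, "rx": 0, "ry": 0.0, "rz": 0.0, "grip": 0.5},
    {"tx": 0.0, "ty": 0.07, "tz": 0, "rx": -0.006, "ry": 0.06, "rz": -0.04, "grip": 0.5},
    {"tx": 0.005, "ty": 0.105, "tz": 0, "rx": -0.012, "ry": 0.12, "rz": -0.08, "grip": 0.5},
    {"tx": 0.01, "ty": 0.14, "tz": 0, "rx": -0.018, "ry": 0.18, "rz": -0.12, "grip": 0.5},
    {"tx": 0.015, "ty": 0.175, "tz": 0, "rx": -0.024, "ry": 0.24, "rz": -0.16, "grip": 0.5}
  ]
}}

```text
time: 16.63
tcp_pos: [0.6191, 0.1276, 0.2352]
ee_rot: [-3.133, -0.037, 0.117]
contact_force: [0.4, -0.1, -0.0]
finger_gap: 0.0455
```

Emit:
{"name": "drive_tool", "arguments": {
  "increments": [
    {"tx": 0.0, "ty": 0.035, "tz": 0, "rx": -0.003, "ry": 0.02, "rz": -0.01, "grip": 0.5},
    {"tx": 0.0, "ty": 0.07, "tz": 0, "rx": -0.006, "ry": 0.04, "rz": -0.02, "grip": 0.5},
    {"tx": 0.0, "ty": 0.105, "tz": 0, "rx": -0.008, "ry": 0.06, "rz": -0.03, "grip": 0.5},
    {"tx": 0.0, "ty": 0.14, "tz": 0, "rx": -0.01, "ry": 0.07, "rz": -0.04, "grip": 0.5},
    {"tx": 0.0, "ty": 0.175, "tz": 0, "rx": -0.011, "ry": 0.07, "rz": -0.04, "grip": 0.5}
  ]
}}

```text
time: 17.05
tcp_pos: [0.6222, -0.0475, 0.2341]
ee_rot: [3.138, 0.097, -0.011]
contact_force: [1.8, 0.5, -0.6]
finger_gap: 0.0456
```

```bash
python3 - <<'E'
from plan import *
a=snap("scene","sP");b=snap("top","tP")
go(*jig(-.001,-.043,.14))
R=rackR(-.141);P=np.array([.6245,.234,.12])+R@np.array([-.039,.07,.003])
over("scene",a,"oP",(450,530,180,240),8,P,R);over("top",b,"oP2",(130,230,120,190),7.5,P,R)
E
```

```text
t 17.15 shift mm [-43.  163.7  95.1] turn [ 0.0062  0.0084 -0.0095] F [ 0.7 -1.4 -0.2] gap 45.7
```

View pics/oP.png

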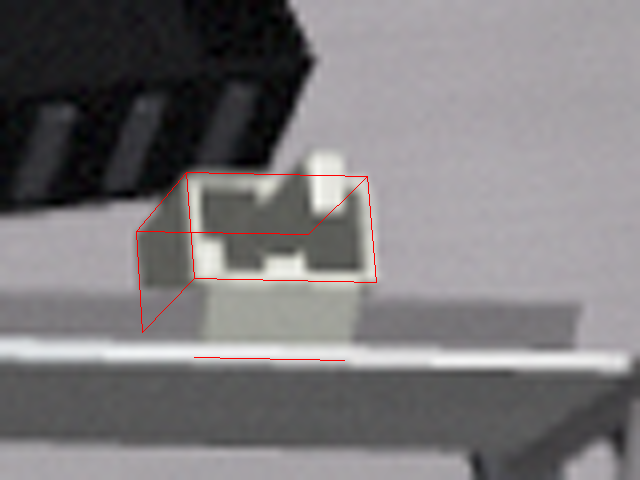

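View pics/oP2.png

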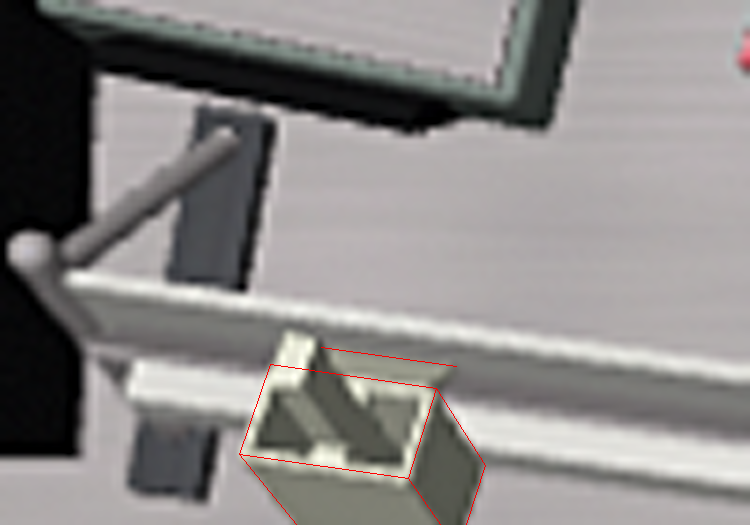

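```bash
cat >> plan.py <<'E'
b_=lambda hx,hy,z:[(-hx,-hy,z),(hx,-hy,z),(hx,hy,z),(-hx,hy,z)]
def loop(p): return [[p[i],p[(i+1)%4]] for i in range(4)]
FULL=loop(b_(.018,.03,.007))+loop(b_(.01,.006,.055))+[[(.038,-.025,-.015),(.038,.025,-.015)],[(-.018,-.03,-.055),(-.018,-.03,.007)],[(-.018,.03,-.055),(-.018,.03,.007)],[(-.018,-.03,-.055),(-.018,.03,-.055)],[(.018,-.03,-.055),(.018,-.03,.007)],[(-.018,-.03,-.055),(.018,-.03,-.055)]]
E
python3 - <<'E'
from plan import *
a=cv2.imread("pics/sP.png")[:,:,::-1];b=cv2.imread("pics/tP.png")[:,:,::-1]
crop(a,"q1",460,505,190,228,16);crop(b,"q2",155,200,155,195,16)
R=rackR(-.141);P=np.array([.6245,.234,.12])+R@np.array([-.039,.07,.003])
over("scene",a,"q1o",(460,505,190,228),16,P,R,FULL);over("top",b,"q2o",(155,200,155,195),15,P,R,FULL)
E
```

View pics/q1o.png

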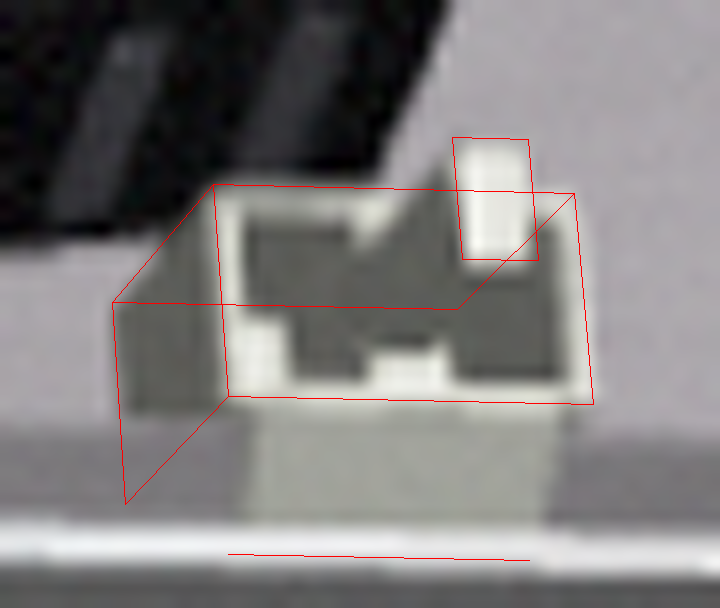

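View pics/q2o.png

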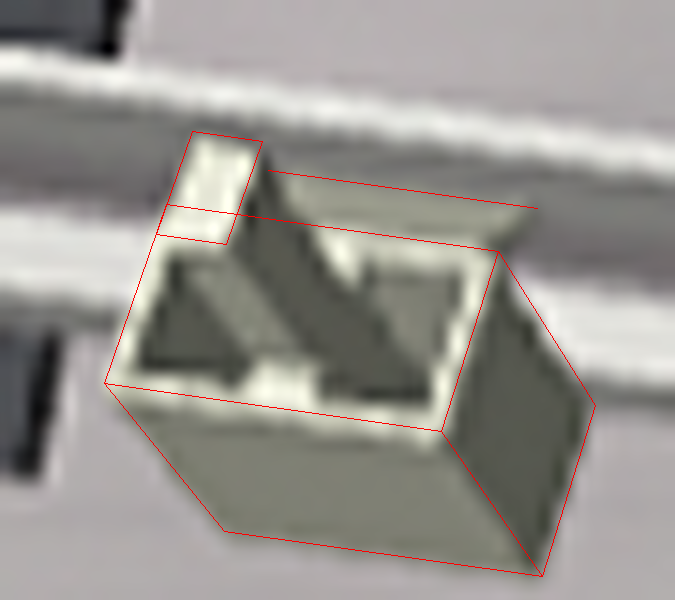

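Emit:
{"name": "drive_tool", "arguments": {
  "increments": [
    {"tx": -0.01, "ty": 0.035, "tz": 0, "rx": 0.003, "ry": 0.004, "rz": 0.0, "grip": 0.5},
    {"tx": -0.02, "ty": 0.075, "tz": 0.02, "rx": 0.006, "ry": 0.008, "rz": -0.003, "grip": 0.5},
    {"tx": -0.032, "ty": 0.115, "tz": 0.04, "rx": 0.006, "ry": 0.008, "rz": -0.006, "grip": 0.5},
    {"tx": -0.043, "ty": 0.15, "tz": 0.06, "rx": 0.006, "ry": 0.008, "rz": -0.009, "grip": 0.5},
    {"tx": -0.043, "ty": 0.164, "tz": 0.08, "rx": 0.006, "ry": 0.008, "rz": -0.009, "grip": 0.5}
  ]
}}

```text
time: 17.57
tcp_pos: [0.5877, -0.2177, 0.1545]
ee_rot: [-3.138, -0.103, -0.001]
contact_force: [0.5, -1.9, 1.1]
finger_gap: 0.046
```

Emit:
{"name": "drive_tool", "arguments": {
  "increments": [
    {"tx": 0, "ty": 0, "tz": 0.006, "rx": 0, "ry": 0, "rz": 0, "grip": 0.5},
    {"tx": 0, "ty": 0, "tz": 0.006, "rx": 0, "ry": 0, "rz": 0, "grip": 0.5},
    {"tx": 0, "ty": 0, "tz": 0.006, "rx": 0, "ry": 0, "rz": 0, "grip": 0.5},
    {"tx": 0, "ty": 0, "tz": 0.006, "rx": 0, "ry": 0, "rz": 0, "grip": 0.5},
    {"tx": 0, "ty": 0, "tz": 0.006, "rx": 0, "ry": 0, "rz": 0, "grip": 0.5}
  ]
}}

```text
time: 17.98
tcp_pos: [0.5905, -0.2107, 0.1493]
ee_rot: [-3.135, -0.114, -0.003]
contact_force: [0.2, 0.4, -0.7]
finger_gap: 0.0453
```

```bash
python3 - <<'E'
from plan import *
a=snap("scene","sQ");b=snap("top","tQ")
go(*jig(-.001,-.043,.085))
crop(a,"pQ",230,380,130,260,5)
E
```

```text
t 18.08 shift mm [-4.   9.8 63.9] turn [-0.0043 -0.0015  0.0111] F [ 0.5  0.5 -0.4] gap 46.0
```

View pics/pQ.png

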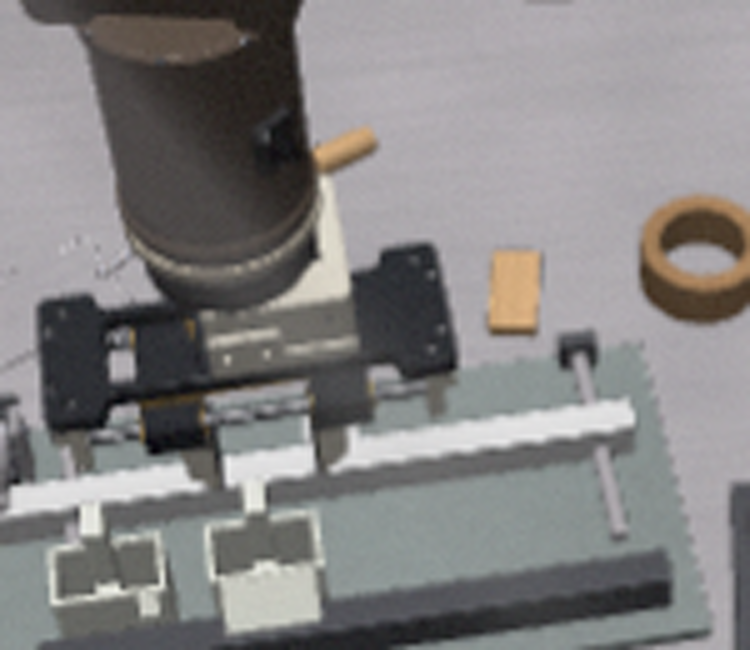

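Emit:
{"name": "drive_tool", "arguments": {
  "increments": [
    {"tx": -0.004, "ty": 0.01, "tz": 0, "rx": -0.004, "ry": -0.001, "rz": 0.011, "grip": 0.5},
    {"tx": -0.004, "ty": 0.01, "tz": 0, "rx": -0.004, "ry": -0.001, "rz": 0.011, "grip": 0.5},
    {"tx": -0.004, "ty": 0.01, "tz": 0, "rx": -0.004, "ry": -0.001, "rz": 0.011, "grip": 0.5},
    {"tx": -0.004, "ty": 0.01, "tz": 0.006, "rx": -0.004, "ry": -0.001, "rz": 0.011, "grip": 0.5},
    {"tx": -0.004, "ty": 0.01, "tz": 0.006, "rx": -0.004, "ry": -0.001, "rz": 0.011, "grip": 0.5}
  ]
}}

```text
time: 18.5
tcp_pos: [0.5854, -0.2223, 0.1408]
ee_rot: [-3.139, -0.093, 0.004]
contact_force: [-1.5, -0.1, 0.4]
finger_gap: 0.0459
```

```bash
python3 - <<'E'
from plan import *
a=snap("scene","sQ")
go(*jig(-.001,-.043,.085))
crop(a,"pQ2",230,330,180,260,7)
E
```

```text
t 18.55 shift mm [ 1.7 -1.1 56.1] turn [-0.0011  0.0024 -0.0015] F [ 0.6 -0.4  0.5] gap 45.6
```

View pics/pQ2.png

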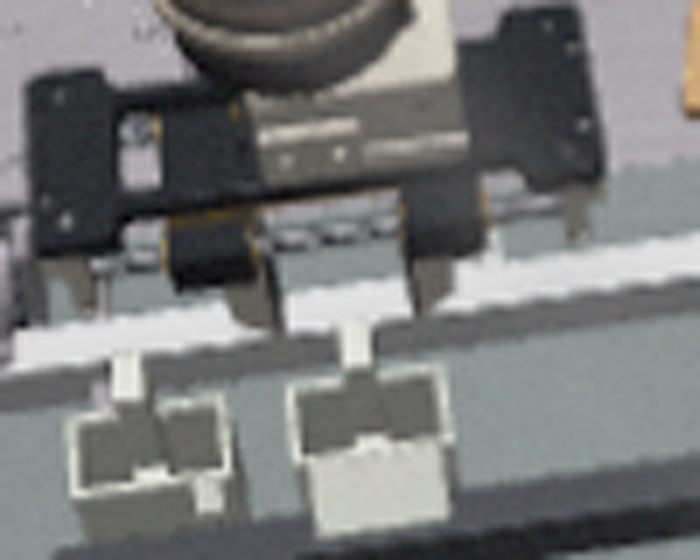

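Emit:
{"name": "drive_tool", "arguments": {
  "increments": [
    {"tx": 0.001, "ty": -0.0015, "tz": 0.02, "rx": 0, "ry": 0, "rz": 0, "grip": 0.5},
    {"tx": 0.001, "ty": -0.0015, "tz": 0.04, "rx": 0, "ry": 0, "rz": 0, "grip": 0.5},
    {"tx": 0.001, "ty": -0.0015, "tz": 0.056, "rx": 0, "ry": 0, "rz": 0, "grip": 0.5},
    {"tx": 0.001, "ty": -0.0015, "tz": 0.056, "rx": 0, "ry": 0, "rz": 0, "grip": 0.5},
    {"tx": 0.001, "ty": -0.0015, "tz": 0.056, "rx": 0, "ry": 0, "rz": 0, "grip": 0.2}
  ]
}}

```text
time: 18.97
tcp_pos: [0.5862, -0.2206, 0.0853]
ee_rot: [-3.139, -0.093, 0.005]
contact_force: [-0.2, 0.2, -0.2]
finger_gap: 0.0427
```

Emit:
{"name": "drive_tool", "arguments": {
  "increments": [
    {"tx": 0, "ty": 0, "tz": 0, "rx": 0, "ry": 0, "rz": 0, "grip": 0},
    {"tx": 0, "ty": 0, "tz": 0, "rx": 0, "ry": 0, "rz": 0, "grip": 0},
    {"tx": 0, "ty": 0, "tz": 0, "rx": 0, "ry": 0, "rz": 0, "grip": 0},
    {"tx": 0, "ty": 0, "tz": 0, "rx": 0, "ry": 0, "rz": 0, "grip": 0},
    {"tx": 0, "ty": 0, "tz": 0, "rx": 0, "ry": 0, "rz": 0, "grip": 0}
  ],
  "newtons": 40
}}

```text
time: 19.38
tcp_pos: [0.587, -0.2211, 0.0865]
ee_rot: [-3.14, -0.093, 0.0]
contact_force: [0.4, -0.1, 0.0]
finger_gap: 0.0116
```

```bash
python3 - <<'E'
from plan import *
a=snap("scene","sR")
go(*jig(-.001,-.043,.085))
st()
crop(a,"pR",230,330,180,260,7)
E
```

```text
t 19.43 shift mm [-0.1 -0.2  1.4] turn [-0.0001  0.0004 -0.0018] F [-0.3 -0.1  2.3] gap 11.4
t 19.4333 tcp [ 0.587  -0.2211  0.0864] rot [-3.1401 -0.0926  0.0007] F [-0.3181 -0.1412  2.3291] gap 0.01140200449530234 q [ 0.3602  0.5823 -0.1258  1.7075  0.0914  0.8579 -1.3168]
```

View pics/pR.png

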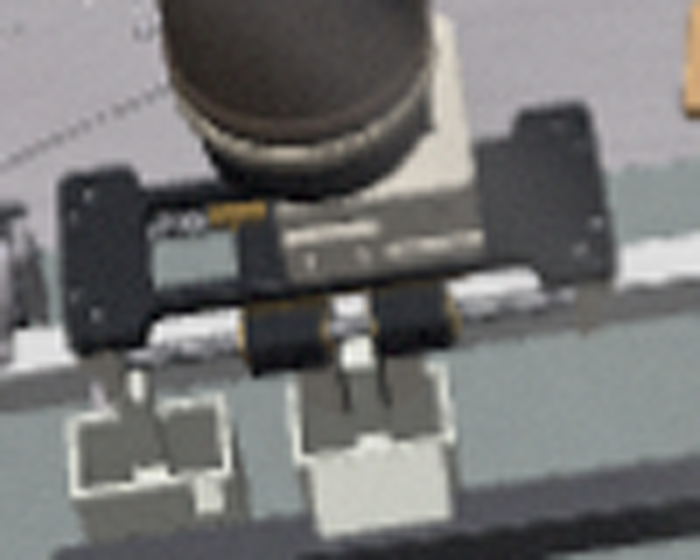

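Emit:
{"name": "drive_tool", "arguments": {
  "increments": [
    {"tx": 0, "ty": 0, "tz": -0.025, "rx": 0, "ry": 0, "rz": 0, "grip": 0},
    {"tx": 0, "ty": 0, "tz": -0.055, "rx": 0, "ry": 0, "rz": 0, "grip": 0},
    {"tx": 0, "ty": 0, "tz": -0.085, "rx": 0, "ry": 0, "rz": 0, "grip": 0},
    {"tx": 0, "ty": 0, "tz": -0.12, "rx": 0, "ry": 0, "rz": 0, "grip": 0},
    {"tx": 0, "ty": 0, "tz": -0.155, "rx": 0, "ry": 0, "rz": 0, "grip": 0}
  ]
}}

```text
time: 19.85
tcp_pos: [0.5863, -0.2209, 0.2422]
ee_rot: [-3.139, -0.093, 0.003]
contact_force: [0.4, 0.4, -0.7]
finger_gap: 0.0117
```

```bash
python3 - <<'E'
from plan import *
go(*cleat(-.06,-.008,.08,up=.0194))
E
```

```text
t 19.85 shift mm [  40.9 -395.5   10.5] turn [ 0.0313 -0.3167  0.1984] F [ 0.4  0.4 -0.7] gap 11.7
```

Emit:
{"name": "drive_tool", "arguments": {
  "increments": [
    {"tx": 0.0, "ty": -0.03, "tz": -0.01, "rx": 0.0, "ry": 0.0, "rz": 0.0, "grip": 0},
    {"tx": 0.0, "ty": -0.065, "tz": -0.01, "rx": 0.006, "ry": -0.06, "rz": 0.04, "grip": 0},
    {"tx": 0.0, "ty": -0.1, "tz": -0.01, "rx": 0.012, "ry": -0.12, "rz": 0.08, "grip": 0},
    {"tx": 0.005, "ty": -0.135, "tz": -0.01, "rx": 0.018, "ry": -0.18, "rz": 0.12, "grip": 0},
    {"tx": 0.01, "ty": -0.17, "tz": -0.01, "rx": 0.024, "ry": -0.24, "rz": 0.16, "grip": 0}
  ]
}}

```text
time: 20.27
tcp_pos: [0.5866, -0.0492, 0.2518]
ee_rot: [-3.098, 0.161, 0.379]
contact_force: [1.0, -0.1, -2.1]
finger_gap: 0.0118
```

Emit:
{"name": "drive_tool", "arguments": {
  "increments": [
    {"tx": 0.0, "ty": -0.035, "tz": 0, "rx": 0.002, "ry": -0.02, "rz": 0.01, "grip": 0},
    {"tx": 0.0, "ty": -0.07, "tz": 0, "rx": 0.004, "ry": -0.04, "rz": 0.02, "grip": 0},
    {"tx": 0.0, "ty": -0.105, "tz": 0, "rx": 0.006, "ry": -0.06, "rz": 0.03, "grip": 0},
    {"tx": 0.0, "ty": -0.14, "tz": 0, "rx": 0.006, "ry": -0.08, "rz": 0.04, "grip": 0},
    {"tx": 0.0, "ty": -0.175, "tz": 0, "rx": 0.006, "ry": -0.08, "rz": 0.04, "grip": 0}
  ]
}}

```text
time: 20.68
tcp_pos: [0.6048, 0.1247, 0.2511]
ee_rot: [-3.071, 0.221, 0.503]
contact_force: [1.3, -0.7, -2.2]
finger_gap: 0.0116
```

Emit:
{"name": "drive_tool", "arguments": {
  "increments": [
    {"tx": 0.0, "ty": -0.02, "tz": 0, "rx": 0, "ry": 0, "rz": 0, "grip": 0},
    {"tx": 0.0, "ty": -0.035, "tz": 0, "rx": 0, "ry": 0, "rz": 0, "grip": 0},
    {"tx": 0.0, "ty": -0.035, "tz": 0, "rx": 0, "ry": 0, "rz": 0, "grip": 0},
    {"tx": 0.0, "ty": -0.035, "tz": 0, "rx": 0, "ry": 0, "rz": 0, "grip": 0},
    {"tx": 0.0, "ty": -0.035, "tz": 0, "rx": 0, "ry": 0, "rz": 0, "grip": 0}
  ]
}}

```text
time: 21.1
tcp_pos: [0.61, 0.156, 0.2517]
ee_rot: [-3.072, 0.223, 0.499]
contact_force: [0.3, 0.1, -1.0]
finger_gap: 0.0116
```

```bash
python3 - <<'E'
from plan import *
a=snap("scene","sS");b=snap("top","tS")
go(*cleat(-.06,-.0028,.05,up=.0194))
P,R=pock(.0194)
over("scene",a,"oS",(400,500,170,240),7.5,P,R)
over("top",b,"oS2",(170,260,130,200),8,P,R)
E
```

```text
t 21.2 shift mm [  2.8 -19.4  51.8] turn [ 0.0003  0.0017 -0.0043] F [-0.8 -0.1 -0.5] gap 11.8
```

View pics/oS.png

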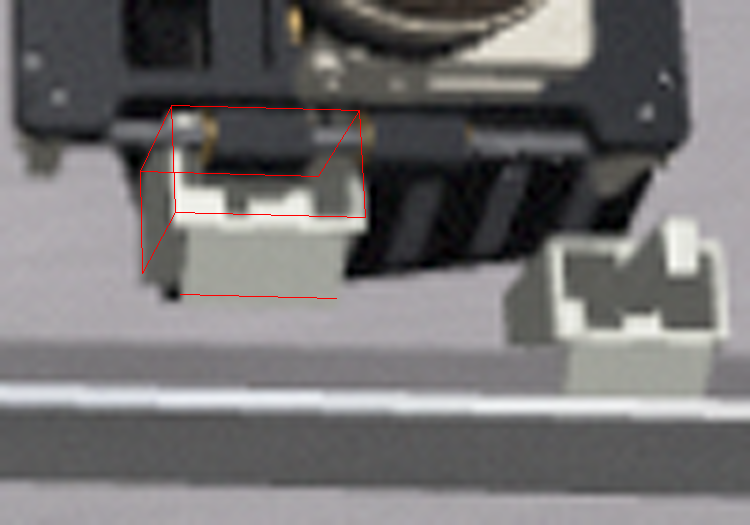

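View pics/oS2.png

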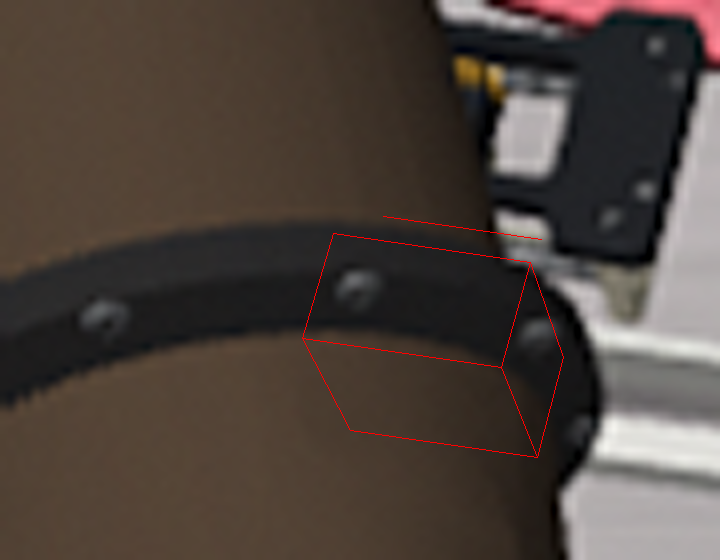

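Emit:
{"name": "drive_tool", "arguments": {
  "increments": [
    {"tx": 0.003, "ty": -0.01, "tz": 0.01, "rx": 0, "ry": 0.001, "rz": -0.003, "grip": 0},
    {"tx": 0.003, "ty": -0.018, "tz": 0.025, "rx": 0, "ry": 0.001, "rz": -0.003, "grip": 0},
    {"tx": 0.003, "ty": -0.018, "tz": 0.04, "rx": 0, "ry": 0.001, "rz": -0.003, "grip": 0},
    {"tx": 0.003, "ty": -0.018, "tz": 0.051, "rx": 0, "ry": 0.001, "rz": -0.003, "grip": 0},
    {"tx": 0.003, "ty": -0.018, "tz": 0.051, "rx": 0, "ry": 0.001, "rz": -0.003, "grip": 0}
  ]
}}

```text
time: 21.62
tcp_pos: [0.5973, 0.1776, 0.1997]
ee_rot: [-3.072, 0.214, 0.504]
contact_force: [-0.6, -0.8, -1.2]
finger_gap: 0.0117
```

Emit:
{"name": "drive_tool", "arguments": {
  "increments": [
    {"tx": 0, "ty": 0, "tz": 0, "rx": 0, "ry": 0, "rz": 0, "grip": 0},
    {"tx": 0, "ty": 0, "tz": 0, "rx": 0, "ry": 0, "rz": 0, "grip": 0},
    {"tx": 0, "ty": 0, "tz": 0, "rx": 0, "ry": 0, "rz": 0, "grip": 0},
    {"tx": 0, "ty": 0, "tz": 0, "rx": 0, "ry": 0, "rz": 0, "grip": 0},
    {"tx": 0, "ty": 0, "tz": 0, "rx": 0, "ry": 0, "rz": 0, "grip": 0}
  ]
}}

```text
time: 22.03
tcp_pos: [0.5996, 0.1776, 0.203]
ee_rot: [-3.071, 0.215, 0.496]
contact_force: [0.4, -0.1, -0.4]
finger_gap: 0.0119
```

```bash
python3 - <<'E'
from plan import *
a=snap("scene","sT")
go(*cleat(-.06,-.0028,.0,up=.0194))
P,R=pock(.0194)
over("scene",a,"oT",(400,500,170,240),7.5,P,R)
E
```

```text
t 22.08 shift mm [ 0.4  0.7 51. ] turn [-0.0004  0.0005  0.0014] F [ 1.1 -0.1 -0.4] gap 11.8
```

View pics/oT.png

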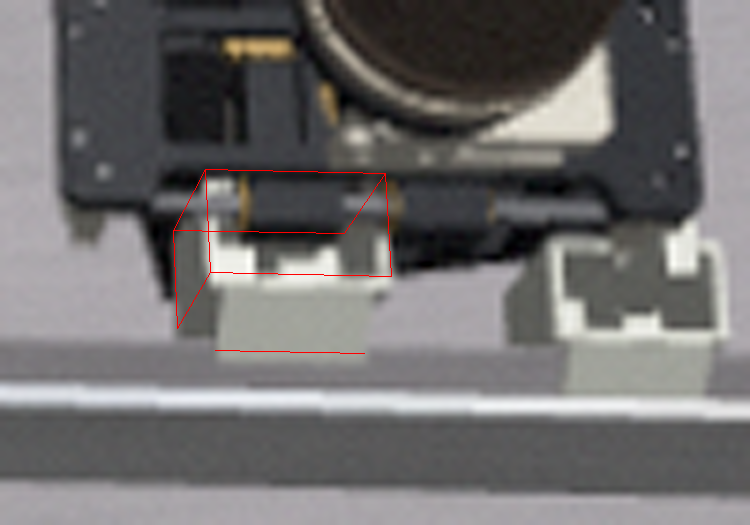

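Emit:
{"name": "drive_tool", "arguments": {
  "increments": [
    {"tx": 0, "ty": 0, "tz": 0.01, "rx": 0, "ry": 0, "rz": 0, "grip": 0},
    {"tx": 0, "ty": 0, "tz": 0.02, "rx": 0, "ry": 0, "rz": 0, "grip": 0},
    {"tx": 0, "ty": 0, "tz": 0.03, "rx": 0, "ry": 0, "rz": 0, "grip": 0},
    {"tx": 0, "ty": 0, "tz": 0.04, "rx": 0, "ry": 0, "rz": 0, "grip": 0},
    {"tx": 0, "ty": 0, "tz": 0.042, "rx": 0, "ry": 0, "rz": 0, "grip": 0}
  ]
}}

```text
time: 22.5
tcp_pos: [0.5842, 0.1793, 0.1601]
ee_rot: [-3.072, 0.214, 0.503]
contact_force: [-0.7, 0.3, -2.1]
finger_gap: 0.012
```

Emit:
{"name": "drive_tool", "arguments": {
  "increments": [
    {"tx": 0, "ty": 0, "tz": 0.001, "rx": 0, "ry": 0, "rz": 0, "grip": 0},
    {"tx": 0, "ty": 0, "tz": 0.002, "rx": 0, "ry": 0, "rz": 0, "grip": 0},
    {"tx": 0, "ty": 0, "tz": 0.003, "rx": 0, "ry": 0, "rz": 0, "grip": 0},
    {"tx": 0, "ty": 0, "tz": 0.004, "rx": 0, "ry": 0, "rz": 0, "grip": 0},
    {"tx": 0, "ty": 0, "tz": 0.004, "rx": 0, "ry": 0, "rz": 0, "grip": 0}
  ]
}}

```text
time: 22.92
tcp_pos: [0.5849, 0.1797, 0.159]
ee_rot: [-3.071, 0.215, 0.497]
contact_force: [-0.4, -0.8, -1.0]
finger_gap: 0.0117
```

```bash
python3 - <<'E'
from plan import *
a=snap("scene","sU")
go(*cleat(-.06,-.0028,.0,up=.0194))
P,R=pock(.0194)
over("scene",a,"oU",(400,500,170,240),7.5,P,R)
E
```

```text
t 22.97 shift mm [0.4 0.7 4.7] turn [-0.0002  0.0008  0.0015] F [-0.6  0.5 -1.3] gap 11.7
```

View pics/oU.png

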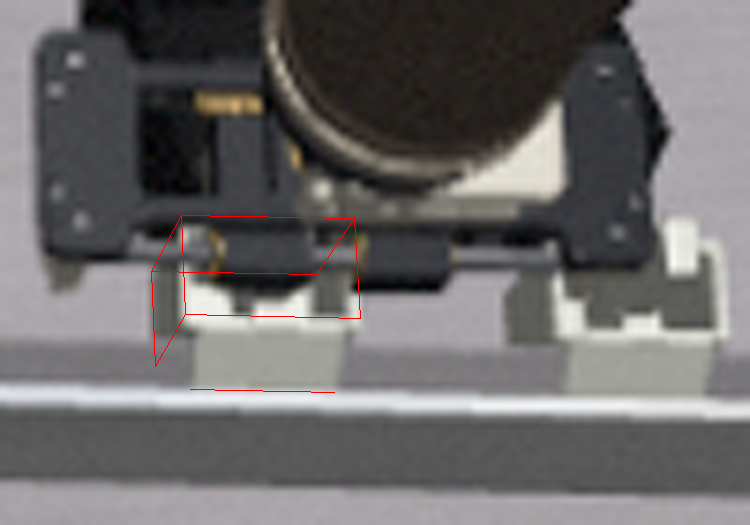

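Emit:
{"name": "drive_tool", "arguments": {
  "increments": [
    {"tx": 0, "ty": 0, "tz": 0.001, "rx": 0, "ry": 0, "rz": 0, "grip": 0},
    {"tx": 0, "ty": 0, "tz": 0.002, "rx": 0, "ry": 0, "rz": 0, "grip": 0},
    {"tx": 0, "ty": 0, "tz": 0.003, "rx": 0, "ry": 0, "rz": 0, "grip": 0},
    {"tx": 0, "ty": 0, "tz": 0.003, "rx": 0, "ry": 0, "rz": 0, "grip": 0},
    {"tx": 0, "ty": 0, "tz": 0.003, "rx": 0, "ry": 0, "rz": 0, "grip": 0}
  ]
}}

```text
time: 23.38
tcp_pos: [0.5837, 0.1798, 0.1559]
ee_rot: [-3.071, 0.215, 0.498]
contact_force: [0.1, 0.5, -1.2]
finger_gap: 0.0116
```

Emit:
{"name": "drive_tool", "arguments": {
  "increments": [
    {"tx": 0, "ty": 0, "tz": 0.001, "rx": 0, "ry": 0, "rz": 0, "grip": 0},
    {"tx": 0, "ty": 0, "tz": 0.002, "rx": 0, "ry": 0, "rz": 0, "grip": 0},
    {"tx": 0, "ty": 0, "tz": 0.002, "rx": 0, "ry": 0, "rz": 0, "grip": 0},
    {"tx": 0, "ty": 0, "tz": 0.002, "rx": 0, "ry": 0, "rz": 0, "grip": 0},
    {"tx": 0, "ty": 0, "tz": 0.002, "rx": 0, "ry": 0, "rz": 0, "grip": 0}
  ]
}}

```text
time: 23.8
tcp_pos: [0.5838, 0.1799, 0.1548]
ee_rot: [-3.071, 0.215, 0.495]
contact_force: [1.2, -0.7, 5.3]
finger_gap: 0.0118
```

```bash
python3 - <<'E'
from plan import *
a=snap("scene","sV")
go(*cleat(-.06,-.0028,.0,up=.0194))
E
```

```text
t 23.85 shift mm [0.2 0.8 0.3] turn [-0.0007 -0.0002  0.0013] F [ 1.3 -0.9  6. ] gap 11.6
```

Contact at the expected depth; release and back off.

Emit:
{"name": "drive_tool", "arguments": {
  "increments": [
    {"tx": 0, "ty": 0, "tz": 0, "rx": 0, "ry": 0, "rz": 0, "grip": 0.2},
    {"tx": 0, "ty": 0, "tz": 0, "rx": 0, "ry": 0, "rz": 0, "grip": 0.3},
    {"tx": 0, "ty": 0, "tz": 0, "rx": 0, "ry": 0, "rz": 0, "grip": 0.35},
    {"tx": 0, "ty": 0, "tz": 0, "rx": 0, "ry": 0, "rz": 0, "grip": 0.4},
    {"tx": 0, "ty": 0, "tz": 0, "rx": 0, "ry": 0, "rz": 0, "grip": 0.4}
  ]
}}

```text
time: 24.27
tcp_pos: [0.583, 0.18, 0.1539]
ee_rot: [-3.071, 0.214, 0.498]
contact_force: [0.5, 0.5, -0.7]
finger_gap: 0.0358
```

Emit:
{"name": "drive_tool", "arguments": {
  "increments": [
    {"tx": 0, "ty": 0, "tz": 0, "rx": 0, "ry": 0, "rz": 0, "grip": 0.4},
    {"tx": 0, "ty": 0, "tz": -0.01, "rx": 0, "ry": 0, "rz": 0, "grip": 0.4},
    {"tx": 0, "ty": 0, "tz": -0.03, "rx": 0, "ry": 0, "rz": 0, "grip": 0.4},
    {"tx": 0, "ty": 0, "tz": -0.06, "rx": 0, "ry": 0, "rz": 0, "grip": 0.4},
    {"tx": 0, "ty": 0, "tz": -0.09, "rx": 0, "ry": 0, "rz": 0, "grip": 0.4}
  ]
}}

```text
time: 24.68
tcp_pos: [0.6113, 0.1757, 0.2409]
ee_rot: [-3.072, 0.214, 0.499]
contact_force: [0.8, 0.5, 0.8]
finger_gap: 0.0367
```

Emit:
{"name": "drive_tool", "arguments": {
  "increments": [
    {"tx": 0.0, "ty": 0.035, "tz": 0, "rx": 0, "ry": 0.0, "rz": 0.0, "grip": 0.5},
    {"tx": 0.0, "ty": 0.07, "tz": 0, "rx": -0.006, "ry": 0.06, "rz": -0.04, "grip": 0.5},
    {"tx": 0.005, "ty": 0.105, "tz": 0, "rx": -0.012, "ry": 0.12, "rz": -0.08, "grip": 0.5},
    {"tx": 0.01, "ty": 0.14, "tz": 0, "rx": -0.018, "ry": 0.18, "rz": -0.12, "grip": 0.5},
    {"tx": 0.015, "ty": 0.175, "tz": 0, "rx": -0.024, "ry": 0.24, "rz": -0.16, "grip": 0.5}
  ]
}}

```text
time: 25.1
tcp_pos: [0.6014, -0.0008, 0.2358]
ee_rot: [-3.132, -0.038, 0.119]
contact_force: [1.3, -1.0, -0.4]
finger_gap: 0.0458
```

Emit:
{"name": "drive_tool", "arguments": {
  "increments": [
    {"tx": 0.0, "ty": 0.035, "tz": 0, "rx": -0.003, "ry": 0.02, "rz": -0.01, "grip": 0.5},
    {"tx": 0.0, "ty": 0.07, "tz": 0, "rx": -0.006, "ry": 0.04, "rz": -0.02, "grip": 0.5},
    {"tx": 0.0, "ty": 0.105, "tz": 0, "rx": -0.008, "ry": 0.06, "rz": -0.03, "grip": 0.5},
    {"tx": 0.0, "ty": 0.14, "tz": 0, "rx": -0.01, "ry": 0.07, "rz": -0.04, "grip": 0.5},
    {"tx": 0.0, "ty": 0.175, "tz": 0, "rx": -0.011, "ry": 0.07, "rz": -0.04, "grip": 0.5}
  ]
}}

```text
time: 25.52
tcp_pos: [0.6046, -0.1763, 0.2345]
ee_rot: [3.139, 0.098, -0.012]
contact_force: [0.4, -0.1, 0.0]
finger_gap: 0.046
```

```bash
python3 - <<'E'
from plan import *
a=snap("scene","sW");b=snap("top","tW")
go(*jig(-.001,-.127,.15))
R=rackR(-.141);P=np.array([.6245,.234,.12])+R@np.array([-.039,-.06,.003])
over("scene",a,"oW",(415,460,190,228),15,P,R,FULL);over("top",b,"oW2",(200,250,160,200),15,P,R,FULL)
E
```

```text
t 25.62 shift mm [-17.2 120.6  84.6] turn [ 0.005   0.01   -0.0085] F [ 0.1 -0.3 -0.8] gap 46.1
```

View pics/oW.png

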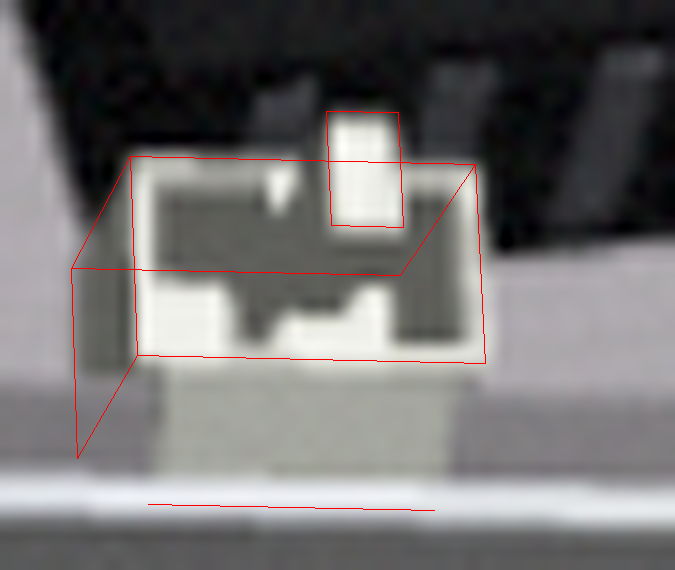

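View pics/oW2.png

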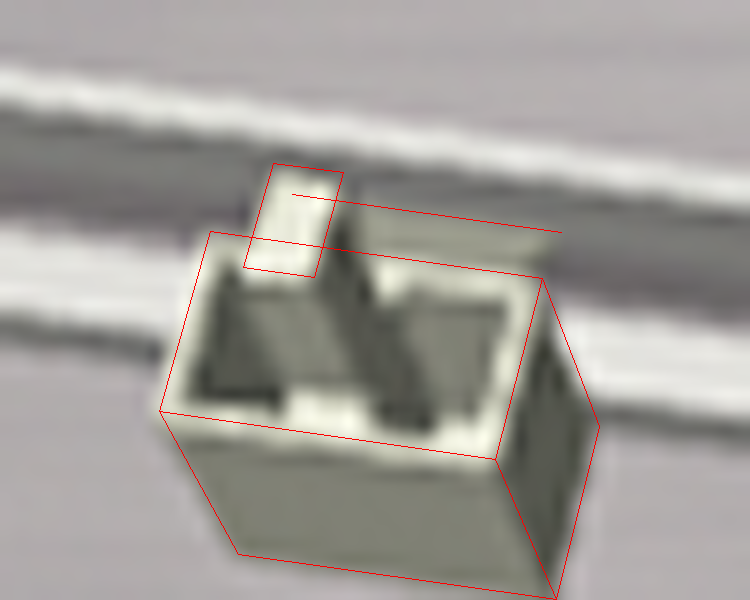

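View pics/tW.png

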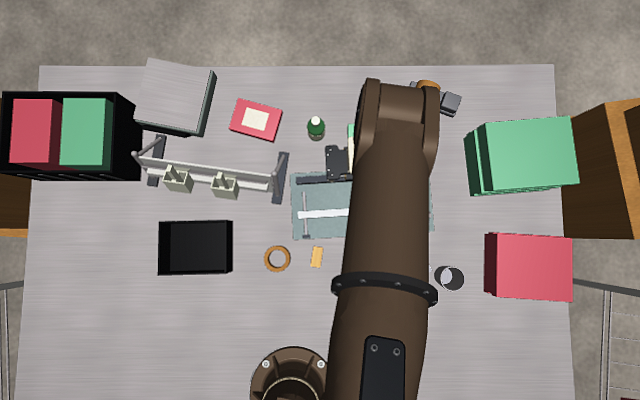

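Both sound pockets match the home pose within about 1 mm in both views, at top-view pixels (178,179) and (225,184). Now the broken one.

Emit:
{"name": "drive_tool", "arguments": {
  "increments": [
    {"tx": -0.006, "ty": 0.03, "tz": 0, "rx": 0.003, "ry": 0.005, "rz": 0.0, "grip": 0.5},
    {"tx": -0.012, "ty": 0.065, "tz": 0.02, "rx": 0.005, "ry": 0.01, "rz": 0, "grip": 0.5},
    {"tx": -0.017, "ty": 0.1, "tz": 0.04, "rx": 0.005, "ry": 0.01, "rz": 0, "grip": 0.5},
    {"tx": -0.017, "ty": 0.122, "tz": 0.06, "rx": 0.005, "ry": 0.01, "rz": 0, "grip": 0.5},
    {"tx": -0.017, "ty": 0.122, "tz": 0.08, "rx": 0.005, "ry": 0.01, "rz": 0, "grip": 0.5}
  ]
}}

```text
time: 26.03
tcp_pos: [0.5931, -0.305, 0.1531]
ee_rot: [-3.14, -0.085, 0.0]
contact_force: [-1.3, -1.0, -0.4]
finger_gap: 0.0454
```

Emit:
{"name": "drive_tool", "arguments": {
  "increments": [
    {"tx": 0, "ty": 0, "tz": 0, "rx": 0, "ry": 0, "rz": 0, "grip": 0.5},
    {"tx": 0, "ty": 0, "tz": 0, "rx": 0, "ry": 0, "rz": 0, "grip": 0.5},
    {"tx": 0, "ty": 0, "tz": 0, "rx": 0, "ry": 0, "rz": 0, "grip": 0.5},
    {"tx": 0, "ty": 0, "tz": 0, "rx": 0, "ry": 0, "rz": 0, "grip": 0.5},
    {"tx": 0, "ty": 0, "tz": 0, "rx": 0, "ry": 0, "rz": 0, "grip": 0.5}
  ]
}}

```text
time: 26.45
tcp_pos: [0.5959, -0.2964, 0.1551]
ee_rot: [-3.136, -0.1, -0.004]
contact_force: [-0.6, 0.2, 0.6]
finger_gap: 0.0462
```

```bash
python3 - <<'E'
from plan import *
a=snap("scene","sX")
go(*jig(-.0015,-.127,.085))
crop(a,"pX",215,315,180,260,7)
E
```

```text
t 26.5 shift mm [-4.8  8.3 69.8] turn [-0.0039 -0.0022  0.0026] F [ 0.3  0.4 -0.2] gap 45.4
```

View pics/pX.png

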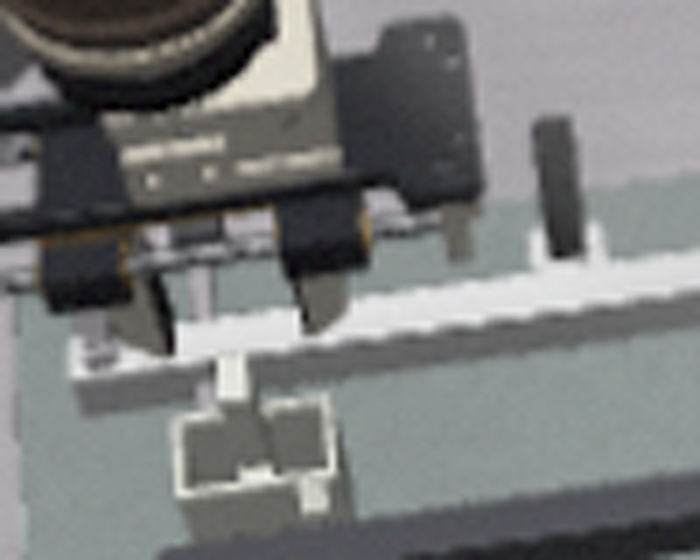

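Emit:
{"name": "drive_tool", "arguments": {
  "increments": [
    {"tx": -0.005, "ty": 0.008, "tz": 0, "rx": -0.004, "ry": 0, "rz": 0.002, "grip": 0.5},
    {"tx": -0.005, "ty": 0.008, "tz": 0, "rx": -0.004, "ry": 0, "rz": 0.002, "grip": 0.5},
    {"tx": -0.005, "ty": 0.008, "tz": 0.005, "rx": -0.004, "ry": 0, "rz": 0.002, "grip": 0.5},
    {"tx": -0.005, "ty": 0.008, "tz": 0.01, "rx": -0.004, "ry": 0, "rz": 0.002, "grip": 0.5},
    {"tx": -0.005, "ty": 0.008, "tz": 0.01, "rx": -0.004, "ry": 0, "rz": 0.002, "grip": 0.5}
  ]
}}

```text
time: 26.92
tcp_pos: [0.5895, -0.3051, 0.1418]
ee_rot: [-3.139, -0.094, 0.002]
contact_force: [-1.0, 0.2, -1.0]
finger_gap: 0.0457
```

```bash
python3 - <<'E'
from plan import *
a=snap("scene","sX2")
go(*jig(-.0015,-.127,.085))
crop(a,"pX2",215,315,180,260,7)
E
```

```text
t 26.97 shift mm [ 1.9  0.  57.2] turn [-0.0016  0.0012 -0.0005] F [ 0.2  0.2 -0.7] gap 45.5
```

View pics/pX2.png

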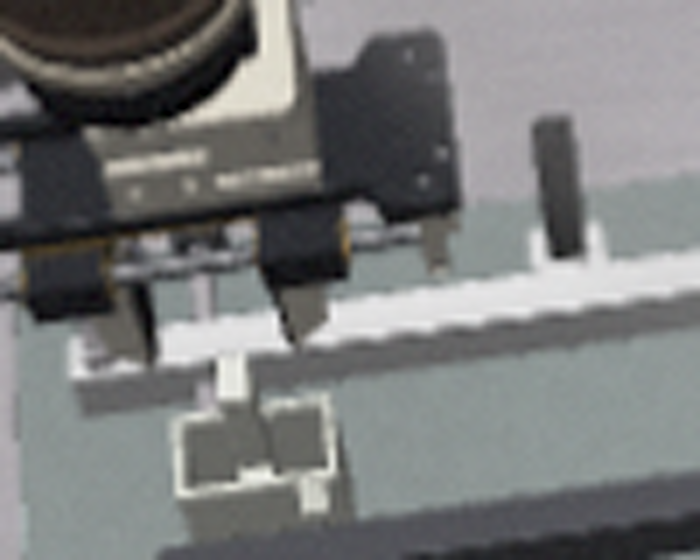

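Emit:
{"name": "drive_tool", "arguments": {
  "increments": [
    {"tx": 0.001, "ty": -0.001, "tz": 0.02, "rx": 0, "ry": 0, "rz": 0, "grip": 0.5},
    {"tx": 0.001, "ty": -0.001, "tz": 0.04, "rx": 0, "ry": 0, "rz": 0, "grip": 0.5},
    {"tx": 0.001, "ty": -0.001, "tz": 0.057, "rx": 0, "ry": 0, "rz": 0, "grip": 0.5},
    {"tx": 0.001, "ty": -0.001, "tz": 0.057, "rx": 0, "ry": 0, "rz": 0, "grip": 0.5},
    {"tx": 0.001, "ty": -0.001, "tz": 0.057, "rx": 0, "ry": 0, "rz": 0, "grip": 0.2}
  ]
}}

```text
time: 27.38
tcp_pos: [0.5906, -0.304, 0.0856]
ee_rot: [-3.138, -0.094, 0.003]
contact_force: [-0.0, -0.2, 1.1]
finger_gap: 0.0424
```

Emit:
{"name": "drive_tool", "arguments": {
  "increments": [
    {"tx": 0, "ty": 0, "tz": 0, "rx": 0, "ry": 0, "rz": 0, "grip": 0},
    {"tx": 0, "ty": 0, "tz": 0, "rx": 0, "ry": 0, "rz": 0, "grip": 0},
    {"tx": 0, "ty": 0, "tz": 0, "rx": 0, "ry": 0, "rz": 0, "grip": 0},
    {"tx": 0, "ty": 0, "tz": 0, "rx": 0, "ry": 0, "rz": 0, "grip": 0},
    {"tx": 0, "ty": 0, "tz": 0, "rx": 0, "ry": 0, "rz": 0, "grip": 0}
  ],
  "newtons": 40
}}

```text
time: 27.8
tcp_pos: [0.5915, -0.3046, 0.087]
ee_rot: [-3.14, -0.094, -0.002]
contact_force: [-0.1, 0.3, 2.0]
finger_gap: 0.0117
```

Emit:
{"name": "drive_tool", "arguments": {
  "increments": [
    {"tx": 0, "ty": 0, "tz": -0.025, "rx": 0, "ry": 0, "rz": 0, "grip": 0},
    {"tx": 0, "ty": 0, "tz": -0.055, "rx": 0, "ry": 0, "rz": 0, "grip": 0},
    {"tx": 0, "ty": 0, "tz": -0.085, "rx": 0, "ry": 0, "rz": 0, "grip": 0},
    {"tx": 0, "ty": 0, "tz": -0.12, "rx": 0, "ry": 0, "rz": 0, "grip": 0},
    {"tx": 0, "ty": 0, "tz": -0.155, "rx": 0, "ry": 0, "rz": 0, "grip": 0}
  ]
}}

```text
time: 28.22
tcp_pos: [0.5905, -0.3042, 0.2427]
ee_rot: [-3.139, -0.094, 0.001]
contact_force: [0.6, -0.4, -1.7]
finger_gap: 0.0116
```

```bash
python3 - <<'E'
from plan import *
a=snap("scene","sY");b=snap("top","tY")
d=r.cut_out("top","crate_mid");print([(x["confidence"],x["uv"],x["mask"].sum()) for x in d])
d2=r.cut_out("scene","crate_mid");print([(x["confidence"],x["uv"],x["mask"].sum()) for x in d2])
# top rim corners guess: mask box
m=d[0]["mask"].astype(np.uint8);c=max(cv2.findContours(m,0,2)[0],key=cv2.contourArea);print(cv2.minAreaRect(c));bx=cv2.boxPoints(cv2.minAreaRect(c))
for p in bx: print(p,atz("top",p,.075),atz("top",p,0))
st()
E
```

```text
[(0.63, [193.5, 247.7], np.int64(3910))]
[(0.63, [449.1, 181.7], np.int64(3463))]
((194.24969482421875, 247.4910888671875), (54.17973709106445, 74.48822021484375), 87.95458984375)
[156.0624 221.7478] [0.4803 0.3828 0.075 ] [0.4826 0.4169 0.    ]
[230.5032 219.0892] [0.4878 0.174  0.075 ] [0.4906 0.1928 0.    ]
[232.437  273.2344] [0.3374 0.165  0.075 ] [0.3292 0.1832 0.    ]
[157.9962 275.893 ] [0.3304 0.3709 0.075 ] [0.3217 0.4042 0.    ]
t 28.4167 tcp [ 0.5915 -0.3046  0.2423] rot [3.1399 0.0942 0.0034] F [-0.2307 -0.4582 -2.2288] gap 0.01170478642970951 q [ 0.4643  0.4946 -0.1074  1.4356  0.0537  1.2121 -1.1599]
```

View pics/sY.png

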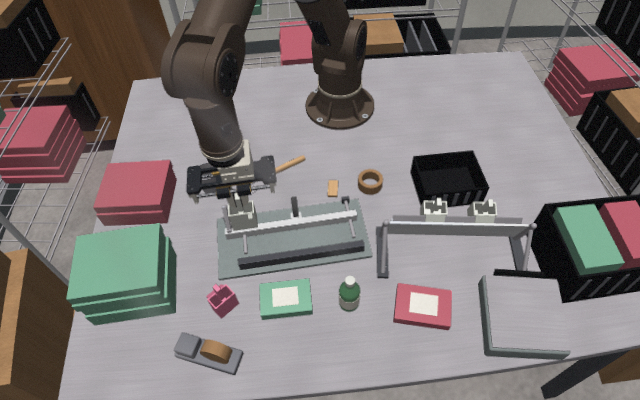

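View pics/tY.png

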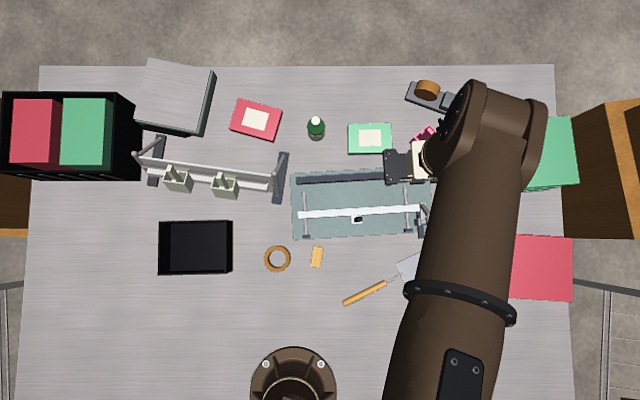

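```bash
python3 - <<'E'
from plan import *
go((.409,.279,.20),JR@D)
b=cv2.imread("pics/tY.png")[:,:,::-1];crop(b,"cr",145,245,205,285,7)
P=np.array([.409,.279,.0])
E=loop(b_(.075,.095,.075))+loop(b_(.075,.095,0))
over("top",b,"cro",(145,245,205,285),7,P,Ro.from_euler("z",.03).as_matrix(),E)
E
```

```text
t 28.42 shift mm [-147.2 -593.5   41.8] turn [ 0.0003 -0.0022 -0.0007] F [-0.2 -0.5 -2.2] gap 11.7
```

View pics/cro.png

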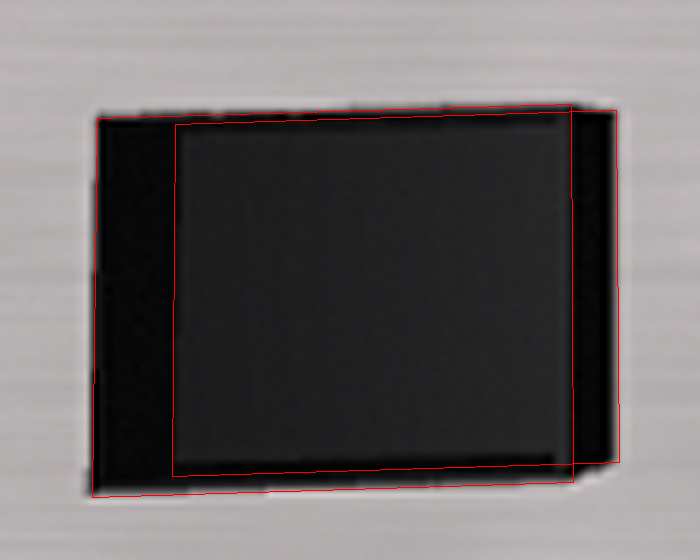

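Emit:
{"name": "drive_tool", "arguments": {
  "increments": [
    {"tx": -0.005, "ty": -0.025, "tz": -0.01, "rx": 0, "ry": 0, "rz": 0, "grip": 0},
    {"tx": -0.012, "ty": -0.06, "tz": -0.02, "rx": 0, "ry": 0, "rz": 0, "grip": 0},
    {"tx": -0.022, "ty": -0.095, "tz": -0.02, "rx": 0, "ry": 0, "rz": 0, "grip": 0},
    {"tx": -0.032, "ty": -0.13, "tz": -0.02, "rx": 0, "ry": 0, "rz": 0, "grip": 0},
    {"tx": -0.042, "ty": -0.165, "tz": -0.02, "rx": 0, "ry": 0, "rz": 0, "grip": 0}
  ]
}}

```text
time: 28.83
tcp_pos: [0.5375, -0.1407, 0.2596]
ee_rot: [-3.139, -0.094, 0.004]
contact_force: [0.7, 0.6, -0.9]
finger_gap: 0.0118
```

Emit:
{"name": "drive_tool", "arguments": {
  "increments": [
    {"tx": -0.01, "ty": -0.035, "tz": 0, "rx": 0, "ry": 0, "rz": 0, "grip": 0},
    {"tx": -0.02, "ty": -0.07, "tz": 0, "rx": 0, "ry": 0, "rz": 0, "grip": 0},
    {"tx": -0.03, "ty": -0.105, "tz": 0, "rx": 0, "ry": 0, "rz": 0, "grip": 0},
    {"tx": -0.04, "ty": -0.14, "tz": 0, "rx": 0, "ry": 0, "rz": 0, "grip": 0},
    {"tx": -0.05, "ty": -0.175, "tz": 0, "rx": 0, "ry": 0, "rz": 0, "grip": 0}
  ]
}}

```text
time: 29.25
tcp_pos: [0.4768, 0.0306, 0.2599]
ee_rot: [-3.14, -0.094, 0.004]
contact_force: [1.0, 0.2, -1.4]
finger_gap: 0.0119
```

Emit:
{"name": "drive_tool", "arguments": {
  "increments": [
    {"tx": -0.01, "ty": -0.035, "tz": 0, "rx": 0, "ry": 0, "rz": 0, "grip": 0},
    {"tx": -0.02, "ty": -0.07, "tz": 0, "rx": 0, "ry": 0, "rz": 0, "grip": 0},
    {"tx": -0.03, "ty": -0.105, "tz": 0, "rx": 0, "ry": 0, "rz": 0, "grip": 0},
    {"tx": -0.04, "ty": -0.14, "tz": 0, "rx": 0, "ry": 0, "rz": 0, "grip": 0},
    {"tx": -0.05, "ty": -0.175, "tz": 0, "rx": 0, "ry": 0, "rz": 0, "grip": 0}
  ]
}}

```text
time: 29.67
tcp_pos: [0.4166, 0.2019, 0.2601]
ee_rot: [3.14, 0.094, -0.003]
contact_force: [1.3, 0.6, -1.5]
finger_gap: 0.0118
```

Emit:
{"name": "drive_tool", "arguments": {
  "increments": [
    {"tx": -0.005, "ty": -0.03, "tz": 0, "rx": 0, "ry": 0, "rz": 0, "grip": 0},
    {"tx": -0.005, "ty": -0.06, "tz": 0, "rx": 0, "ry": 0, "rz": 0, "grip": 0},
    {"tx": -0.005, "ty": -0.075, "tz": 0, "rx": 0, "ry": 0, "rz": 0, "grip": 0},
    {"tx": -0.005, "ty": -0.079, "tz": 0, "rx": 0, "ry": 0, "rz": 0, "grip": 0},
    {"tx": -0.005, "ty": -0.079, "tz": 0, "rx": 0, "ry": 0, "rz": 0, "grip": 0}
  ]
}}

```text
time: 30.08
tcp_pos: [0.4077, 0.2801, 0.2602]
ee_rot: [3.14, 0.098, -0.004]
contact_force: [0.1, -0.3, -0.3]
finger_gap: 0.012
```

```bash
python3 - <<'E'
from plan import *
a=snap("scene","sZ");b=snap("top","tZ")
go((.409,.279,.087),JR@D);st()
E
```

```text
t 30.18 shift mm [  0.7  -1.1 173.6] turn [ 0.0011  0.0014 -0.0016] F [ 0.4 -0.2 -2.7] gap 11.9
t 30.1833 tcp [0.4086 0.2781 0.2606] rot [ 3.1391  0.0929 -0.0022] F [ 0.3517 -0.1545 -2.6686] gap 0.011866321861206277 q [-0.331   0.2328 -0.4528  1.8026  0.1115  1.1331 -2.3323]
```

View pics/sZ.png

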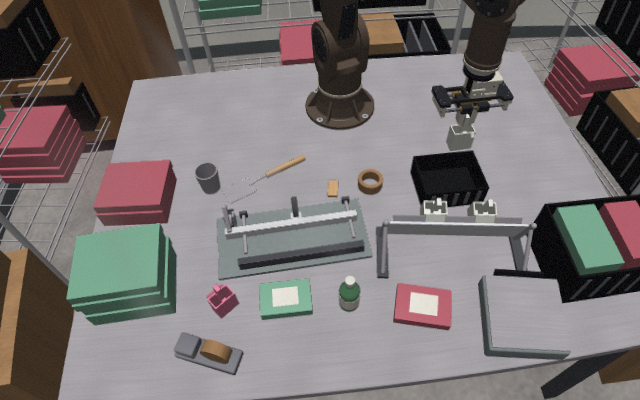

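View pics/tZ.png

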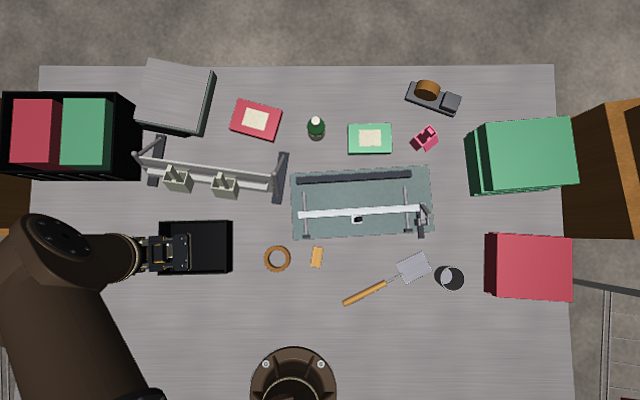

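Emit:
{"name": "drive_tool", "arguments": {
  "increments": [
    {"tx": 0.001, "ty": -0.001, "tz": 0.03, "rx": 0, "ry": 0, "rz": 0, "grip": 0},
    {"tx": 0.001, "ty": -0.001, "tz": 0.06, "rx": 0, "ry": 0, "rz": 0, "grip": 0},
    {"tx": 0.001, "ty": -0.001, "tz": 0.09, "rx": 0, "ry": 0, "rz": 0, "grip": 0},
    {"tx": 0.001, "ty": -0.001, "tz": 0.12, "rx": 0, "ry": 0, "rz": 0, "grip": 0},
    {"tx": 0.001, "ty": -0.001, "tz": 0.145, "rx": 0, "ry": 0, "rz": 0, "grip": 0}
  ]
}}

```text
time: 30.6
tcp_pos: [0.4097, 0.2782, 0.1147]
ee_rot: [3.139, 0.09, -0.001]
contact_force: [-0.0, -0.5, -1.0]
finger_gap: 0.0118
```

Emit:
{"name": "drive_tool", "arguments": {
  "increments": [
    {"tx": 0, "ty": 0, "tz": 0.008, "rx": 0, "ry": 0, "rz": 0, "grip": 0},
    {"tx": 0, "ty": 0, "tz": 0.016, "rx": 0, "ry": 0, "rz": 0, "grip": 0},
    {"tx": 0, "ty": 0, "tz": 0.024, "rx": 0, "ry": 0, "rz": 0, "grip": 0},
    {"tx": 0, "ty": 0, "tz": 0.027, "rx": 0, "ry": 0, "rz": 0, "grip": 0},
    {"tx": 0, "ty": 0, "tz": 0.027, "rx": 0, "ry": 0, "rz": 0, "grip": 0}
  ]
}}

```text
time: 31.02
tcp_pos: [0.41, 0.2808, 0.0899]
ee_rot: [-3.139, -0.094, -0.001]
contact_force: [-0.0, -0.4, -1.0]
finger_gap: 0.0118
```

```bash
python3 - <<'E'
from plan import *
a=snap("scene","sa");b=snap("top","ta")
st();crop(a,"pa",390,520,80,220,5)
E
```

```text
t 31.1167 tcp [0.4102 0.2812 0.0905] rot [-3.1388 -0.0941 -0.0022] F [ 0.0458 -0.5375 -1.5516] gap 0.011682918895355426 q [-0.395   0.4332 -0.4074  2.011   0.2484  0.7425 -2.4636]
```

View pics/pa.png

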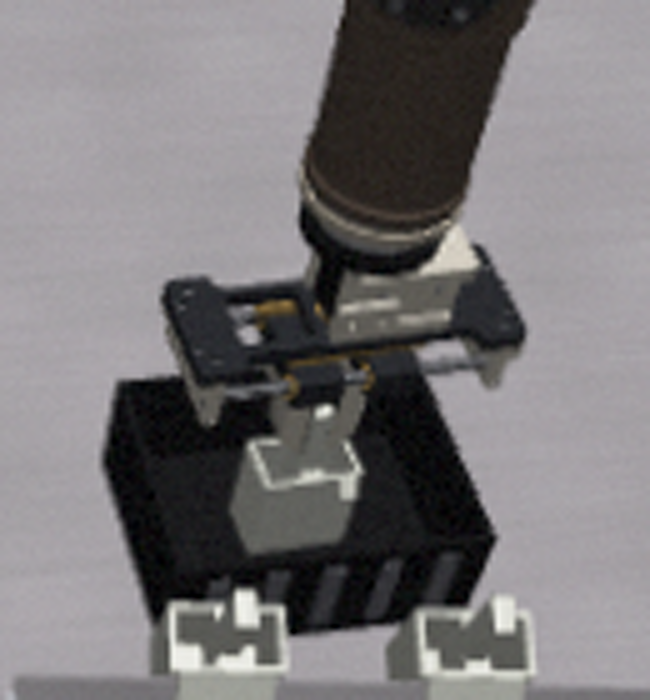

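Emit:
{"name": "drive_tool", "arguments": {
  "increments": [
    {"tx": 0, "ty": 0, "tz": 0.003, "rx": 0, "ry": 0, "rz": 0, "grip": 0},
    {"tx": 0, "ty": 0, "tz": 0.006, "rx": 0, "ry": 0, "rz": 0, "grip": 0},
    {"tx": 0, "ty": 0, "tz": 0.008, "rx": 0, "ry": 0, "rz": 0, "grip": 0},
    {"tx": 0, "ty": 0, "tz": 0.008, "rx": 0, "ry": 0, "rz": 0, "grip": 0},
    {"tx": 0, "ty": 0, "tz": 0.008, "rx": 0, "ry": 0, "rz": 0, "grip": 0}
  ]
}}

```text
time: 31.53
tcp_pos: [0.4096, 0.2808, 0.0815]
ee_rot: [-3.14, -0.094, -0.0]
contact_force: [0.1, -0.3, -1.0]
finger_gap: 0.0117
```

Emit:
{"name": "drive_tool", "arguments": {
  "increments": [
    {"tx": 0, "ty": 0, "tz": 0, "rx": 0, "ry": 0, "rz": 0, "grip": 0.2},
    {"tx": 0, "ty": 0, "tz": 0, "rx": 0, "ry": 0, "rz": 0, "grip": 0.4},
    {"tx": 0, "ty": 0, "tz": 0, "rx": 0, "ry": 0, "rz": 0, "grip": 0.4},
    {"tx": 0, "ty": 0, "tz": 0, "rx": 0, "ry": 0, "rz": 0, "grip": 0.4},
    {"tx": 0, "ty": 0, "tz": 0, "rx": 0, "ry": 0, "rz": 0, "grip": 0.4}
  ]
}}

```text
time: 31.95
tcp_pos: [0.4098, 0.2809, 0.0818]
ee_rot: [-3.139, -0.094, -0.001]
contact_force: [0.2, 0.3, 0.1]
finger_gap: 0.0358
```

Emit:
{"name": "drive_tool", "arguments": {
  "increments": [
    {"tx": 0, "ty": 0, "tz": -0.02, "rx": 0, "ry": 0, "rz": 0, "grip": 0.4},
    {"tx": 0, "ty": 0, "tz": -0.05, "rx": 0, "ry": 0, "rz": 0, "grip": 0.4},
    {"tx": 0, "ty": 0, "tz": -0.085, "rx": 0, "ry": 0, "rz": 0, "grip": 0.4},
    {"tx": 0, "ty": 0, "tz": -0.12, "rx": 0, "ry": 0, "rz": 0, "grip": 0.4},
    {"tx": 0, "ty": 0, "tz": -0.15, "rx": 0, "ry": 0, "rz": 0, "grip": 0.4}
  ]
}}

```text
time: 32.37
tcp_pos: [0.4096, 0.2809, 0.234]
ee_rot: [-3.139, -0.095, -0.002]
contact_force: [0.3, 0.1, 0.4]
finger_gap: 0.0366
```

```bash
python3 - <<'E'
from plan import *
a=snap("scene","sb");b=snap("top","tb")
st();crop(a,"pb",390,520,80,220,5);go(*jig(-.1,0,.17))
E
```

```text
t 32.4667 tcp [0.4116 0.2828 0.2366] rot [-3.1347 -0.0941 -0.0118] F [-0.0295  0.0946 -0.4438] gap 0.0368739426797821 q [-0.3343  0.2568 -0.4582  1.8363  0.1298  1.0683 -2.3519]
t 32.47 shift mm [ 45.2 470.8  64.5] turn [-0.0052 -0.0077 -0.0007] F [-0.   0.1 -0.4] gap 36.9
```

View pics/pb.png

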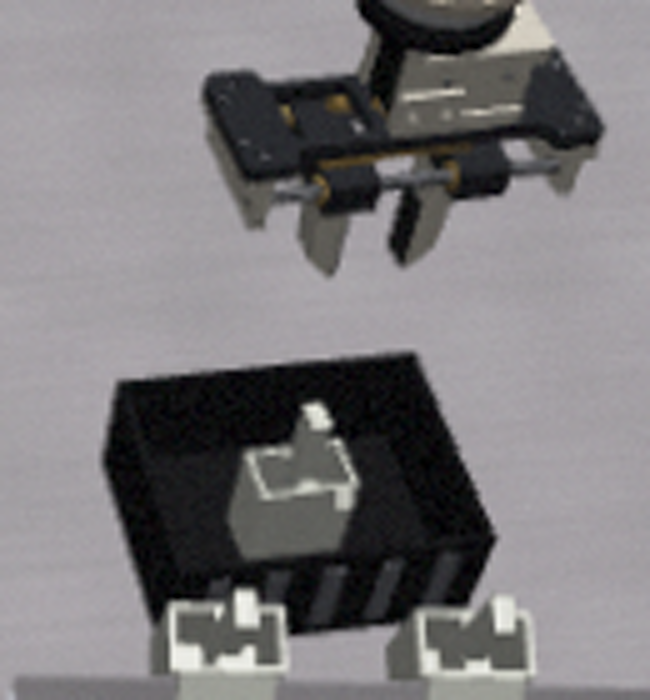

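Emit:
{"name": "drive_tool", "arguments": {
  "increments": [
    {"tx": 0.004, "ty": 0.035, "tz": 0, "rx": 0, "ry": 0, "rz": 0, "grip": 0.45},
    {"tx": 0.008, "ty": 0.07, "tz": 0, "rx": 0, "ry": 0, "rz": 0, "grip": 0.45},
    {"tx": 0.012, "ty": 0.105, "tz": 0, "rx": 0, "ry": 0, "rz": 0, "grip": 0.45},
    {"tx": 0.016, "ty": 0.14, "tz": 0, "rx": 0, "ry": 0, "rz": 0, "grip": 0.45},
    {"tx": 0.02, "ty": 0.175, "tz": 0, "rx": 0, "ry": 0, "rz": 0, "grip": 0.45}
  ]
}}

```text
time: 32.88
tcp_pos: [0.4398, 0.1055, 0.2311]
ee_rot: [-3.14, -0.095, 0.0]
contact_force: [1.4, 0.6, -0.4]
finger_gap: 0.0416
```

Emit:
{"name": "drive_tool", "arguments": {
  "increments": [
    {"tx": 0.004, "ty": 0.035, "tz": 0, "rx": 0, "ry": 0, "rz": 0, "grip": 0.45},
    {"tx": 0.008, "ty": 0.07, "tz": 0, "rx": 0, "ry": 0, "rz": 0, "grip": 0.45},
    {"tx": 0.012, "ty": 0.105, "tz": 0, "rx": 0, "ry": 0, "rz": 0, "grip": 0.45},
    {"tx": 0.016, "ty": 0.14, "tz": 0.01, "rx": 0, "ry": 0, "rz": 0, "grip": 0.45},
    {"tx": 0.02, "ty": 0.175, "tz": 0.02, "rx": 0, "ry": 0, "rz": 0, "grip": 0.45}
  ]
}}

```text
time: 33.3
tcp_pos: [0.4708, -0.068, 0.2113]
ee_rot: [-3.14, -0.094, -0.002]
contact_force: [0.4, -1.0, -0.4]
finger_gap: 0.0412
```

Emit:
{"name": "drive_tool", "arguments": {
  "increments": [
    {"tx": 0.003, "ty": 0.035, "tz": 0.01, "rx": 0, "ry": 0, "rz": 0, "grip": 0.45},
    {"tx": 0.006, "ty": 0.07, "tz": 0.02, "rx": 0, "ry": 0, "rz": 0, "grip": 0.45},
    {"tx": 0.009, "ty": 0.105, "tz": 0.03, "rx": 0, "ry": 0, "rz": 0, "grip": 0.45},
    {"tx": 0.009, "ty": 0.12, "tz": 0.04, "rx": 0, "ry": 0, "rz": 0, "grip": 0.45},
    {"tx": 0.009, "ty": 0.12, "tz": 0.045, "rx": 0, "ry": 0, "rz": 0, "grip": 0.45}
  ]
}}

```text
time: 33.72
tcp_pos: [0.4855, -0.1901, 0.1644]
ee_rot: [3.14, 0.085, -0.003]
contact_force: [-0.2, 0.3, -0.7]
finger_gap: 0.0415
```

Emit:
{"name": "drive_tool", "arguments": {
  "increments": [
    {"tx": 0, "ty": 0, "tz": 0, "rx": 0, "ry": 0, "rz": 0, "grip": 0.45},
    {"tx": 0, "ty": 0, "tz": 0, "rx": 0, "ry": 0, "rz": 0, "grip": 0.45},
    {"tx": 0, "ty": 0, "tz": 0, "rx": 0, "ry": 0, "rz": 0, "grip": 0.45},
    {"tx": 0, "ty": 0, "tz": 0, "rx": 0, "ry": 0, "rz": 0, "grip": 0.45},
    {"tx": 0, "ty": 0, "tz": 0, "rx": 0, "ry": 0, "rz": 0, "grip": 0.45}
  ]
}}

```text
time: 34.13
tcp_pos: [0.4872, -0.1845, 0.167]
ee_rot: [-3.14, -0.097, -0.002]
contact_force: [-0.7, -0.1, 0.8]
finger_gap: 0.0412
```

```bash
python3 - <<'E'
from plan import *
a=snap("scene","sc")
crop(a,"pc",210,370,120,260,5);go(*jig(-.095,0,.084))
S=atz("scene",(297.5,200),.115)
E
```

```text
t 34.18 shift mm [ 3.3 -0.7 82.9] turn [-0.0004 -0.0012  0.0006] F [-0.3  1.   0.4] gap 41.5
```

View pics/pc.png

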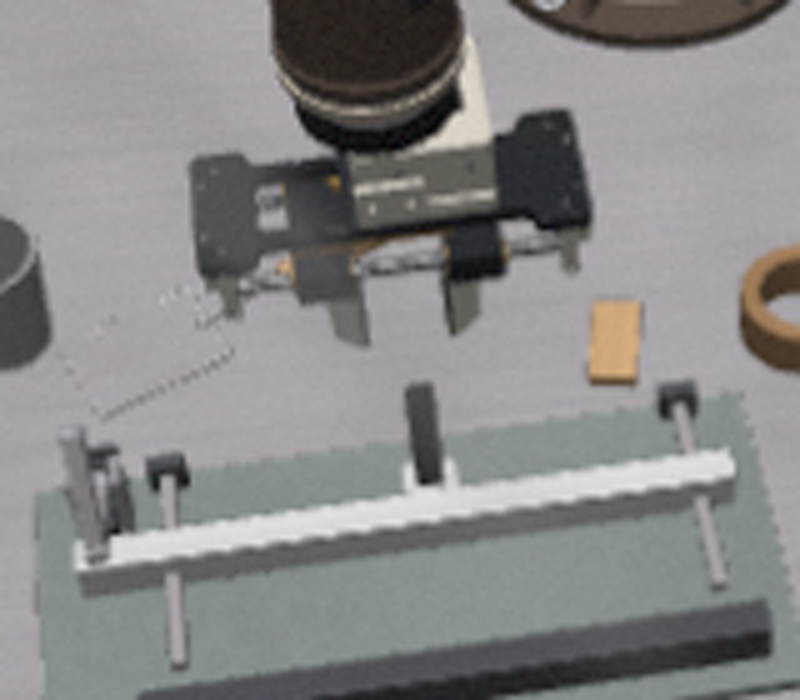

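Emit:
{"name": "drive_tool", "arguments": {
  "increments": [
    {"tx": 0.003, "ty": 0, "tz": 0.02, "rx": 0, "ry": 0, "rz": 0, "grip": 0.45},
    {"tx": 0.003, "ty": 0, "tz": 0.045, "rx": 0, "ry": 0, "rz": 0, "grip": 0.45},
    {"tx": 0.003, "ty": 0, "tz": 0.07, "rx": 0, "ry": 0, "rz": 0, "grip": 0.45},
    {"tx": 0.003, "ty": 0, "tz": 0.082, "rx": 0, "ry": 0, "rz": 0, "grip": 0.45},
    {"tx": 0.003, "ty": 0, "tz": 0.082, "rx": 0, "ry": 0, "rz": 0, "grip": 0.45}
  ],
  "newtons": 30
}}

```text
time: 34.6
tcp_pos: [0.4881, -0.1844, 0.0821]
ee_rot: [-3.138, -0.095, 0.006]
contact_force: [-0.2, 0.7, 0.9]
finger_gap: 0.0413
```

Emit:
{"name": "drive_tool", "arguments": {
  "increments": [
    {"tx": 0, "ty": 0, "tz": 0, "rx": 0, "ry": 0, "rz": 0, "grip": 0},
    {"tx": 0, "ty": 0, "tz": 0, "rx": 0, "ry": 0, "rz": 0, "grip": 0},
    {"tx": 0, "ty": 0, "tz": 0, "rx": 0, "ry": 0, "rz": 0, "grip": 0},
    {"tx": 0, "ty": 0, "tz": 0, "rx": 0, "ry": 0, "rz": 0, "grip": 0},
    {"tx": 0, "ty": 0, "tz": 0, "rx": 0, "ry": 0, "rz": 0, "grip": 0}
  ]
}}

```text
time: 35.02
tcp_pos: [0.4905, -0.1832, 0.0855]
ee_rot: [-3.138, -0.097, -0.003]
contact_force: [-1.5, 8.8, 5.3]
finger_gap: 0.016
```

Emit:
{"name": "drive_tool", "arguments": {
  "increments": [
    {"tx": 0.01, "ty": 0, "tz": 0, "rx": 0, "ry": 0, "rz": 0, "grip": 0},
    {"tx": 0.02, "ty": 0, "tz": 0, "rx": 0, "ry": 0, "rz": 0, "grip": 0},
    {"tx": 0.03, "ty": 0, "tz": 0, "rx": 0, "ry": 0, "rz": 0, "grip": 0},
    {"tx": 0.036, "ty": 0, "tz": 0, "rx": 0, "ry": 0, "rz": 0, "grip": 0},
    {"tx": 0.04, "ty": 0, "tz": 0, "rx": 0, "ry": 0, "rz": 0, "grip": 0}
  ]
}}

```text
time: 35.43
tcp_pos: [0.5307, -0.1807, 0.0855]
ee_rot: [-3.138, -0.097, -0.002]
contact_force: [-2.9, 7.6, 8.6]
finger_gap: 0.0161
```

Emit:
{"name": "drive_tool", "arguments": {
  "increments": [
    {"tx": 0.002, "ty": 0, "tz": 0, "rx": 0, "ry": 0, "rz": 0, "grip": 0},
    {"tx": 0.003, "ty": 0, "tz": 0, "rx": 0, "ry": 0, "rz": 0, "grip": 0},
    {"tx": 0.004, "ty": 0, "tz": 0, "rx": 0, "ry": 0, "rz": 0, "grip": 0},
    {"tx": 0.005, "ty": 0, "tz": 0, "rx": 0, "ry": 0, "rz": 0, "grip": 0},
    {"tx": 0.006, "ty": 0, "tz": 0, "rx": 0, "ry": 0, "rz": 0, "grip": 0}
  ]
}}

```text
time: 35.85
tcp_pos: [0.5355, -0.1804, 0.0855]
ee_rot: [-3.138, -0.096, 0.0]
contact_force: [-8.1, 6.8, 12.8]
finger_gap: 0.0157
```

```bash
python3 - <<'E'
from plan import *
a=snap("scene","sd")
crop(a,"pd",210,370,150,270,5);go(*jig(-.051,0,.08))
E
```

```text
t 35.9 shift mm [-1.1  0.7  5.5] turn [-0.0026  0.0004  0.0009] F [-4.8  7.9  8.5] gap 16.1
```

View pics/pd.png

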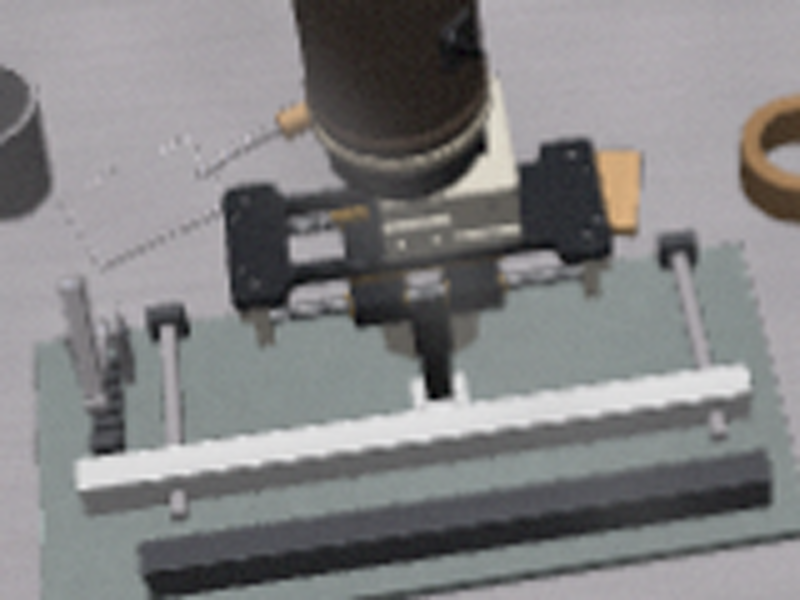

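Emit:
{"name": "drive_tool", "arguments": {
  "increments": [
    {"tx": 0.002, "ty": 0, "tz": 0, "rx": 0, "ry": 0, "rz": 0, "grip": 0},
    {"tx": 0.003, "ty": 0, "tz": 0, "rx": 0, "ry": 0, "rz": 0, "grip": 0},
    {"tx": 0.004, "ty": 0, "tz": 0, "rx": 0, "ry": 0, "rz": 0, "grip": 0},
    {"tx": 0.004, "ty": 0, "tz": 0, "rx": 0, "ry": 0, "rz": 0, "grip": 0},
    {"tx": 0.004, "ty": 0, "tz": 0, "rx": 0, "ry": 0, "rz": 0, "grip": 0}
  ]
}}

```text
time: 36.32
tcp_pos: [0.5356, -0.1804, 0.0854]
ee_rot: [-3.137, -0.095, 0.011]
contact_force: [-18.2, 7.4, 22.6]
finger_gap: 0.0156
```

Emit:
{"name": "drive_tool", "arguments": {
  "increments": [
    {"tx": 0, "ty": 0, "tz": 0, "rx": 0, "ry": 0, "rz": 0, "grip": 0.45},
    {"tx": 0, "ty": 0, "tz": 0, "rx": 0, "ry": 0, "rz": 0, "grip": 0.45},
    {"tx": 0, "ty": 0, "tz": 0, "rx": 0, "ry": 0, "rz": 0, "grip": 0.45},
    {"tx": 0, "ty": 0, "tz": 0, "rx": 0, "ry": 0, "rz": 0, "grip": 0.45},
    {"tx": 0, "ty": 0, "tz": -0.02, "rx": 0, "ry": 0, "rz": 0, "grip": 0.45}
  ]
}}

```text
time: 36.73
tcp_pos: [0.5378, -0.182, 0.1017]
ee_rot: [-3.138, -0.094, 0.007]
contact_force: [-0.4, -0.0, -0.9]
finger_gap: 0.0405
```

Emit:
{"name": "drive_tool", "arguments": {
  "increments": [
    {"tx": 0, "ty": 0, "tz": -0.03, "rx": 0, "ry": 0, "rz": 0, "grip": 0.4},
    {"tx": 0, "ty": 0, "tz": -0.06, "rx": 0, "ry": 0, "rz": 0, "grip": 0.4},
    {"tx": 0, "ty": 0, "tz": -0.07, "rx": 0, "ry": 0, "rz": 0, "grip": 0.4},
    {"tx": 0, "ty": 0, "tz": -0.07, "rx": 0, "ry": 0, "rz": 0, "grip": 0.4},
    {"tx": 0, "ty": 0, "tz": -0.07, "rx": 0, "ry": 0, "rz": 0, "grip": 0.4}
  ]
}}

```text
time: 37.15
tcp_pos: [0.54, -0.1825, 0.1745]
ee_rot: [-3.14, -0.094, -0.002]
contact_force: [-0.8, -0.1, -1.0]
finger_gap: 0.0368
```

```bash
python3 - <<'E'
from plan import *
a=snap("scene","se");b=snap("top","te")
crop(a,"pe",215,255,200,245,12)
S=lambda u,v:(210+u/4.8-.4,185+v/4.8-.4)
st()
def arc(th,up=.0):
    v=np.array([.045,0,.0438-.016+up]);c,s=np.cos(th),np.sin(th)
    return jig(-.114+c*v[0]-s*v[2],-.189,.0435+s*v[0]+c*v[2],-th)
go(*arc(.49,.07));go(*arc(.49,0))
E
```

```text
t 37.25 tcp [ 0.5389 -0.1822  0.1731] rot [-3.1391 -0.094   0.0026] F [0.2817 0.1253 0.032 ] gap 0.03680275241127718 q [ 0.3469  0.4042 -0.1553  1.7688  0.0726  0.976  -1.3477]
t 37.25 shift mm [-73.6 187.7  22. ] turn [-0.0009  0.4916 -0.0011] F [0.3 0.1 0. ] gap 36.8
t 37.25 shift mm [-40.5 187.7  83.7] turn [-0.0009  0.4916 -0.0011] F [0.3 0.1 0. ] gap 36.8
```

View pics/pe.png

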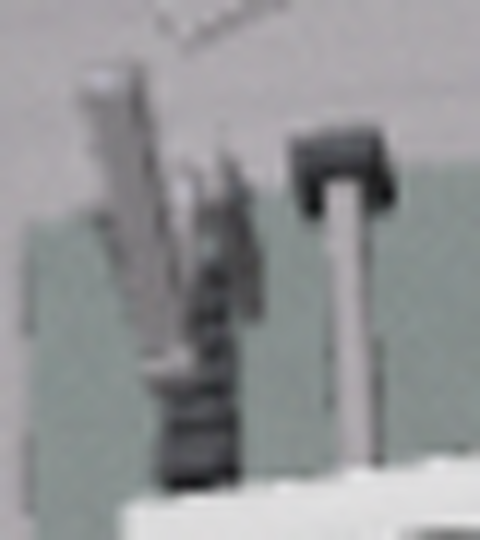

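View pics/se.png

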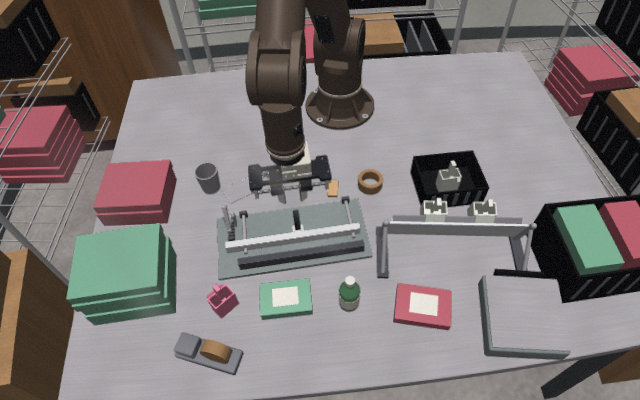

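Emit:
{"name": "drive_tool", "arguments": {
  "increments": [
    {"tx": -0.02, "ty": 0.035, "tz": -0.01, "rx": 0, "ry": 0.0, "rz": 0, "grip": 0.4},
    {"tx": -0.035, "ty": 0.07, "tz": -0.015, "rx": 0, "ry": 0.1, "rz": 0, "grip": 0.4},
    {"tx": -0.05, "ty": 0.105, "tz": -0.02, "rx": 0, "ry": 0.2, "rz": 0, "grip": 0.4},
    {"tx": -0.065, "ty": 0.14, "tz": -0.015, "rx": 0, "ry": 0.3, "rz": 0, "grip": 0.4},
    {"tx": -0.08, "ty": 0.175, "tz": -0.01, "rx": 0, "ry": 0.4, "rz": 0, "grip": 0.4}
  ]
}}

```text
time: 37.67
tcp_pos: [0.4736, -0.3509, 0.1849]
ee_rot: [-3.073, -0.092, -0.576]
contact_force: [1.0, 0.9, -1.1]
finger_gap: 0.0369
```

```bash
cat >> plan.py <<'E'
def arc(th,up=.0):
    v=np.array([.045,0,.0438-.016+up]);c,s=np.cos(th),np.sin(th)
    return jig(-.114+c*v[0]-s*v[2],-.189,.0435+s*v[0]+c*v[2],-th)
E
python3 - <<'E'
from plan import *
go(*arc(.49,.07))
E
```

```text
t 37.67 shift mm [-10.7  23.3  32.2] turn [-0.0021  0.1191 -0.0016] F [ 1.   0.9 -1.1] gap 36.9
```

Emit:
{"name": "drive_tool", "arguments": {
  "increments": [
    {"tx": -0.003, "ty": 0.006, "tz": 0, "rx": 0, "ry": 0.04, "rz": 0, "grip": 0.35},
    {"tx": -0.006, "ty": 0.012, "tz": 0, "rx": 0, "ry": 0.08, "rz": 0, "grip": 0.35},
    {"tx": -0.006, "ty": 0.012, "tz": 0.01, "rx": 0, "ry": 0.09, "rz": 0, "grip": 0.35},
    {"tx": -0.006, "ty": 0.012, "tz": 0.02, "rx": 0, "ry": 0.09, "rz": 0, "grip": 0.35},
    {"tx": -0.006, "ty": 0.012, "tz": 0.02, "rx": 0, "ry": 0.09, "rz": 0, "grip": 0.35}
  ]
}}

```text
time: 38.08
tcp_pos: [0.4772, -0.3584, 0.1615]
ee_rot: [-3.036, -0.092, -0.702]
contact_force: [0.1, 0.2, -0.6]
finger_gap: 0.0321
```

Emit:
{"name": "drive_tool", "arguments": {
  "increments": [
    {"tx": 0, "ty": 0, "tz": 0, "rx": 0, "ry": 0, "rz": 0, "grip": 0.35},
    {"tx": 0, "ty": 0, "tz": 0, "rx": 0, "ry": 0, "rz": 0, "grip": 0.35},
    {"tx": 0, "ty": 0, "tz": 0, "rx": 0, "ry": 0, "rz": 0, "grip": 0.35},
    {"tx": 0, "ty": 0, "tz": 0, "rx": 0, "ry": 0, "rz": 0, "grip": 0.35},
    {"tx": 0, "ty": 0, "tz": 0, "rx": 0, "ry": 0, "rz": 0, "grip": 0.35}
  ]
}}

```text
time: 38.5
tcp_pos: [0.4785, -0.3594, 0.165]
ee_rot: [-3.039, -0.095, -0.709]
contact_force: [-0.1, -0.1, 0.2]
finger_gap: 0.032
```

```bash
python3 - <<'E'
from plan import *
a=snap("scene","sf");b=snap("top","tf")
go(*arc(.49,0));crop(a,"pf",205,275,170,240,8);st()
E
```

```text
t 38.6 shift mm [-6.1 14.8 81.2] turn [-0.0061  0.0318  0.0001] F [-0.7  0.3  0.3] gap 32.4
t 38.6 tcp [ 0.4783 -0.3596  0.1648] rot [-3.039  -0.0947 -0.7084] F [-0.7443  0.2623  0.3189] gap 0.032433303332082976 q [ 1.0279  0.3574 -0.3408  2.0013 -0.4285  0.515  -0.4378]
```

View pics/pf.png

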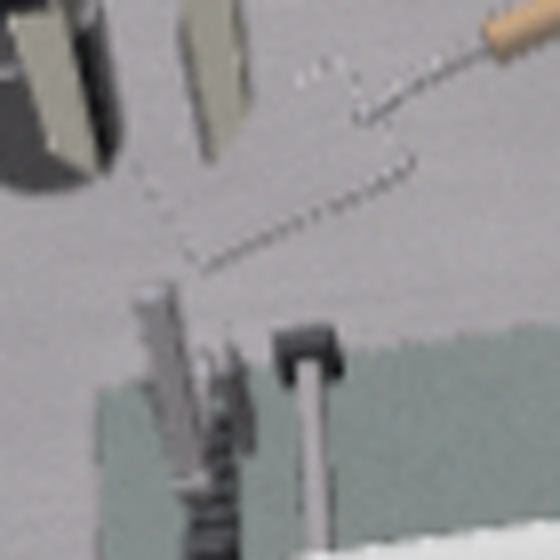

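Emit:
{"name": "drive_tool", "arguments": {
  "increments": [
    {"tx": -0.004, "ty": 0.008, "tz": 0, "rx": 0, "ry": 0.03, "rz": 0, "grip": 0.35},
    {"tx": -0.006, "ty": 0.013, "tz": 0.01, "rx": 0, "ry": 0.03, "rz": 0, "grip": 0.35},
    {"tx": -0.006, "ty": 0.013, "tz": 0.02, "rx": 0, "ry": 0.03, "rz": 0, "grip": 0.35},
    {"tx": -0.006, "ty": 0.013, "tz": 0.03, "rx": 0, "ry": 0.03, "rz": 0, "grip": 0.35},
    {"tx": -0.006, "ty": 0.013, "tz": 0.035, "rx": 0, "ry": 0.03, "rz": 0, "grip": 0.35}
  ]
}}

```text
time: 39.02
tcp_pos: [0.4895, -0.3707, 0.1286]
ee_rot: [-3.025, -0.094, -0.751]
contact_force: [0.3, 0.1, -0.9]
finger_gap: 0.0323
```

Emit:
{"name": "drive_tool", "arguments": {
  "increments": [
    {"tx": 0, "ty": 0, "tz": 0, "rx": 0, "ry": 0, "rz": 0, "grip": 0.35},
    {"tx": 0, "ty": 0, "tz": 0, "rx": 0, "ry": 0, "rz": 0, "grip": 0.35},
    {"tx": 0, "ty": 0, "tz": 0, "rx": 0, "ry": 0, "rz": 0, "grip": 0.35},
    {"tx": 0, "ty": 0, "tz": 0, "rx": 0, "ry": 0, "rz": 0, "grip": 0.35},
    {"tx": 0, "ty": 0, "tz": 0, "rx": 0, "ry": 0, "rz": 0, "grip": 0.35}
  ]
}}

```text
time: 39.43
tcp_pos: [0.489, -0.3719, 0.1309]
ee_rot: [-3.027, -0.094, -0.754]
contact_force: [-0.0, 0.1, -0.7]
finger_gap: 0.0322
```

```bash
python3 - <<'E'
from plan import *
a=snap("scene","sg")
go(*arc(.49,0));crop(a,"pg",205,275,170,240,8)
E
```

```text
t 39.48 shift mm [-1.4  1.5 46.4] turn [-0.0058  0.0017 -0.0003] F [-0.3  0.   1. ] gap 31.6
```

View pics/pg.png

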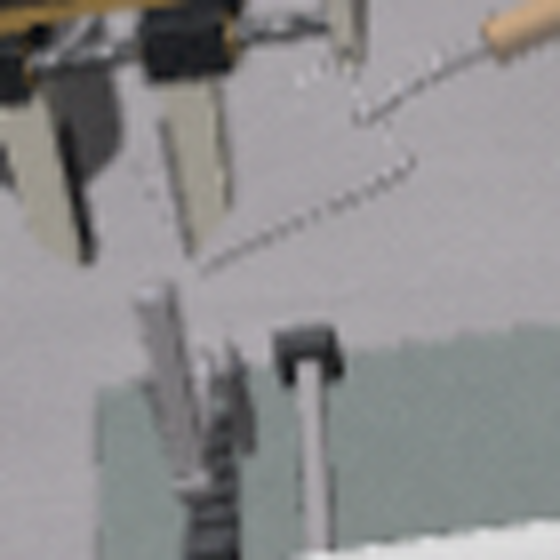

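Emit:
{"name": "drive_tool", "arguments": {
  "increments": [
    {"tx": -0.001, "ty": 0, "tz": 0.012, "rx": 0, "ry": 0, "rz": 0, "grip": 0.35},
    {"tx": -0.001, "ty": 0, "tz": 0.024, "rx": 0, "ry": 0, "rz": 0, "grip": 0.35},
    {"tx": -0.001, "ty": 0, "tz": 0.036, "rx": 0, "ry": 0, "rz": 0, "grip": 0.35},
    {"tx": -0.001, "ty": 0, "tz": 0.044, "rx": 0, "ry": 0, "rz": 0, "grip": 0.35},
    {"tx": -0.001, "ty": 0, "tz": 0.044, "rx": 0, "ry": 0, "rz": 0, "grip": 0.35}
  ],
  "newtons": 15
}}

```text
time: 39.9
tcp_pos: [0.5089, -0.3691, 0.0891]
ee_rot: [-3.025, -0.094, -0.751]
contact_force: [0.4, 0.6, -0.8]
finger_gap: 0.032
```

```bash
python3 - <<'E'
from plan import *
a=snap("scene","sh")
go(*arc(.49,0));crop(a,"ph",205,275,170,240,8)
E
```

```text
t 39.95 shift mm [0.3 2.6 0.9] turn [-0.0085  0.003  -0.0007] F [0.3 0.1 0.8] gap 32.1
```

View pics/ph.png

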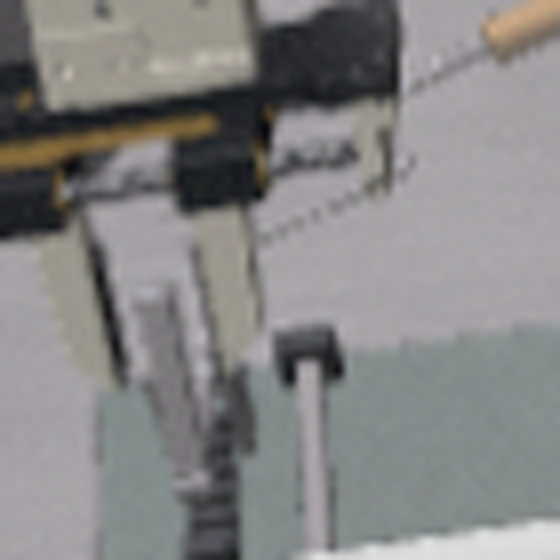

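Tab lies between the pads. Close, then swing back down.

Emit:
{"name": "drive_tool", "arguments": {
  "increments": [
    {"tx": 0, "ty": 0.001, "tz": 0, "rx": 0, "ry": 0, "rz": 0, "grip": 0},
    {"tx": 0, "ty": 0.001, "tz": 0, "rx": 0, "ry": 0, "rz": 0, "grip": 0},
    {"tx": 0, "ty": 0.001, "tz": 0, "rx": 0, "ry": 0, "rz": 0, "grip": 0},
    {"tx": 0, "ty": 0.001, "tz": 0, "rx": 0, "ry": 0, "rz": 0, "grip": 0},
    {"tx": 0, "ty": 0.001, "tz": 0, "rx": 0, "ry": 0, "rz": 0, "grip": 0}
  ]
}}

```text
time: 40.37
tcp_pos: [0.5088, -0.3696, 0.0914]
ee_rot: [-3.025, -0.096, -0.753]
contact_force: [-1.0, 5.2, 3.6]
finger_gap: 0.0121
```

```bash
python3 - <<'E'
from plan import *
r.camera("scene")
for t in (.49,.4,.3,.2,.1,0,-.03): print(t);go(*arc(t,0))
E
```

```text
0.49
t 40.42 shift mm [-0.6  2.4  2.2] turn [-0.0087  0.0019  0.0007] F [0.4 4.1 3.7] gap 11.9
0.4
t 40.42 shift mm [1.7 2.5 6.4] turn [-0.0086 -0.0881  0.0011] F [0.4 4.1 3.7] gap 11.9
0.3
t 40.42 shift mm [ 3.9  2.5 11.2] turn [-0.0086 -0.1881  0.0015] F [0.4 4.1 3.7] gap 11.9
0.2
t 40.42 shift mm [ 5.5  2.5 16.3] turn [-0.0085 -0.2881  0.0019] F [0.4 4.1 3.7] gap 11.9
0.1
t 40.42 shift mm [ 6.6  2.6 21.4] turn [-0.0084 -0.3881  0.0024] F [0.4 4.1 3.7] gap 11.9
0
t 40.42 shift mm [ 7.2  2.6 26.7] turn [-0.0083 -0.4881  0.0028] F [0.4 4.1 3.7] gap 11.9
-0.03
t 40.42 shift mm [ 7.3  2.6 28.3] turn [-0.0083 -0.5181  0.0029] F [0.4 4.1 3.7] gap 11.9
```

Emit:
{"name": "drive_tool", "arguments": {
  "increments": [
    {"tx": 0.0025, "ty": 0, "tz": 0.0042, "rx": 0, "ry": -0.09, "rz": 0, "grip": 0},
    {"tx": 0.0048, "ty": 0, "tz": 0.009, "rx": 0, "ry": -0.19, "rz": 0, "grip": 0},
    {"tx": 0.0066, "ty": 0, "tz": 0.0142, "rx": 0, "ry": -0.29, "rz": 0, "grip": 0},
    {"tx": 0.008, "ty": 0, "tz": 0.0194, "rx": 0, "ry": -0.39, "rz": 0, "grip": 0},
    {"tx": 0.0088, "ty": 0, "tz": 0.0248, "rx": 0, "ry": -0.49, "rz": 0, "grip": 0}
  ]
}}

```text
time: 40.83
tcp_pos: [0.5237, -0.369, 0.0733]
ee_rot: [-3.134, -0.096, 0.024]
contact_force: [-10.8, 10.0, 10.0]
finger_gap: 0.0121
```

Emit:
{"name": "drive_tool", "arguments": {
  "increments": [
    {"tx": 0, "ty": 0, "tz": 0, "rx": 0, "ry": 0, "rz": 0, "grip": 0},
    {"tx": 0, "ty": 0, "tz": 0, "rx": 0, "ry": 0, "rz": 0, "grip": 0},
    {"tx": 0, "ty": 0, "tz": 0, "rx": 0, "ry": 0, "rz": 0, "grip": 0},
    {"tx": 0, "ty": 0, "tz": 0, "rx": 0, "ry": 0, "rz": 0, "grip": 0},
    {"tx": 0, "ty": 0, "tz": 0, "rx": 0, "ry": 0, "rz": 0, "grip": 0}
  ]
}}

```text
time: 41.25
tcp_pos: [0.5288, -0.3684, 0.0735]
ee_rot: [-3.132, -0.099, -0.001]
contact_force: [3.1, 6.4, -2.3]
finger_gap: 0.0119
```

```bash
python3 - <<'E'
from plan import *
a=snap("scene","si")
go(*arc(0,0));crop(a,"pi",205,275,170,240,8);st()
E
```

```text
t 41.3 shift mm [-1.   2.4  2.2] turn [-0.0082 -0.0009  0.0025] F [ 3.1  6.1 -2. ] gap 11.8
t 41.3 tcp [ 0.5288 -0.3684  0.0735] rot [-3.1318 -0.0991 -0.001 ] F [ 3.1067  6.0873 -1.9552] gap 0.011844066056076366 q [ 0.4448  0.6188  0.129   1.6835 -0.1091  0.8501 -0.885 ]
```

View pics/pi.png

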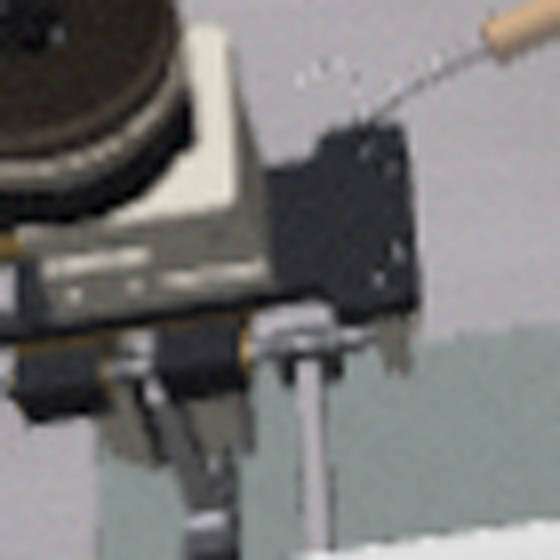

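Emit:
{"name": "drive_tool", "arguments": {
  "increments": [
    {"tx": 0.001, "ty": 0, "tz": 0.001, "rx": 0, "ry": -0.02, "rz": 0, "grip": 0},
    {"tx": 0.002, "ty": 0, "tz": 0.003, "rx": 0, "ry": -0.04, "rz": 0, "grip": 0},
    {"tx": 0.002, "ty": 0, "tz": 0.003, "rx": 0, "ry": -0.04, "rz": 0, "grip": 0},
    {"tx": 0.002, "ty": 0, "tz": 0.003, "rx": 0, "ry": -0.04, "rz": 0, "grip": 0},
    {"tx": 0.002, "ty": 0, "tz": 0.003, "rx": 0, "ry": -0.04, "rz": 0, "grip": 0}
  ]
}}

```text
time: 41.72
tcp_pos: [0.5297, -0.3685, 0.0715]
ee_rot: [-3.132, -0.098, 0.063]
contact_force: [-2.5, 8.3, 9.9]
finger_gap: 0.0118
```

Emit:
{"name": "drive_tool", "arguments": {
  "increments": [
    {"tx": 0, "ty": 0, "tz": 0, "rx": 0, "ry": 0, "rz": 0, "grip": 0.35},
    {"tx": 0, "ty": 0, "tz": 0, "rx": 0, "ry": 0, "rz": 0, "grip": 0.35},
    {"tx": 0, "ty": 0, "tz": 0, "rx": 0, "ry": 0, "rz": 0, "grip": 0.35},
    {"tx": 0, "ty": 0, "tz": -0.02, "rx": 0, "ry": 0, "rz": 0, "grip": 0.35},
    {"tx": 0, "ty": 0, "tz": -0.05, "rx": 0, "ry": 0, "rz": 0, "grip": 0.35}
  ]
}}

```text
time: 42.13
tcp_pos: [0.5298, -0.3697, 0.1181]
ee_rot: [-3.132, -0.097, 0.073]
contact_force: [0.8, -0.3, -0.6]
finger_gap: 0.0313
```

Emit:
{"name": "drive_tool", "arguments": {
  "increments": [
    {"tx": -0.03, "ty": 0, "tz": -0.03, "rx": 0, "ry": 0, "rz": 0, "grip": 0.4},
    {"tx": -0.06, "ty": 0, "tz": -0.06, "rx": 0, "ry": 0, "rz": 0, "grip": 0.4},
    {"tx": -0.09, "ty": 0.02, "tz": -0.09, "rx": 0, "ry": 0, "rz": 0, "grip": 0.4},
    {"tx": -0.12, "ty": 0.04, "tz": -0.11, "rx": 0, "ry": 0, "rz": 0, "grip": 0.4},
    {"tx": -0.15, "ty": 0.06, "tz": -0.12, "rx": 0, "ry": 0, "rz": 0, "grip": 0.4}
  ]
}}

```text
time: 42.55
tcp_pos: [0.3926, -0.4399, 0.2488]
ee_rot: [-3.138, -0.101, 0.06]
contact_force: [1.0, -1.2, 0.5]
finger_gap: 0.0365
```

```bash
python3 - <<'E'
from plan import *
a=snap("scene","sj");b=snap("top","tj");st()
x=cv2.resize(a[205:250,212:252],None,fx=9,fy=9,interpolation=cv2.INTER_CUBIC)
y=cv2.resize(cv2.imread("pics/scene0.png")[205:250,212:252,::-1],None,fx=9,fy=9,interpolation=cv2.INTER_CUBIC)
cv2.imwrite("pics/pj.png",np.hstack([x,y])[:,:,::-1])
E
```

```text
t 42.65 tcp [ 0.3862 -0.4459  0.2493] rot [ 3.1374  0.0812 -0.0639] F [ 0.4828 -0.1861  0.0719] gap 0.03651455062753562 q [ 0.5939  0.375   0.2148  1.621  -0.0505  1.1798 -0.7041]
```

View pics/pj.png

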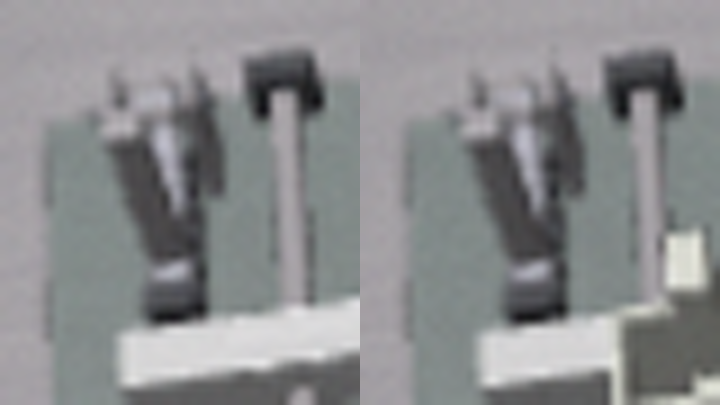

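View pics/sj.png

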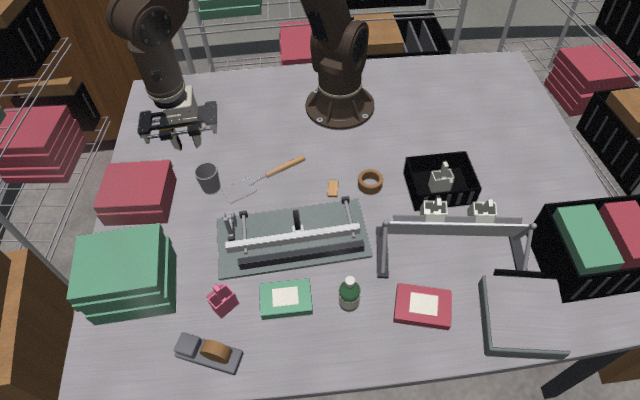

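View pics/tj.png

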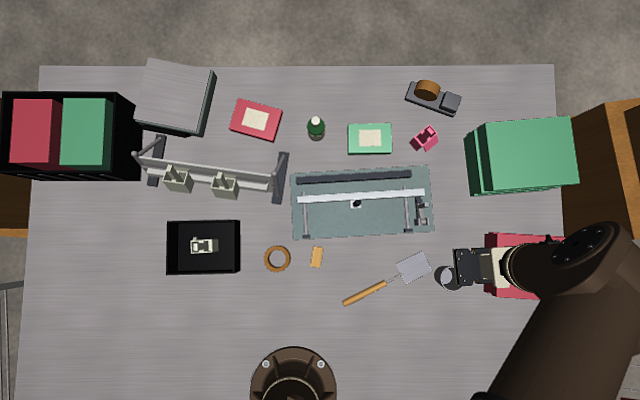

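```bash
python3 - <<'E'
from plan import *
a=cv2.imread("pics/sj.png")[:,:,::-1];w=cv2.imread("pics/sW.png")[:,:,::-1]
x=np.vstack([cv2.resize(q[190:235,405:520],None,fx=6.5,fy=6.5,interpolation=cv2.INTER_CUBIC) for q in (a,w)])
cv2.imwrite("pics/fin.png",x[:,:,::-1]);st()
E
```

```text
t 42.65 tcp [ 0.3862 -0.4459  0.2493] rot [ 3.1374  0.0812 -0.0639] F [ 0.4828 -0.1861  0.0719] gap 0.03651455062753562 q [ 0.5939  0.375   0.2148  1.621  -0.0505  1.1798 -0.7041]
```

View pics/fin.png

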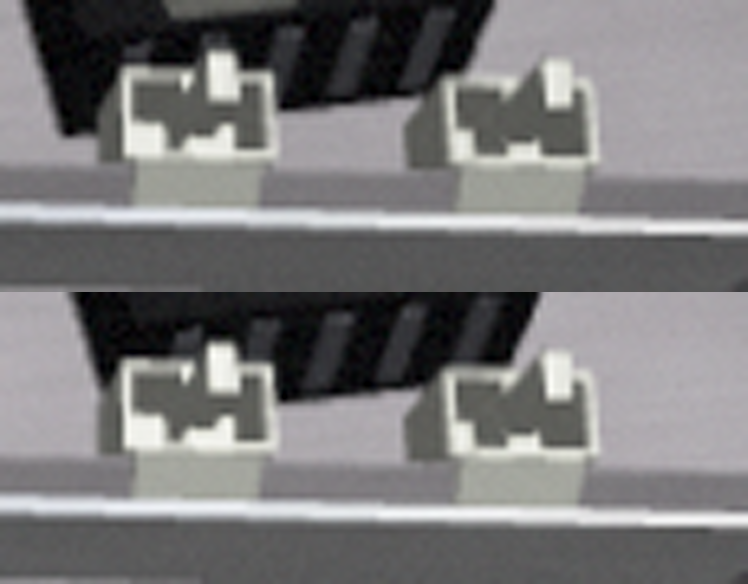

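The final pictures show both pockets unmoved on the cleat, the broken one in the crate, the jig shut and locked, and the gripper clear of everything. Handing in.

```bash
python3 -c "
from plant import r
print(r.sign_off())"
```

```text
the job is handed in; nothing more can be done
None
```

The job is done and handed in at about 43 s of the 210 s allowed. I raised the pawl to about 0.49 rad and slid the bar fully back. The jig held three pockets. The two sound ones now hang on the cleat at y of about +70 and -60 mm, and the broken one stands upright in the reject crate. I then pushed the bar shut to its stop and dropped the pawl.

**Last checks:**
- **Hung pockets:** when I hung them, both matched the model of the home pose to about 1 mm and lay parallel to the panel in both camera views. The last scene picture shows them unmoved since then.
- **Jig:** the pawl and bar look the same as in the first picture. At the stop the bar did not move further under about 18 N.
- **Crate:** it was found a few centimetres from its earlier place at the end, moved while the arm was away from it. The broken pocket is still inside.
- **Other things on the bench:** they look undisturbed.

**Disagreement:** the scene camera showed things about 1–2 mm off the other camera and the arm, within the stated calibration. I saw no sign of the grip slackening, and none of the checks failed.

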